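# Tare the bowl, weigh in the sugar lumps and stand the muddler ready

### The job

Get the bar ready for muddling: set the empty bowl upright in the middle of the scale's pan, let go of it and press the tare button fully down, and only then put all the sugar lumps into the bowl. Also stand the muddler, foot down, fully home in the blind bore of its black stand: the bore is hidden somewhere on the floor of the stand's mouth, so feel for it with the foot. Leave the bowl on the scale and leave the amber dropper bottle alone.

Things in the scene. Friction and masses are not known exactly. Their poses are not given: they have to be found in the camera images.
- bowl_mid (a point): blue stoneware bowl, round, 50 mm high, outer diameter 120 mm at the rim and 84 mm at the foot, 320 g; wall about 9 mm thick (pinch it at the rim, one finger inside, one outside), inner floor 8 mm above the underside; this point is on its axis, half-way up (25 mm). It starts on the worktop.
- bowl: the same bowl; its origin is the centre of its underside, z axis up out of its mouth; about 100 mm inner diameter at the rim. (Mind the wall shelf over the back of the worktop: it begins 0.62 m ahead of the robot, its underside 0.44 m above the worktop.)
- pan_top (a point): white kitchen scale, 190 mm deep, 160 mm wide, body top 20 mm above the worktop, fixed, slightly yawed; this point is the centre of the upper face of its rigid round steel pan (132 mm diameter, 28 mm above the worktop); x axis towards the back of the scale, y axis to its left. The small display is blank.
- tare_top (a point): the scale's round green tare button (26 mm diameter, grey housing) at its front, on the robot's right; this point is the centre of its upper face, 96 mm in front of the pan's centre and 35 mm to its right; press straight down
- tare (a joint): how far the tare button is down: 0 released, 0.006 m fully down; a spring button, about 4 N fully down; it counts as pressed beyond 0.004
- muddler_mid (a point): bar muddler, 120 mm long, 120 g: the lower 60 mm is a steel rod of 16 mm diameter with a 3 mm bevelled foot, the upper 60 mm a dark wooden grip of 26 mm diameter (take it by the grip); this point is on its axis half-way up, 60 mm from the foot; z axis up along it
- muddler: the same muddler; origin at the centre of its foot, z axis up along it. It starts foot down, upright but loose (it may lean a few degrees), in a 19 mm hole, 35 mm deep, of a fixed light wooden drying block 66 mm square and 40 mm high
- muddler_foot (a point): the centre of the muddler's flat foot (lower end of the steel rod); the same orientation
- stand: muddler stand: a black block 84 mm square and 48 mm high, fixed to the worktop; origin at the centre of its underside. The round mouth in its top face is 44 mm wide and 20 mm deep down to a flat, dark, rigid floor, 28 mm above the worktop.
- stand_mouth (a point): centre of the mouth, level with the stand's top. Somewhere in the mouth's floor is the blind bore for the muddler's foot: 18 mm wide, edge bevelled 1.5 mm, 24 mm deep, its centre up to 10 mm from the mouth's axis, different each time and hard to see: press the foot lightly on the floor and sweep in a spiral until it drops. Fully home, the foot is 44 mm below this point.
- orange_mid (a point): bystander: small amber dosing bottle with a black dropper cap, 48 mm diameter, 142 mm high; this point is half-way up
- lump_0_mid (a point): a brown sugar lump, a rounded block 26 x 22 x 18 mm, 15 g; this point is its centre (half-way up); at the start its 18 mm side is upright, its x axis runs along the 26 mm side and its y axis along the 22 mm side. It starts on a wooden serving board that is 10 mm thick. Absent in some starts.
- lump_0: the same lump; its origin is the centre of its underside
- lump_1_mid (a point): a brown sugar lump, a rounded block 26 x 22 x 18 mm, 15 g; this point is its centre (half-way up); at the start its 18 mm side is upright, its x axis runs along the 26 mm side and its y axis along the 22 mm side. It starts on a wooden serving board that is 10 mm thick. Absent in some starts.
- lump_1: the same lump; its origin is the centre of its underside
- lump_2_mid (a point): a brown sugar lump, a rounded block 26 x 22 x 18 mm, 15 g; this point is its centre (half-way up); at the start its 18 mm side is upright, its x axis runs along the 26 mm side and its y axis along the 22 mm side. It starts on a wooden serving board that is 10 mm thick. Absent in some starts.
- lump_2: the same lump; its origin is the centre of its underside
- lump_3_mid (a point): a brown sugar lump, a rounded block 26 x 22 x 18 mm, 15 g; this point is its centre (half-way up); at the start its 18 mm side is upright, its x axis runs along the 26 mm side and its y axis along the 22 mm side. It starts on a wooden serving board that is 10 mm thick. Absent in some starts.
- lump_3: the same lump; its origin is the centre of its underside
- lump_4_mid (a point): a brown sugar lump, a rounded block 26 x 22 x 18 mm, 15 g; this point is its centre (half-way up); at the start its 18 mm side is upright, its x axis runs along the 26 mm side and its y axis along the 22 mm side. It starts on a wooden serving board that is 10 mm thick. Absent in some starts.
- lump_4: the same lump; its origin is the centre of its underside
- lump_5_mid (a point): a brown sugar lump, a rounded block 26 x 22 x 18 mm, 15 g; this point is its centre (half-way up); at the start its 18 mm side is upright, its x axis runs along the 26 mm side and its y axis along the 22 mm side. It starts on a wooden serving board that is 10 mm thick. Absent in some starts.
- lump_5: the same lump; its origin is the centre of its underside

How it is judged:
By the outcome, as a careful person would: the job done as asked, in the order asked, and still so for the second after the job is handed in, with the robot touching nothing.
Of lump_0, lump_1, lump_2, lump_3, lump_4, lump_5 only 4 to 6 are there at a start; the rules pass over those that are not, and their reading is None.
At some moment in a run one of lump_0, lump_1, lump_2, lump_3, lump_4, lump_5 may be knocked a few centimetres aside while the robot is not near it.
It also fails if it takes over 210 s, if anything falls off the work surface, if the arm or the gripper's body presses on something with over 40 N, if the wrist force passes 120 N, or if a joint passes its speed limit or range.

### The arm

A 6-joint arm with a two-finger parallel gripper is mounted at the origin on a cart in front of the work surface, level with it; the furniture and walls round the work are solid. World frame = base frame: x ahead of the robot, y to its left, z up, the work surface at z = 0. Lengths are in m, angles in degrees, forces in N, time in s.
With the tool pointing down it reaches from about 0.375 to 0.9 m from the base axis. Payload 3.1 kg.
Tool frame: the origin (TCP) lies at the very end of the fingers, on their centre line; the grasp point (between the pads) lies 19 mm behind it; y points along the fingers, z is the direction in which the jaws open and shut, and the axes are right-handed (so a half turn about y gives the same grasp; the last joint's range is limited). The gripper opens to 87 mm and grips with 3 to 60 N. Pads are 19 mm wide; open, the fingers measure 117 mm over their backs; the gripper's body (75 mm by 190 mm) begins 51 mm behind the grasp point.
Start: joints at [-82.477, 30.224, 82.088, -0, 67.689, -10.227], TCP at [0.191, -0.595, 0.195] pointing down, gripper open.
Joint ranges: [-176.69, 176.69], [-43.24, 126.21], [12.49, 139.97], [-82, 262], [0, 151.66], [-163.58, 163.58]. Speed limits (degrees/s): [159.86, 159.86, 180, 180, 180, 180].

### API

Orientations are given as a 3x3 rotation matrix whose columns are the frame's x, y, z axes.
In Python, from rig import bot gives the robot as it stands. The module is installed in compiled form; this text tells all that it offers.
- The arm moves only by the tool arm_command, never from a script. Its argument "series" is a list of rows, each a list of 3 entries, a list of its own where there are three numbers: the shift along the tool's x, y, z each as a share of 0.2 m, from -1 to 1, then the turn about the tool's y as a share of 0.08 rad, from -1 to 1, then the opening, from -1 (shut) to 1 (fully open), so that 0 is half open. A call has 1 to 20 rows; each row shifts and turns the pose as measured when the row begins, along the tool's axes as they then stand; what a row does not reach is not made up. A row lasts 1/12 s, in which the tool goes at most 41.7 mm and 7.16 degrees, less where a joint would pass 70% of its speed; a pose out of reach is approached as far as the arm can. A call with a number of a shift or a turn outside -1 to 1 is refused whole. A call with a gripper value outside its range is refused whole. The fingers move at their own pace and stop on an object; the grip force is fixed at half the most. Time passes only in rows, so rows that do not move let the fingers close. It gives the time, the measured TCP pose, the force and the opening at its end, in the units of the state.
- bot.read_state(): the state, without advancing time (a new reading comes with each control period).
- bot.capture(name): name is "side" or "top"; returns the picture (420x560x3 uint8, red, green, blue); there is no depth.
- bot.get_calibration(name): a dict with "mtx" (3x3 intrinsics, pixels), "rvec" (rotation vector, rad) and "tvec" (3), from world to camera coordinates, as OpenCV has them. Camera axes: x right, y down, z forward; pixel columns grow to the right and rows downward; lengths in m; the calibration is good to about 2 mm. A picture is of the moment at which its call begins. get_calibration takes no time and is no camera call.
- bot.hand_in(): hands the job in, once; it reports no verdict.
The state is a dict: "time_s": time; "joint_positions": joint angles; "qvel": joint speeds; "tau": joint torques, N m; "position": TCP position; "tcp_rot": TCP orientation; "force": force on the tool from outside, world axes, zero at the start; "moment": the same for the moment, N m; "opening": opening from 0.0 (shut) to 1.0 (fully open).
Only numpy, scipy, OpenCV 4.12 (cv2) and the standard library are available. Lean on these libraries where they do the work, as an engineer would, in place of code of your own. Each camera call takes 0.05 s, during which the arm holds its last target.

## Working session

There is one attempt and no reset: what is moved stays moved. The work goes in short steps, Python scripts to look and compute and a tool call to move; the robot and the scene stay as the last step left them, time stands still between calls to the robot, and variables do not carry over. Pictures are saved under pics/ and viewed, and the job is handed in when it is done.

Besides the shell and the picture viewer there is one more tool, called by a JSON object that holds its "api" and its "payload". arm_command: Moves the arm, as the interface text tells. Its arguments: {"type":"object","properties":{"series":{"type":"array"}},"required":["series"]}

```bash
ls; mkdir -p pics; python3 - <<'E'
from rig import bot
import cv2
s=bot.read_state()
for k,v in s.items(): print(k,v)
for n in("side","top"):
    im=bot.capture(n); cv2.imwrite(f"pics/{n}0.png",im[:,:,::-1])
    print(n,bot.get_calibration(n))
E
```

```text
pics
time_s 0.0
joint_positions [-8.24772004e+01  3.02804723e+01  8.21572032e+01 -1.04287110e-03
  6.76892575e+01 -1.02262219e+01]
qvel [-0.0201494   0.0223785  -0.03012029 -0.01532256  0.02305085 -0.04203607]
tau [-1.22640788e-03 -4.40045822e+01 -1.76595390e+01  6.31626975e-02
  5.81901788e-02 -1.58884841e-04]
position [ 0.1904568  -0.59442946  0.19375103]
tcp_rot [[-9.52398952e-01 -3.06735480e-04  3.04854298e-01]
 [-3.04854219e-01  2.19412520e-03 -9.52396499e-01]
 [-3.76754699e-04 -9.99997546e-01 -2.18319215e-03]]
force [ 0.12387509 -0.56569082 -0.17939401]
moment [-0.01780683  0.01778243  0.01436039]
opening 1.00012813089179
side {'mtx': array([[383.99668523,   0.        , 281.661736  ],
       [  0.        , 383.99668523, 209.42438191],
       [  0.        ,   0.        ,   1.        ]]), 'rvec': array([ 1.41139684, -1.80300005,  1.03190592]), 'tvec': array([0.0522924 , 0.28757091, 0.6050206 ])}
top {'mtx': array([[380.54274973,   0.        , 282.12103972],
       [  0.        , 380.54274973, 205.68281646],
       [  0.        ,   0.        ,   1.        ]]), 'rvec': array([ 2.08084176, -2.13955207,  0.19024821]), 'tvec': array([-0.02924442,  0.47854887,  0.91170881])}
```

View pics/side0.png

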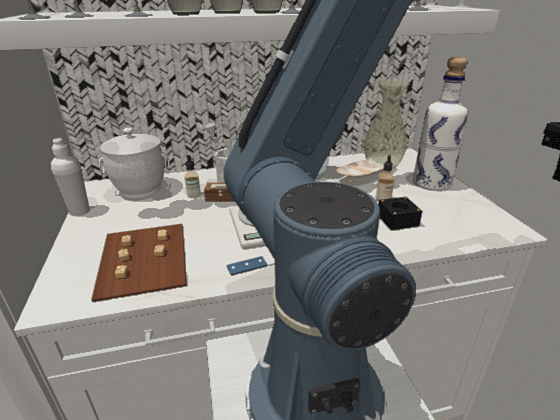

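View pics/top0.png

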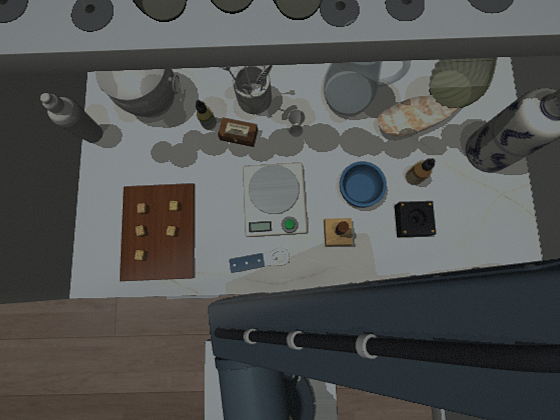

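```bash
cat > h.py <<'E'
import numpy as np, cv2
from rig import bot
cal={n:bot.get_calibration(n) for n in("side","top")}
def p2w(n,u,v,z):
    c=cal[n];R=cv2.Rodrigues(c['rvec'])[0];K=c['mtx'];o=-R.T@c['tvec']
    d=R.T@np.linalg.inv(K)@np.array([u,v,1.]);return o+d*(z-o[2])/d[2]
def w2p(n,p):
    c=cal[n];return cv2.projectPoints(np.array(p,float).reshape(-1,1,3),c['rvec'],c['tvec'],c['mtx'],None)[0][:,0]
def cam(n):
    c=cal[n];return -cv2.Rodrigues(c['rvec'])[0].T@c['tvec']
def crop(im,x0,y0,x1,y1,f,name):
    o=cv2.resize(im[y0:y1,x0:x1,::-1],None,fx=f,fy=f,interpolation=cv2.INTER_CUBIC);cv2.imwrite("pics/"+name+".png",o)
E
python3 - <<'E'
from h import *
print(cam("top"),cam("side"))
im=cv2.imread("pics/top0.png")[:,:,::-1]
crop(im,110,150,310,290,4,"c1"); crop(im,220,150,450,290,3.4,"c2")
E
```

```text
[ 0.2900296  -0.0561033   0.98681937] [-0.35595911  0.13751288  0.55305042]
```

View pics/c1.png

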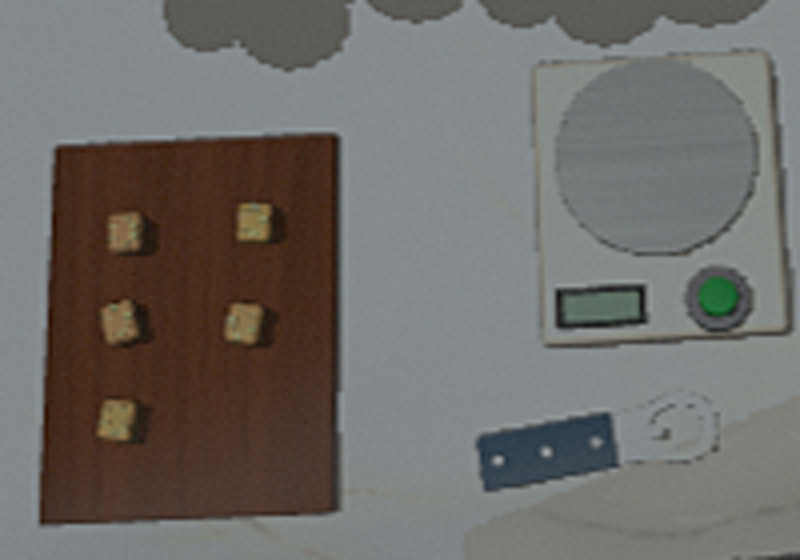

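View pics/c2.png

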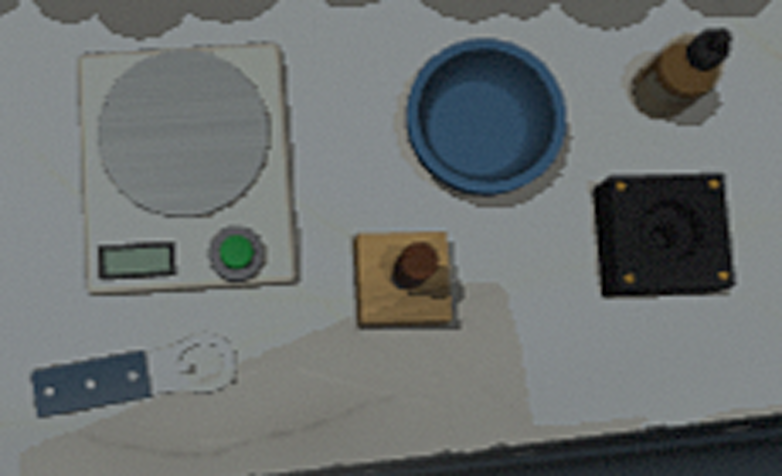

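```bash
python3 - <<'E'
from h import *
im=cv2.imread("pics/top0.png"); hsv=cv2.cvtColor(im,cv2.COLOR_BGR2HSV)
def comps(m,amin):
    n,l,st,c=cv2.connectedComponentsWithStats(m.astype(np.uint8)*255)
    return [(i,st[i],c[i],(l==i)) for i in range(1,n) if st[i][4]>amin]
H,S,V=[hsv[:,:,i].astype(int) for i in range(3)]
roi=np.zeros(H.shape,bool); roi[185:262,125:190]=1
print("lumps", [hsv[208,141],hsv[220,155]])
for i,st,c,m in comps(roi&(V>100),15):
    pts=np.argwhere(m)[:,::-1].astype(np.float32)
    print(st[4],c,cv2.minAreaRect(pts),p2w("top",*c,0.026))
roi[:]=0;roi[150:220,330:395]=1
print(hsv[185,362])
for i,st,c,m in comps(roi&(H>95)&(H<118)&(S>120),100):
    ct=cv2.findContours(m.astype(np.uint8),cv2.RETR_EXTERNAL,cv2.CHAIN_APPROX_NONE)[0][0]
    e=cv2.fitEllipse(ct); print("bowl",st,e,p2w("top",*e[0],0.05))
roi[:]=0;roi[205:240,275:305]=1
for i,st,c,m in comps(roi&(H>45)&(H<80)&(S>120),20): print("btn",st[4],c,p2w("top",*c,0.03))
for nm,u,v,z in[("pan",274.2,189,.028)]: print(nm,p2w("top",u,v,z))
def c2(x,y): return (x+.5)/3.4-.5+220,(y+.5)/3.4-.5+150
for nm,x,y,z in[("scTL",80,57,.02),("scTR",280,42,.02),("scBR",298,284,.02),("scBL",90,293,.02),
 ("blkTL",357,234,.04),("blkTR",447,232,.04),("blkBL",358,327,.04),("blkBR",452,327,.04),("mudtop",420,261,.125),
 ("s1",622,187,.048),("s2",715,185,.048),("s3",630,278,.048),("s4",724,276,.048),("mouth",673,233,.048),("bot",714,46,.142)]:
    print(nm,p2w("top",*c2(x,y),z).round(4))
E
```

```text
lumps [array([ 15, 116, 136], dtype=uint8), array([ 13, 162,  66], dtype=uint8)]
64 [172.9375   205.046875] ((172.5, 205.0), (8.0, 7.0), 90.0) [0.4918177  0.24049244 0.026     ]
63 [140.33333333 207.46031746] ((140.5, 207.5), (9.0, 7.0), 90.0) [0.48796392 0.32526648 0.026     ]
65 [139.04615385 230.06153846] ((139.0946044921875, 230.06756591796875), (9.370742797851562, 7.069156646728516), 80.53767395019531) [0.42898153 0.32579408 0.026     ]
68 [170.29411765 230.26470588] ((170.2353057861328, 230.058837890625), (7.276068687438965, 9.216353416442871), 14.03624439239502) [0.42616325 0.24528787 0.026     ]
71 [138.42253521 254.46478873] ((138.423095703125, 254.38462829589844), (7.2562971115112305, 9.60969066619873), 11.309932708740234) [0.36677239 0.32439797 0.026     ]
[104 130  98]
bowl [ 340  162   46   45 1403] ((362.3721923828125, 184.13198852539062), (44.070838928222656, 45.36705017089844), 104.20606231689453) [ 0.52641963 -0.24688665  0.05      ]
btn 74 [289.17567568 223.77027027] [ 0.43356836 -0.05899801  0.03      ]
pan [ 0.52602151 -0.02287863  0.028     ]
scTL [0.5921 0.0583 0.02  ]
scTR [ 0.5993 -0.0979  0.02  ]
scBR [ 0.4095 -0.1045  0.02  ]
scBL [0.4071 0.0519 0.02  ]
blkTL [ 0.443  -0.1485  0.04  ]
blkTR [ 0.4425 -0.2149  0.04  ]
blkBL [ 0.3743 -0.146   0.04  ]
blkBR [ 0.3724 -0.2143  0.04  ]
mudtop [ 0.4097 -0.1815  0.125 ]
s1 [ 0.471  -0.3439  0.048 ]
s2 [ 0.4705 -0.4119  0.048 ]
s3 [ 0.4036 -0.3438  0.048 ]
s4 [ 0.4031 -0.4116  0.048 ]
mouth [ 0.4357 -0.3779  0.048 ]
bot [ 0.548  -0.3853  0.142 ]
```

{"api": "arm_command", "payload": {"series": [[[0, 0, 0], 0.97, 1], [[0, 0, 0], 0.97, 1], [[0, 0, 0], 0.97, 1], [[0, 0, 0], 0.97, 1], [[0, 0, 0], 0, 1]]}}

```text
time_s: 0.52
position: [0.1901, -0.5922, 0.1908]
tcp_rot: [[-1.0, -0.001, -0.015], [0.015, 0.008, -1.0], [0.001, -1.0, -0.008]]
force: [-0.1, -0.1, -0.9]
opening: 0.997
```

```bash
python3 - <<'E'
import cv2
im=cv2.imread("pics/top0.png")[195:242,390:440]
o=cv2.resize(cv2.convertScaleAbs(im,alpha=4,beta=-20),None,fx=12,fy=12,interpolation=cv2.INTER_CUBIC);cv2.imwrite("pics/st.png",o)
E
```

```text
(no output)
```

View pics/st.png

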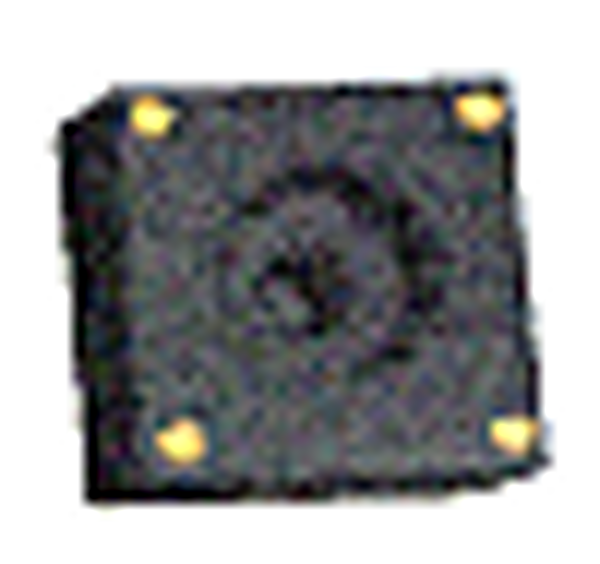

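{"api": "arm_command", "payload": {"series": [[[-0.129, 0, -0.154], -0.19, 1], [[-0.129, 0, -0.154], 0, 1], [[-0.129, 0, -0.154], 0, 1], [[-0.129, 0, -0.154], 0, 1], [[-0.129, 0, -0.154], 0, 1], [[-0.129, 0, -0.154], 0, 1], [[-0.129, 0, -0.154], 0, 1], [[-0.129, 0, -0.154], 0, 1], [[-0.129, 0, -0.154], 0, 1], [[-0.129, 0, -0.154], 0, 1], [[-0.129, 0, -0.154], 0, 1], [[-0.129, 0, -0.154], 0, 1], [[0, 0, 0], 0, 1]]}}

```text
time_s: 1.6
position: [0.5045, -0.209, 0.1883]
tcp_rot: [[-1.0, -0.002, 0.019], [-0.019, 0.008, -1.0], [0.002, -1.0, -0.008]]
force: [-0.6, -1.0, -0.3]
opening: 0.997
```

```bash
python3 - <<'E'
from h import *
s=bot.read_state();print(s['position'],s['joint_positions'])
print("bore?",p2w("top",390+300/12-.5,195+300/12-.5,.028), p2w("top",390+331/12-.5,195+275/12-.5,.048))
im=bot.capture("side");cv2.imwrite("pics/side1.png",im[:,:,::-1])
crop(im,200,100,480,300,2.8,"s1")
E
```

```text
[ 0.50451995 -0.20904228  0.18834271] [-34.42050511  24.74772303  93.63942976   0.339784    61.98406234
  54.30621463]
bore? [ 0.43564052 -0.37666339  0.028     ] [ 0.43764284 -0.37683476  0.048     ]
```

View pics/side1.png

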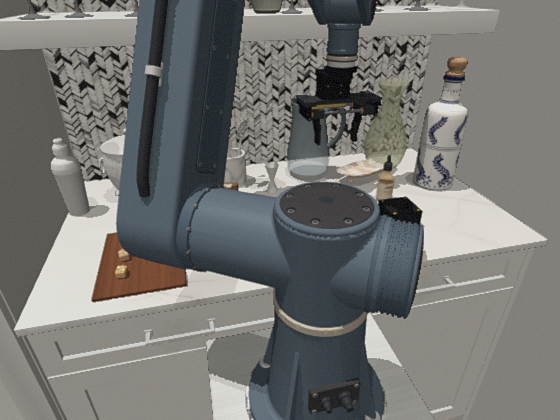

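{"api": "arm_command", "payload": {"series": [[[-0.11, 0, -0.09], 0.24, 1], [[0, 0.15, 0], 0, 1], [[0, 0.15, 0], 0, 1], [[0, 0.15, 0], 0, 1], [[0, 0.15, 0], 0, 1], [[0, 0, 0], 0, 1]]}}

```text
time_s: 2.15
position: [0.5262, -0.1975, 0.0668]
tcp_rot: [[-1.0, 0.002, 0.009], [-0.009, -0.002, -1.0], [-0.002, -1.0, 0.002]]
force: [-0.7, 0.5, 0.7]
opening: 1.001
```

```bash
python3 - <<'E'
from h import *
s=bot.read_state();print(s['position'],s['tcp_rot'][:,2])
im=bot.capture("top");crop(im,220,120,460,290,3.3,"t2")
E
```

```text
[ 0.52621993 -0.19751073  0.06677009] [ 0.00934307 -0.99995475  0.00179051]
```

View pics/t2.png

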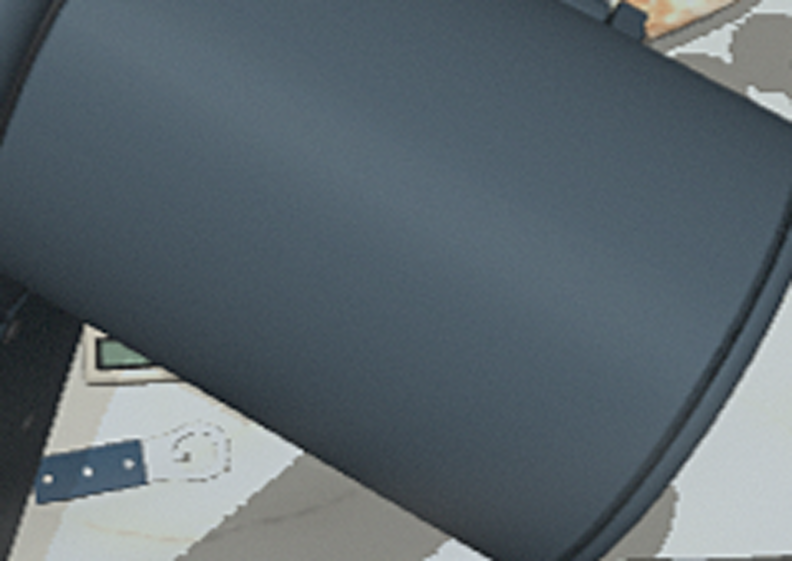

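{"api": "arm_command", "payload": {"series": [[[0, 0, -0.03], 0, 1], [[0, 0.1, 0], 0, 1], [[0, 0.08, 0], 0, 1], [[0, 0, 0], 0, 1]]}}

```text
time_s: 2.53
position: [0.5312, -0.1972, 0.0392]
tcp_rot: [[-1.0, 0.015, 0.007], [-0.007, -0.01, -1.0], [-0.015, -1.0, 0.01]]
force: [0.6, -0.0, 1.0]
opening: 1.002
```

{"api": "arm_command", "payload": {"series": [[[0, 0, 0], 0, -1], [[0, 0, 0], 0, -1], [[0, 0, 0], 0, -1], [[0, 0, 0], 0, -1], [[0, 0, 0], 0, -1], [[0, 0, 0], 0, -1], [[0, 0, 0], 0, -1], [[0, 0, 0], 0, -1], [[0, 0, 0], 0, -1], [[0, 0, 0], 0, -1]]}}

```text
time_s: 3.37
position: [0.5358, -0.2003, 0.0487]
tcp_rot: [[-1.0, 0.027, 0.008], [-0.008, -0.018, -1.0], [-0.027, -0.999, 0.018]]
force: [-0.2, -0.6, 0.3]
opening: 0.326
```

{"api": "arm_command", "payload": {"series": [[[0.05, 0.05, -0.046], 0, 0], [[0, 0.05, 0], 0, 0]]}}

```text
time_s: 3.53
position: [0.5278, -0.1924, 0.0294]
tcp_rot: [[-0.999, 0.031, 0.008], [-0.008, -0.021, -1.0], [-0.031, -0.999, 0.021]]
force: [-0.4, 0.9, -1.0]
opening: 0.406
```

```bash
python3 - <<'E'
from h import *
for i in range(4):
    s=bot.read_state();print(s['position'],s['tcp_rot'][2],s['joint_positions'],s['qvel'].round(1) if hasattr(s['qvel'],'round') else s['qvel'],s['tau'].round(1), s['force'])
    bot.capture("top")
E
```

```text
[ 0.5278427  -0.19238969  0.02941472] [-0.03109592 -0.99930081  0.02075884] [-31.37829128  38.71064484 100.32458086  -0.11296562  38.82330688
  58.25515734] [ -0.7  12.6  -3.5  -0.4 -17.   -0.1] [ -0.5 -44.5 -11.7   0.   -0.4   0. ] [-0.38917286  0.90508964 -0.95948981]
[ 0.52917213 -0.19363252  0.02799314] [-0.03236493 -0.99924081  0.02168668] [-31.41278602  38.90751996 100.18663746  -0.12328644  38.67448702
  58.24788555] [-0.5 -0.3 -2.2 -0.1  2.  -0.1] [  0.6 -46.   -9.4   0.1  -0.1   0. ] [ 1.04043062 -0.8345467  -0.42029398]
[ 0.52988131 -0.19418352  0.02866101] [-0.03314489 -0.99920309  0.02223982] [-31.42124845  38.86817635 100.09110588  -0.12825546  38.75463766
  58.24913543] [-0.1 -0.8 -1.6  0.1  1.   0.1] [  0.2 -42.4  -9.3   0.1  -0.2   0. ] [ 0.33555013  0.46200068 -0.4770035 ]
[ 0.5305287  -0.19465758  0.02928643] [-0.03427551 -0.99915058  0.02287609] [-31.42998996  38.82424798 100.02639423  -0.1233548   38.78895439
  58.25029133] [-0.1 -0.8 -1.   0.   0.3 -0.1] [  0.1 -42.1  -9.3   0.   -0.2   0. ] [-0.5650291  -0.16907924  0.36465579]
```

```bash
cat >> h.py <<'E'
def settle(n=10,every=0):
    for i in range(n):
        bot.capture("top")
        if every and i%every==0: st()
def st():
    s=bot.read_state();print(round(s['time_s'],2),np.round(s['position'],4),"z",np.round(s['tcp_rot'][:,2],3),"y",np.round(s['tcp_rot'][:2,1],4),"j",np.round(s['joint_positions'],2),"F",np.round(s['force'],1),"op",round(s['opening'],3))
    return s
E
python3 - <<'E'
from h import *
settle(20,4)
st()
E
```

```text
3.78 [ 0.5312 -0.1951  0.03  ] z [ 0.007 -1.     0.024] y [ 0.0359 -0.0235] j [-31.43  38.76  99.98  -0.12  38.8   58.25] F [-0.1 -0.3 -0.6] op 0.49
3.98 [ 0.5309 -0.1949  0.0304] z [ 0.007 -1.     0.024] y [ 0.036  -0.0236] j [-31.43  38.71 100.02  -0.12  38.8   58.25] F [-0.3 -0.1  0.1] op 0.504
4.18 [ 0.5306 -0.1946  0.0302] z [ 0.007 -1.     0.024] y [ 0.0355 -0.0233] j [-31.42  38.72 100.06  -0.12  38.79  58.25] F [-0.3  0.7 -1.6] op 0.501
4.38 [ 0.5305 -0.1945  0.0301] z [ 0.007 -1.     0.023] y [ 0.0353 -0.0231] j [-31.42  38.73 100.07  -0.12  38.79  58.25] F [ 0.3 -0.5 -0.3] op 0.498
4.58 [ 0.5305 -0.1945  0.0301] z [ 0.007 -1.     0.023] y [ 0.0352 -0.0231] j [-31.42  38.73 100.06  -0.12  38.79  58.25] F [-0.2 -0.3 -0.2] op 0.503
4.73 [ 0.5304 -0.1945  0.03  ] z [ 0.007 -1.     0.023] y [ 0.0351 -0.023 ] j [-31.42  38.73 100.07  -0.12  38.79  58.25] F [-0.2 -1.1 -0.6] op 0.502
```

{"api": "arm_command", "payload": {"series": [[[0.02, 0, -0.018], 0, 0]]}}

```text
time_s: 4.82
position: [0.5276, -0.1918, 0.03]
tcp_rot: [[-0.999, 0.037, 0.007], [-0.007, -0.024, -1.0], [-0.037, -0.999, 0.025]]
force: [0.8, -0.2, 0.4]
opening: 0.498
```

```bash
python3 - <<'E'
from h import *
st();settle(5);st()
E
```

```text
4.82 [ 0.5276 -0.1918  0.03  ] z [ 0.007 -1.     0.025] y [ 0.0372 -0.0243] j [-31.33  38.53 100.72  -0.13  38.2   58.37] F [ 0.8 -0.2  0.4] op 0.498
5.07 [ 0.5264 -0.1908  0.0298] z [ 0.007 -1.     0.023] y [ 0.0352 -0.0231] j [-31.31  38.52 100.82  -0.13  38.26  58.36] F [ 0.1  0.2 -0.3] op 0.498
```

{"api": "arm_command", "payload": {"series": [[[0, 0.0, 0], 0, -1]]}}

```text
time_s: 5.15
position: [0.5265, -0.1909, 0.0299]
tcp_rot: [[-0.999, 0.035, 0.007], [-0.008, -0.023, -1.0], [-0.035, -0.999, 0.023]]
force: [-0.7, 0.3, -0.1]
opening: 0.471
```

```bash
python3 - <<'E'
from h import *
settle(24,4);st()
E
```

```text
5.2 [ 0.5265 -0.1909  0.0299] z [ 0.007 -1.     0.023] y [ 0.0354 -0.0232] j [-31.32  38.51 100.81  -0.13  38.25  58.36] F [-0.5 -1.1  0. ] op 0.443
5.4 [ 0.5265 -0.1909  0.0298] z [ 0.007 -1.     0.023] y [ 0.0353 -0.0231] j [-31.31  38.52 100.81  -0.13  38.26  58.36] F [0.2 0.4 0.4] op 0.287
5.6 [ 0.5264 -0.1908  0.0298] z [ 0.007 -1.     0.023] y [ 0.0352 -0.023 ] j [-31.31  38.52 100.82  -0.13  38.26  58.36] F [-0.   0.1  0.1] op 0.102
5.8 [ 0.5264 -0.1908  0.0298] z [ 0.007 -1.     0.023] y [ 0.0351 -0.023 ] j [-31.31  38.52 100.82  -0.13  38.26  58.36] F [-1.4  1.1 -0.3] op 0.014
6.0 [ 0.5264 -0.1908  0.0298] z [ 0.007 -1.     0.023] y [ 0.0352 -0.023 ] j [-31.31  38.52 100.82  -0.13  38.26  58.36] F [ 0.1 -0.2 -0.5] op 0.001
6.2 [ 0.5264 -0.1908  0.0298] z [ 0.007 -1.     0.023] y [ 0.0351 -0.023 ] j [-31.31  38.52 100.82  -0.13  38.26  58.36] F [ 0.3  1.2 -0.1] op 0.004
6.35 [ 0.5264 -0.1908  0.0298] z [ 0.007 -1.     0.023] y [ 0.0352 -0.023 ] j [-31.31  38.52 100.82  -0.13  38.26  58.36] F [-0.   0.4  0.3] op 0.005
```

```bash
python3 - <<'E'
from h import *
im=bot.capture("side");crop(im,180,80,460,280,2.8,"s2");im=bot.capture("top");crop(im,180,80,460,280,2.8,"t3")
E
```

```text
(no output)
```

View pics/s2.png

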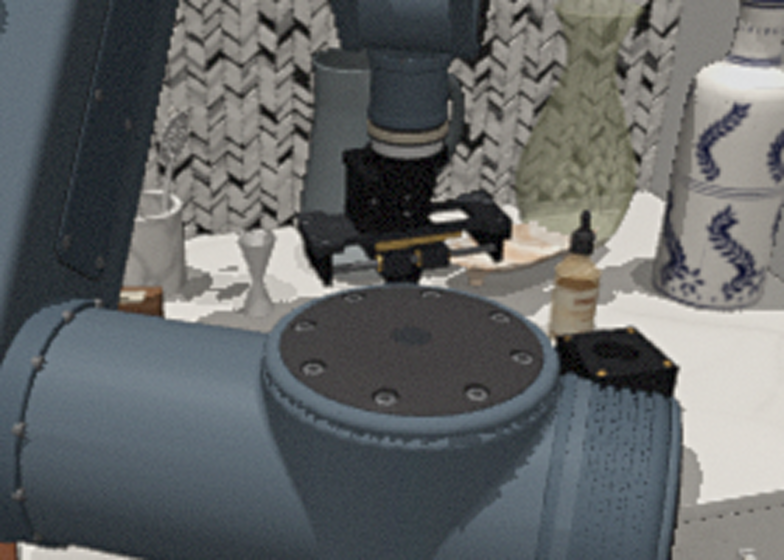

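{"api": "arm_command", "payload": {"series": [[[0, -0.1, 0], 0, 0], [[0, -0.15, 0], 0, 0], [[0, -0.15, 0], 0, 0], [[0, -0.15, 0], 0, 1], [[0, -0.1, 0], 0, 1], [[0.2, 0, 0.0], 0, 1], [[0.2, 0, 0.0], 0, 1], [[0, 0, -0.2], 0, 1], [[0, 0, -0.2], 0, 1], [[0, 0, -0.2], 0, 1], [[0, 0, -0.2], 0, 1], [[0, 0, -0.2], 0, 1], [[0, 0, -0.2], 0, 1], [[0, 0, -0.2], 0, 1], [[0, 0, -0.2], 0, 1]]}}

```text
time_s: 7.7
position: [0.4443, 0.1247, 0.1551]
tcp_rot: [[-0.999, 0.047, -0.026], [0.025, -0.035, -0.999], [-0.048, -0.998, 0.034]]
force: [0.6, -0.7, -0.3]
opening: 0.987
```

```bash
python3 - <<'E'
from h import *
settle(3);st()
im=bot.capture("side");cv2.imwrite("pics/side3.png",im[:,:,::-1]);im=bot.capture("top");cv2.imwrite("pics/top3.png",im[:,:,::-1])
E
```

```text
7.85 [0.444  0.1258 0.1549] z [-0.019 -0.999  0.034] y [ 0.0468 -0.0347] j [  3.49  20.54 108.96  -2.89  47.98  96.4 ] F [-0.6  0.5 -0.2] op 0.998
```

View pics/top3.png

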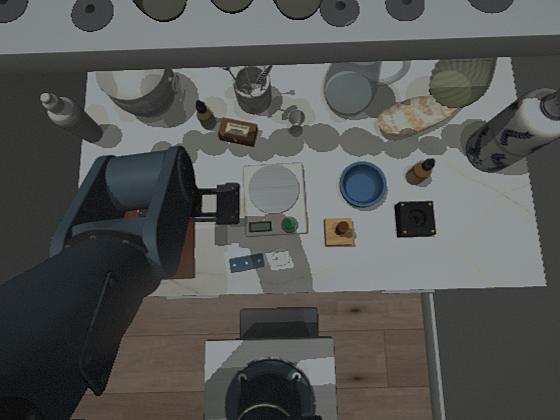

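View pics/side3.png

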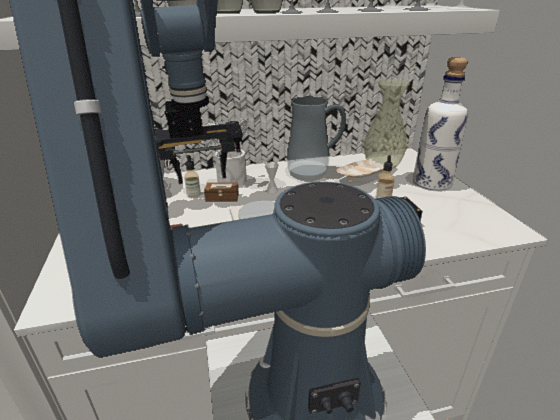

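```bash
python3 - <<'E'
from h import *
print("side crop proj TCP",(w2p("side",[0.5264,-0.1908,0.0298])-[180,80])*2.8)
s=bot.read_state();p=np.array(s['position']);R=np.array(s['tcp_rot'])
for n in("side","top"):
    print(n,w2p(n,[p,p+R[:,2]*.05,p-R[:,2]*.05]).round(0).tolist())
for f in("top0","top3"):
    im=cv2.imread(f"pics/{f}.png"); hsv=cv2.cvtColor(im,cv2.COLOR_BGR2HSV)
    m=cv2.inRange(hsv,(95,100,30),(120,255,255)); m[:150]=0;m[225:]=0;m[:,:330]=0;m[:,398:]=0
    ct=max(cv2.findContours(m,cv2.RETR_EXTERNAL,cv2.CHAIN_APPROX_NONE)[0],key=len)
    e=cv2.fitEllipse(ct);print(f,e,cv2.boundingRect(ct),p2w("top",*e[0],.05))
    for u,v in [(339.5,184.5),(385.5,184.5),(362,161.5),(362,206.5)]: print(p2w("top",u,v,.05).round(4))
im=cv2.imread("pics/top3.png")[:,:,::-1];crop(im,320,140,440,230,6,"t4");crop(im,150,140,300,250,5,"t5")
E
```

```text
side crop proj TCP [[397.82471509 343.98414761]]
side [[206.0, 188.0], [228.0, 186.0], [183.0, 191.0]]
top [[207.0, 213.0], [230.0, 213.0], [185.0, 213.0]]
top0 ((362.3692626953125, 184.06427001953125), (44.30026626586914, 45.54966354370117), 108.4716796875) (340, 162, 46, 45) [ 0.52659615 -0.24689108  0.05      ]
[ 0.5272 -0.1892  0.05  ]
[ 0.5237 -0.305   0.05  ]
[ 0.5861 -0.2499  0.05  ]
[ 0.4689 -0.2421  0.05  ]
top3 ((362.3852844238281, 184.06845092773438), (44.30900573730469, 45.51536560058594), 107.76805114746094) (340, 162, 46, 45) [ 0.52658402 -0.24693068  0.05      ]
[ 0.5272 -0.1892  0.05  ]
[ 0.5237 -0.305   0.05  ]
[ 0.5861 -0.2499  0.05  ]
[ 0.4689 -0.2421  0.05  ]
```

View pics/t4.png

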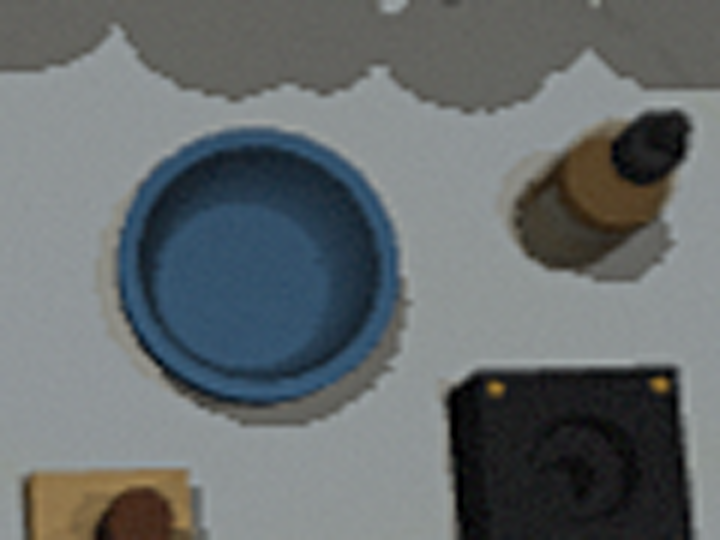

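View pics/t5.png

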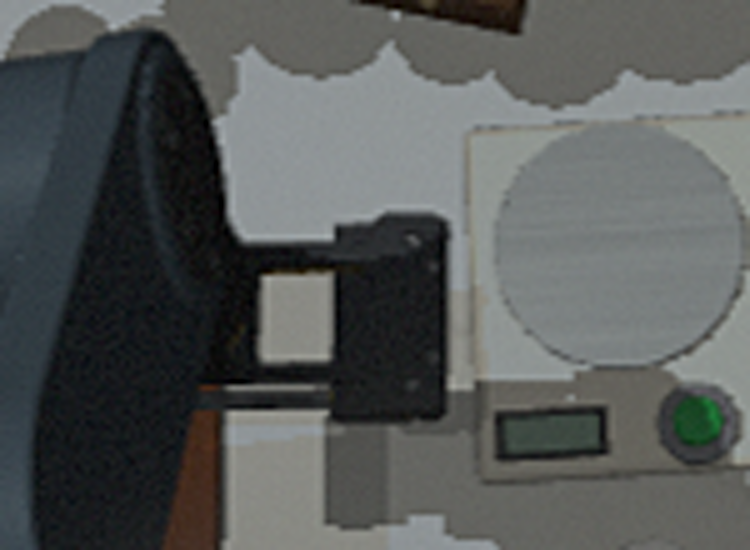

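```bash
python3 - <<'E'
from h import *
im=cv2.imread("pics/side3.png")[:,:,::-1].copy()
s=bot.read_state();p=np.array(s['position']);R=np.array(s['tcp_rot'])
for q in w2p("side",[p,p+R[:,2]*.0435,p-R[:,2]*.0435,p-R[:,1]*.019]): cv2.circle(im,tuple(int(round(x)) for x in q),1,(255,0,0),-1)
crop(im,140,60,260,240,3.3,"s4")
E
```

```text
(no output)
```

View pics/s4.png

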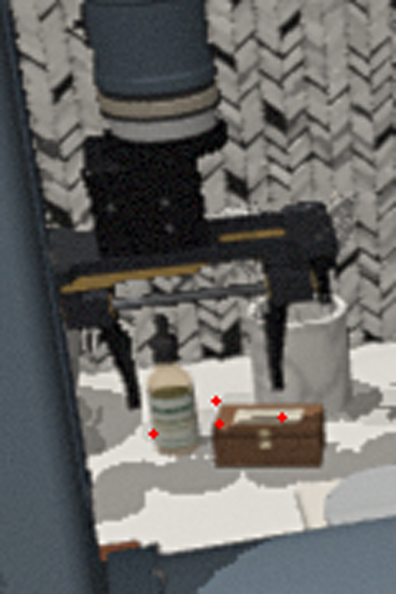

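```bash
python3 - <<'E'
from h import *
im=cv2.imread("pics/side0.png")[:,:,::-1].copy()
P=[[.4918,.2405,.026],[.488,.3253,.026],[.429,.3258,.026],[.4262,.2453,.026],[.3668,.3244,.026],[.471,-.3439,.048],[.4705,-.4119,.048],[.4036,-.3438,.048],[.4031,-.4116,.048],[.548,-.3853,.142]]
q=w2p("side",P);print(q.round(0).tolist())
for a in q: cv2.circle(im,tuple(int(round(x)) for x in a),0,(255,0,0),-1)
crop(im,90,215,200,300,5,"a");crop(im,360,140,440,240,5,"b")
a=cv2.imread("pics/a.png");b=cv2.imread("pics/b.png");h=max(a.shape[0],b.shape[0])
o=np.zeros((h,a.shape[1]+b.shape[1],3),np.uint8);o[:a.shape[0],:a.shape[1]]=a;o[:b.shape[0],a.shape[1]:]=b;o=cv2.resize(o,None,fx=.8,fy=.8);cv2.imwrite("pics/ab.png",o)
E
```

```text
[[162.0, 232.0], [126.0, 237.0], [123.0, 251.0], [159.0, 247.0], [121.0, 268.0], [382.0, 200.0], [405.0, 197.0], [394.0, 212.0], [418.0, 209.0], [388.0, 156.0]]
```

View pics/ab.png

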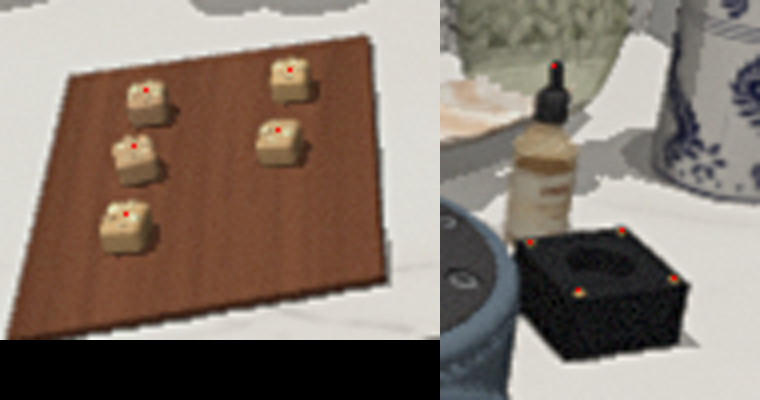

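{"api": "arm_command", "payload": {"series": [[[0, 0.15, 0], 0, -1], [[0, 0.15, 0], 0, -1], [[0, 0.15, 0], 0, -1], [[0, 0.15, 0], 0, -1]]}}

```text
time_s: 8.28
position: [0.4603, 0.1122, 0.0389]
tcp_rot: [[-0.997, 0.068, -0.035], [0.033, -0.036, -0.999], [-0.07, -0.997, 0.034]]
force: [-0.3, 0.3, 1.0]
opening: 0.781
```

```bash
python3 - <<'E'
from h import *
settle(12,3);st()
im=bot.capture("side");crop(im,140,100,300,240,5,"s5")
s=bot.read_state();p=np.array(s['position']);print((w2p("side",p)-[140,100])*5)
E
```

```text
8.33 [0.4572 0.1114 0.0335] z [-0.036 -0.999  0.034] y [ 0.0576 -0.0364] j [  1.64  34.43 113.85  -4.56  28.55  97.59] F [ 0.2 -1.  -2.6] op 0.735
8.48 [0.459  0.1128 0.0393] z [-0.034 -0.999  0.034] y [ 0.0642 -0.036 ] j [  1.8   33.74 113.68  -4.49  29.04  97.55] F [0.2 0.7 0.6] op 0.6
8.63 [0.4606 0.1139 0.0413] z [-0.032 -0.999  0.033] y [ 0.0699 -0.0356] j [  1.93  33.51 113.64  -4.48  28.99  97.57] F [ 0.4  0.6 -0.6] op 0.462
8.78 [0.4603 0.1145 0.0411] z [-0.031 -0.999  0.033] y [ 0.0697 -0.0355] j [  1.99  33.53 113.66  -4.49  28.96  97.58] F [ 0.1 -0.4 -0.4] op 0.325
8.88 [0.4599 0.1146 0.0405] z [-0.031 -0.999  0.033] y [ 0.0686 -0.0355] j [  2.01  33.59 113.67  -4.49  28.95  97.58] F [ 0.6  0.5 -0. ] op 0.237
[[367.58841688 634.00138744]]
```

View pics/s5.png

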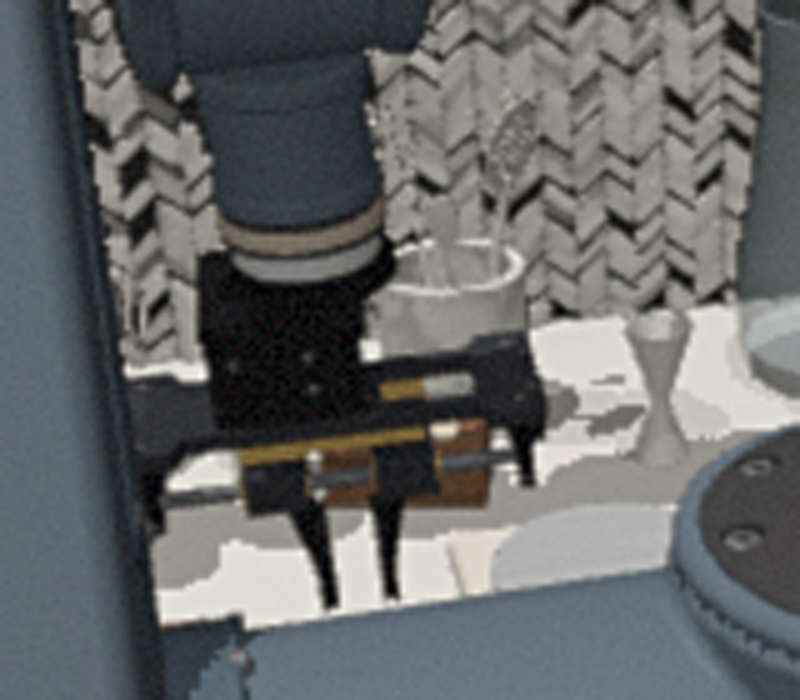

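{"api": "arm_command", "payload": {"series": [[[0, 0.03, 0], 0, -1], [[0, 0.03, 0], 0, -1], [[0, 0.03, 0], 0, -1]]}}

```text
time_s: 9.18
position: [0.4623, 0.1145, 0.023]
tcp_rot: [[-0.997, 0.073, -0.03], [0.027, -0.035, -0.999], [-0.074, -0.997, 0.033]]
force: [0.0, -0.1, -0.8]
opening: 0.024
```

```bash
python3 - <<'E'
from h import *
settle(9,3);st()
E
```

```text
9.23 [0.4616 0.1144 0.0219] z [-0.03  -0.999  0.033] y [ 0.0706 -0.0353] j [  1.97  35.92 114.05  -4.92  26.13  97.97] F [ 1.4 -0.2 -1.2] op 0.011
9.38 [0.4617 0.1144 0.0228] z [-0.03  -0.999  0.033] y [ 0.0708 -0.0354] j [  1.97  35.81 114.03  -4.9   26.25  97.95] F [ 0.3  0.  -0.2] op 0.008
9.53 [0.4621 0.1144 0.0233] z [-0.03  -0.999  0.033] y [ 0.0721 -0.0353] j [  1.97  35.75 114.02  -4.9   26.25  97.95] F [-0.6 -0.8 -0.4] op 0.005
9.63 [0.4622 0.1144 0.0235] z [-0.03  -0.999  0.033] y [ 0.0725 -0.0353] j [  1.97  35.73 114.02  -4.9   26.25  97.96] F [ 0.6  0.9 -0. ] op 0.009
```

{"api": "arm_command", "payload": {"series": [[[0, 0.02, 0], 0, -1], [[0, 0.02, 0], 0, -1]]}}

```text
time_s: 9.8
position: [0.4636, 0.1142, 0.016]
tcp_rot: [[-0.997, 0.075, -0.03], [0.028, -0.035, -0.999], [-0.076, -0.997, 0.033]]
force: [-0.1, -0.2, 0.6]
opening: 0.005
```

```bash
python3 - <<'E'
from h import *
settle(6,2);st()
im=bot.capture("side");crop(im,140,100,300,240,5,"s6")
s=bot.read_state();p=np.array(s['position']);print((w2p("side",p)-[140,100])*5)
E
```

```text
9.85 [0.4633 0.1141 0.0154] z [-0.03  -0.999  0.033] y [ 0.0737 -0.0353] j [  1.93  36.76 114.14  -5.12  25.03  98.15] F [ 0.1 -0.3 -0.6] op 0.008
9.95 [0.4631 0.1141 0.0157] z [-0.03  -0.999  0.033] y [ 0.0732 -0.0353] j [  1.93  36.72 114.14  -5.1   25.1   98.14] F [-0.5  0.2  0.2] op 0.006
10.05 [0.4632 0.1141 0.0159] z [-0.03  -0.999  0.033] y [ 0.0737 -0.0352] j [  1.93  36.69 114.13  -5.1   25.1   98.14] F [ 1.2  0.2 -0.4] op 0.008
10.1 [0.4633 0.1141 0.016 ] z [-0.03  -0.999  0.033] y [ 0.0739 -0.0352] j [  1.94  36.69 114.13  -5.1   25.1   98.14] F [-0.3  0.4 -0.5] op 0.009
[[372.4956219  670.79201634]]
```

View pics/s6.png

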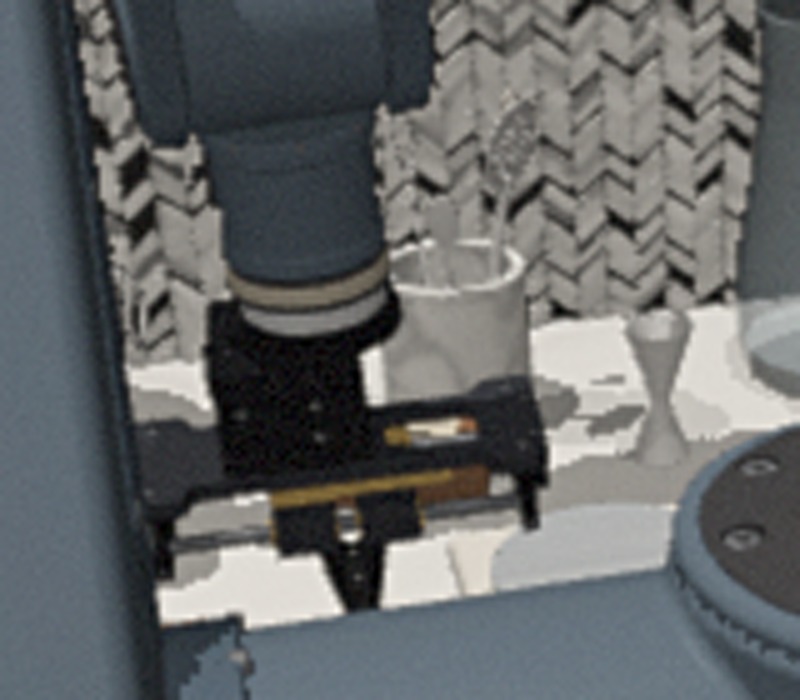

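{"api": "arm_command", "payload": {"series": [[[0, 0.02, 0], 0, -1], [[0, 0.02, 0], 0, -1]]}}

```text
time_s: 10.32
position: [0.4646, 0.1139, 0.0084]
tcp_rot: [[-0.997, 0.076, -0.03], [0.028, -0.035, -0.999], [-0.077, -0.996, 0.033]]
force: [0.8, 0.1, 0.1]
opening: 0.006
```

```bash
python3 - <<'E'
from h import *
st();settle(6,2);st()
E
```

```text
10.32 [0.4646 0.1139 0.0084] z [-0.03  -0.999  0.033] y [ 0.0761 -0.0351] j [  1.9   37.65 114.22  -5.33  23.92  98.35] F [0.8 0.1 0.1] op 0.006
10.37 [0.4643 0.1139 0.0078] z [-0.03  -0.999  0.033] y [ 0.075  -0.0352] j [  1.9   37.73 114.23  -5.34  23.9   98.36] F [-1.3  0.2 -0.8] op 0.011
10.47 [0.4641 0.1139 0.0081] z [-0.03  -0.999  0.033] y [ 0.0745 -0.0352] j [  1.9   37.69 114.23  -5.32  23.96  98.35] F [0.1 0.2 0.3] op 0.007
10.57 [0.4644 0.1139 0.0084] z [-0.03  -0.999  0.033] y [ 0.0752 -0.0352] j [  1.9   37.66 114.22  -5.32  23.97  98.34] F [-0.1 -1.2  0.7] op 0.005
10.62 [0.4644 0.1139 0.0084] z [-0.03  -0.999  0.033] y [ 0.0753 -0.0352] j [  1.9   37.65 114.22  -5.32  23.97  98.34] F [-0.1 -0.1  0.1] op 0.004
```

{"api": "arm_command", "payload": {"series": [[[0, 0.02, 0], 0, -1], [[0, 0.015, 0], 0, -1]]}}

```text
time_s: 10.78
position: [0.4655, 0.1137, 0.0017]
tcp_rot: [[-0.997, 0.077, -0.03], [0.028, -0.035, -0.999], [-0.078, -0.996, 0.033]]
force: [-0.7, -0.7, -0.1]
opening: 0.005
```

```bash
python3 - <<'E'
from h import *
st();settle(6,2);st()
E
```

```text
10.78 [0.4655 0.1137 0.0017] z [-0.03  -0.999  0.033] y [ 0.077  -0.0351] j [  1.87  38.51 114.29  -5.53  22.95  98.54] F [-0.7 -0.7 -0.1] op 0.005
10.83 [0.4653 0.1137 0.0012] z [-0.03  -0.999  0.033] y [ 0.0762 -0.0351] j [  1.87  38.57 114.29  -5.54  22.93  98.55] F [ 0.1  0.1 -0. ] op 0.003
10.93 [0.4652 0.1137 0.0015] z [-0.03  -0.999  0.033] y [ 0.076  -0.0352] j [  1.87  38.53 114.29  -5.53  22.99  98.54] F [-0.6 -0.1 -0.7] op 0.006
11.03 [0.4653 0.1137 0.0018] z [-0.03  -0.999  0.033] y [ 0.0764 -0.0351] j [  1.87  38.5  114.29  -5.53  22.99  98.53] F [-0.1  0.1 -0. ] op 0.006
11.08 [0.4654 0.1137 0.0018] z [-0.03  -0.999  0.033] y [ 0.0766 -0.0351] j [  1.87  38.49 114.29  -5.53  22.99  98.54] F [0.8 0.2 0.6] op 0.006
```

{"api": "arm_command", "payload": {"series": [[[0, 0.02, 0], 0, -1], [[0, 0.02, 0], 0, -1]]}}

```text
time_s: 11.25
position: [0.4666, 0.1135, -0.0058]
tcp_rot: [[-0.996, 0.079, -0.03], [0.027, -0.035, -0.999], [-0.08, -0.996, 0.033]]
force: [0.6, 0.1, 0.0]
opening: 0.003
```

{"api": "arm_command", "payload": {"series": [[[0, 0.02, 0], 0, -1]]}}

```text
time_s: 11.33
position: [0.4671, 0.1134, -0.0101]
tcp_rot: [[-0.996, 0.079, -0.03], [0.027, -0.035, -0.999], [-0.08, -0.996, 0.033]]
force: [-0.2, -0.2, 0.3]
opening: 0.006
```

{"api": "arm_command", "payload": {"series": [[[0, 0.02, 0], 0, -1]]}}

```text
time_s: 11.42
position: [0.4675, 0.1132, -0.0145]
tcp_rot: [[-0.996, 0.079, -0.03], [0.027, -0.035, -0.999], [-0.08, -0.996, 0.033]]
force: [-0.3, -0.6, -0.1]
opening: 0.004
```

```bash
python3 - <<'E'
from h import *
st();settle(6,2);st()
E
```

```text
11.42 [ 0.4675  0.1132 -0.0145] z [-0.03  -0.999  0.033] y [ 0.079 -0.035] j [  1.8   40.59 114.39  -6.1   20.66  99.07] F [-0.3 -0.6 -0.1] op 0.004
11.47 [ 0.4672  0.1132 -0.0152] z [-0.03  -0.999  0.033] y [ 0.0778 -0.035 ] j [  1.79  40.67 114.39  -6.1   20.64  99.07] F [-0.7  0.4 -0.8] op 0.007
11.57 [ 0.4671  0.1132 -0.0146] z [-0.03  -0.999  0.033] y [ 0.0778 -0.0351] j [  1.79  40.6  114.39  -6.08  20.71  99.06] F [-0.1 -0.7 -0.8] op 0.005
11.67 [ 0.4673  0.1132 -0.0142] z [-0.03  -0.999  0.033] y [ 0.0786 -0.035 ] j [  1.8   40.55 114.39  -6.08  20.72  99.06] F [-0.4  0.6 -0. ] op 0.003
11.72 [ 0.4674  0.1132 -0.0141] z [-0.03  -0.999  0.033] y [ 0.0789 -0.035 ] j [  1.8   40.53 114.39  -6.08  20.72  99.06] F [ 1.   1.  -0.6] op 0.011
```

Confirmed: the reported TCP sits well below the true fingertip. Continue until contact.

{"api": "arm_command", "payload": {"series": [[[0, 0.015, 0], 0, -1]]}}

```text
time_s: 11.8
position: [0.468, 0.1132, -0.0167]
tcp_rot: [[-0.996, 0.08, -0.03], [0.027, -0.035, -0.999], [-0.081, -0.996, 0.033]]
force: [-0.6, -0.2, -0.1]
opening: 0.006
```

{"api": "arm_command", "payload": {"series": [[[0, 0.015, 0], 0, -1]]}}

```text
time_s: 11.88
position: [0.4685, 0.1131, -0.0196]
tcp_rot: [[-0.996, 0.081, -0.03], [0.027, -0.035, -0.999], [-0.082, -0.996, 0.033]]
force: [-0.2, -0.1, 0.9]
opening: 0.004
```

{"api": "arm_command", "payload": {"series": [[[0, 0.015, 0], 0, -1]]}}

```text
time_s: 11.97
position: [0.4689, 0.113, -0.0227]
tcp_rot: [[-0.996, 0.081, -0.03], [0.027, -0.035, -0.999], [-0.082, -0.996, 0.033]]
force: [0.2, -0.2, -0.2]
opening: 0.004
```

```bash
python3 - <<'E'
from h import *
st();settle(6,2);st()
E
```

```text
11.97 [ 0.4689  0.113  -0.0227] z [-0.03  -0.999  0.033] y [ 0.0812 -0.0349] j [  1.76  41.65 114.4   -6.44  19.46  99.4 ] F [ 0.2 -0.2 -0.2] op 0.004
12.02 [ 0.4687  0.113  -0.0232] z [-0.03  -0.999  0.033] y [ 0.0803 -0.035 ] j [  1.76  41.72 114.4   -6.45  19.45  99.4 ] F [ 0.4 -0.1 -1.1] op 0.003
12.12 [ 0.4685  0.113  -0.0229] z [-0.03  -0.999  0.033] y [ 0.08  -0.035] j [  1.76  41.68 114.41  -6.44  19.5   99.39] F [-0.   0.4  0. ] op 0.005
12.22 [ 0.4686  0.113  -0.0227] z [-0.03  -0.999  0.033] y [ 0.0805 -0.035 ] j [  1.76  41.65 114.41  -6.43  19.5   99.39] F [ 0.3 -0.3 -0.9] op 0.006
12.27 [ 0.4687  0.113  -0.0226] z [-0.03  -0.999  0.033] y [ 0.0806 -0.0349] j [  1.76  41.64 114.41  -6.43  19.5   99.39] F [-0.5  0.1  0.7] op 0.003
```

{"api": "arm_command", "payload": {"series": [[[0, 0.015, 0], 0, -1]]}}

```text
time_s: 12.35
position: [0.4692, 0.1129, -0.0253]
tcp_rot: [[-0.996, 0.082, -0.03], [0.027, -0.035, -0.999], [-0.083, -0.996, 0.033]]
force: [0.2, 0.2, -0.3]
opening: 0.004
```

{"api": "arm_command", "payload": {"series": [[[0, 0.015, 0], 0, -1]]}}

```text
time_s: 12.43
position: [0.4694, 0.1129, -0.0273]
tcp_rot: [[-0.996, 0.082, -0.03], [0.027, -0.035, -0.999], [-0.083, -0.996, 0.033]]
force: [-8.0, 1.6, 53.4]
opening: 0.005
```

{"api": "arm_command", "payload": {"series": [[[0, 0.015, 0], 0, -1]]}}

```text
time_s: 12.52
position: [0.4695, 0.1129, -0.0273]
tcp_rot: [[-0.996, 0.084, -0.03], [0.027, -0.035, -0.999], [-0.085, -0.996, 0.033]]
force: [-8.5, 1.0, 61.3]
opening: 0.001
```

```bash
python3 - <<'E'
from h import *
st();settle(3);s=st()
im=bot.capture("side");crop(im,140,100,300,240,5,"s7")
im=bot.capture("top");crop(im,130,130,290,250,5,"t7")
E
```

```text
12.52 [ 0.4695  0.1129 -0.0273] z [-0.03  -0.999  0.033] y [ 0.0843 -0.0353] j [  1.76  42.24 114.51  -6.81  18.6   99.77] F [-8.5  1.  61.3] op 0.001
12.67 [ 0.4695  0.1129 -0.0271] z [-0.03  -0.999  0.033] y [ 0.0847 -0.0352] j [  1.76  42.21 114.53  -6.82  18.58  99.77] F [-5.6  1.1 35.1] op 0.008
```

View pics/s7.png

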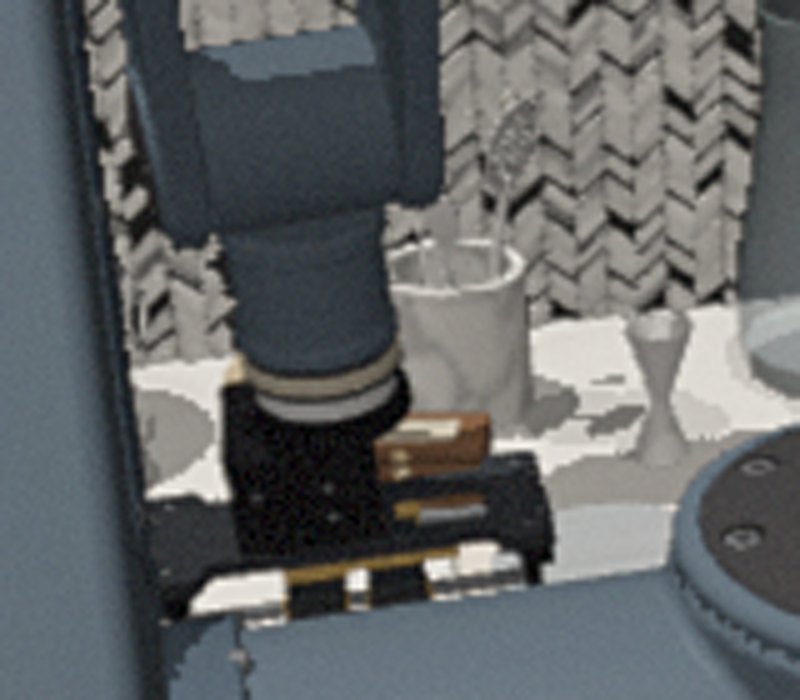

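View pics/t7.png

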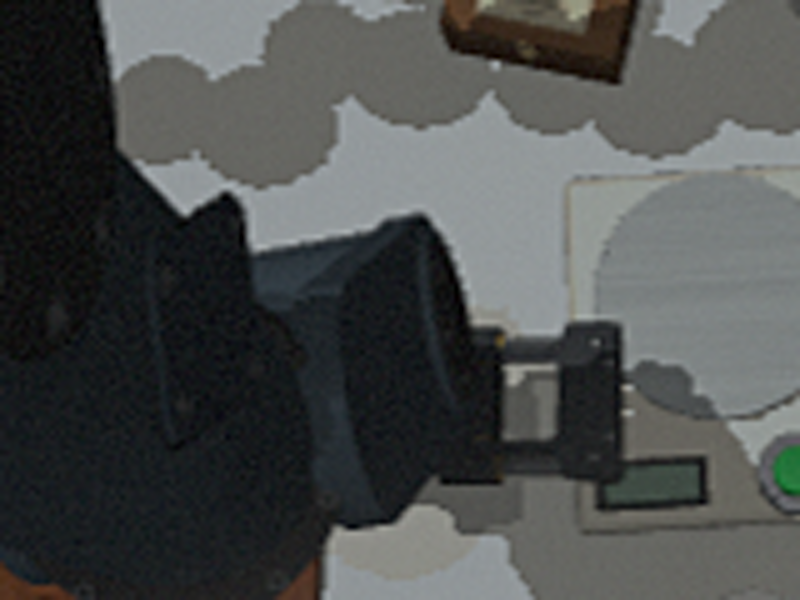

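{"api": "arm_command", "payload": {"series": [[[0, -0.05, 0], 0, -1], [[0, -0.1, 0], 0, -1], [[0, -0.1, 0], 0, 0]]}}

```text
time_s: 13.02
position: [0.4637, 0.1145, 0.0233]
tcp_rot: [[-0.996, 0.082, -0.03], [0.027, -0.035, -0.999], [-0.083, -0.996, 0.033]]
force: [0.7, -0.3, 1.3]
opening: 0.033
```

```bash
python3 - <<'E'
from h import *
obs=[((0.444,.1258,.1549),(202.6,179.7)),((0.4599,.1146,.0405),(140+361/5,100+602/5))]
for p,o in obs:
    for b in [(0,0,0),(0,0,.027),(0,.009,.027),(-.02,.005,.02),(0.02,.005,.02)]:
        print(b,(w2p("side",np.array(p)+b)[0]-o).round(1),end="; ")
    print()
settle(4);st()
E
```

```text
(0, 0, 0) [1.8 9. ]; (0, 0, 0.027) [ 0.5 -1.7]; (0, 0.009, 0.027) [-3.5 -1.3]; (-0.02, 0.005, 0.02) [-0.8  5.2]; (0.02, 0.005, 0.02) [-1.9 -2.3]; 
(0, 0, 0) [1.3 6.3]; (0, 0, 0.027) [ 0.3 -3. ]; (0, 0.009, 0.027) [-3.5 -2.6]; (-0.02, 0.005, 0.02) [-0.9  3.9]; (0.02, 0.005, 0.02) [-2.2 -4.4]; 
13.22 [0.4646 0.1145 0.0231] z [-0.03  -0.999  0.033] y [ 0.0841 -0.0353] j [  2.    35.77 114.24  -5.13  25.33  98.18] F [ 0.2 -0.  -0.8] op 0.183
```

```bash
python3 - <<'E'
from h import *
ty=np.array([.0843,-.0353,-.9958]);tz=np.array([-.03,-.999,.033]);tx=np.cross(ty,tz)
p=np.array([.4695,.1129,0.])
for h in(.07,.09):
  for b in(0,-.01):
    q=p+[b,0,0]-h*ty+.095*tz
    print(h,b,w2p("top",[q-.0375*tx,q+.0375*tx,q]).round(1).tolist())
# top3
ty=np.array([.0468,-.0347,-.998]);tz=np.array([-.019,-.999,.034]);tx=np.cross(ty,tz)
p=np.array([.444,.1258,.1549+.027])
for h in(.07,.09):
  for b in(0,-.01):
    q=p+[b,0,0]-h*ty+.095*tz
    print(h,b,w2p("top",[q-.0375*tx,q+.0375*tx,q]).round(1).tolist())
E
```

```text
0.07 0 [[256.4, 195.9], [256.2, 226.4], [256.3, 211.1]]
0.07 -0.01 [[256.5, 199.9], [256.3, 230.5], [256.4, 215.1]]
0.09 0 [[255.5, 194.8], [255.2, 226.0], [255.3, 210.3]]
0.09 -0.01 [[255.5, 198.8], [255.3, 230.1], [255.4, 214.4]]
0.07 0 [[242.1, 186.7], [241.9, 224.4], [242.0, 205.4]]
0.07 -0.01 [[242.1, 191.6], [241.9, 229.5], [242.0, 210.4]]
0.09 0 [[240.5, 184.7], [240.2, 223.4], [240.3, 203.9]]
0.09 -0.01 [[240.5, 189.7], [240.2, 228.6], [240.4, 209.0]]
```

```bash
cat >> h.py <<'E'
ZO=0.0265
def plan(*T,yaw=None):
    """targets in true coords (z true); prints total tool shift shares from present pose"""
    s=bot.read_state();p=np.array(s['position'])+[0,0,ZO];R=np.array(s['tcp_rot'])
    print("true",p.round(4),"tilt y",R[:2,1].round(3),"zdir",np.degrees(np.arctan2(R[1,2],R[0,2])).round(1),"op",round(s['opening'],3),"t",round(s['time_s'],1),"F",np.round(s['force'],1))
    for t in T:
        t=np.array(t,float);d=R.T@(t-p)/.2;n=int(np.ceil(np.abs(np.linalg.norm(d))/.19));print(t,"total",d.round(3),"n",n,"per row",(d/max(n,1)).round(4)); p=t
    if yaw is not None:
        a=np.degrees(np.arctan2(R[1,2],R[0,2]));e=(yaw-a+90)%180-90;print("turn shares total",round(-np.radians(e)/.08,2))
E
python3 - <<'E'
from h import *
plan((.4646,.1145,.14),(.526,-.191,.14),(.526,-.191,.03),yaw=-90)
E
```

```text
true [0.4646 0.1145 0.0496] tilt y [ 0.084 -0.035] zdir -91.7 op 0.183 t 13.2 F [ 0.2 -0.  -0.8]
[0.4646 0.1145 0.14  ] total [-0.038 -0.45   0.015] n 3 per row [-0.0128 -0.15    0.005 ]
[ 0.526 -0.191  0.14 ] total [-0.347  0.08   1.517] n 9 per row [-0.0386  0.0089  0.1685]
[ 0.526 -0.191  0.03 ] total [ 0.047  0.548 -0.018] n 3 per row [ 0.0156  0.1826 -0.006 ]
turn shares total -0.37
```

{"api": "arm_command", "payload": {"series": [[[-0.013, -0.15, 0.005], 0, 0.5], [[-0.013, -0.15, 0.005], 0, 0.5], [[-0.013, -0.15, 0.005], 0, 0.5], [[-0.039, 0.009, 0.169], -0.37, 0.5], [[-0.039, 0.009, 0.169], 0, 0.5], [[-0.039, 0.009, 0.169], 0, 0.5], [[-0.039, 0.009, 0.169], 0, 0.5], [[-0.039, 0.009, 0.169], 0, 0.5], [[-0.039, 0.009, 0.169], 0, 0.5], [[-0.039, 0.009, 0.169], 0, 0.5], [[-0.039, 0.009, 0.169], 0, 0.5], [[-0.039, 0.009, 0.169], 0, 0.5]]}}

```text
time_s: 14.22
position: [0.5308, -0.1955, 0.0983]
tcp_rot: [[-0.998, 0.053, 0.015], [-0.016, -0.029, -0.999], [-0.053, -0.998, 0.03]]
force: [0.7, -0.0, -0.2]
opening: 0.747
```

```bash
python3 - <<'E'
from h import *
st();settle(6)
plan((.526,-.191,.09),(.526,-.191,.03),yaw=-90)
E
```

```text
14.22 [ 0.5308 -0.1955  0.0983] z [ 0.015 -0.999  0.03 ] y [ 0.0532 -0.0289] j [-31.65  32.01  98.68   0.26  45.84  57.29] F [ 0.7 -0.  -0.2] op 0.747
true [ 0.53   -0.1924  0.1253] tilt y [ 0.052 -0.028] zdir -89.1 op 0.751 t 14.5 F [-0.   0.2  0.5]
[ 0.526 -0.191  0.09 ] total [ 0.029  0.175 -0.012] n 1 per row [ 0.0288  0.1748 -0.0123]
[ 0.526 -0.191  0.03 ] total [ 0.016  0.299 -0.009] n 2 per row [ 0.0078  0.1497 -0.0043]
turn shares total 0.2
```

{"api": "arm_command", "payload": {"series": [[[0.012, 0.12, -0.006], 0.2, 0.5], [[0.012, 0.12, -0.006], 0, 0.5], [[0.012, 0.12, -0.006], 0, 0.5], [[0.01, 0.06, 0], 0, 0.5]]}}

```text
time_s: 14.85
position: [0.5268, -0.1856, 0.0149]
tcp_rot: [[-0.998, 0.058, 0.007], [-0.009, -0.03, -0.999], [-0.058, -0.998, 0.031]]
force: [-0.5, 1.2, -0.0]
opening: 0.75
```

```bash
python3 - <<'E'
from h import *
st();settle(10)
plan((.526,-.191,.03),yaw=-90)
E
```

```text
14.85 [ 0.5268 -0.1856  0.0149] z [ 0.007 -0.999  0.031] y [ 0.058  -0.0304] j [-31.01  39.67 102.53   0.39  34.06  58.23] F [-0.5  1.2 -0. ] op 0.75
true [ 0.5294 -0.189   0.0446] tilt y [ 0.064 -0.034] zdir -89.7 op 0.753 t 15.3 F [ 0.3 -0.   0.1]
[ 0.526 -0.191  0.03 ] total [0.022 0.072 0.008] n 1 per row [0.0217 0.0722 0.0075]
turn shares total 0.06
```

{"api": "arm_command", "payload": {"series": [[[0.022, 0.072, 0.008], 0, 0.5]]}}

```text
time_s: 15.43
position: [0.5288, -0.1923, 0.0062]
tcp_rot: [[-0.998, 0.07, 0.005], [-0.007, -0.038, -0.999], [-0.07, -0.997, 0.038]]
force: [0.2, -0.0, -0.3]
opening: 0.753
```

```bash
python3 - <<'E'
from h import *
settle(6)
plan((.526,-.191,.03),yaw=-90)
E
```

```text
true [ 0.5263 -0.1913  0.0305] tilt y [ 0.064 -0.035] zdir -89.8 op 0.756 t 15.7 F [ 0.2 -0.7 -0.3]
[ 0.526 -0.191  0.03 ] total [ 0.002  0.003 -0.002] n 1 per row [ 0.0017  0.0026 -0.0018]
turn shares total 0.05
```

{"api": "arm_command", "payload": {"series": [[[0, 0.0, 0], 0, -1]]}}

```text
time_s: 15.82
position: [0.5266, -0.1915, 0.0045]
tcp_rot: [[-0.998, 0.065, 0.004], [-0.006, -0.035, -0.999], [-0.065, -0.997, 0.035]]
force: [1.0, 0.4, 0.2]
opening: 0.726
```

```bash
python3 - <<'E'
from h import *
settle(26,5);st()
E
```

```text
15.87 [ 0.5268 -0.1915  0.0046] z [ 0.004 -0.999  0.035] y [ 0.0654 -0.0351] j [-31.55  40.72 102.84   0.46  32.19  57.76] F [ 1.  -1.2  0.5] op 0.693
16.12 [ 0.5264 -0.1913  0.0042] z [ 0.004 -0.999  0.035] y [ 0.0646 -0.0346] j [-31.55  40.76 102.87   0.46  32.18  57.75] F [-0.8  0.   0.3] op 0.488
16.37 [ 0.5263 -0.1913  0.004 ] z [ 0.004 -0.999  0.035] y [ 0.0644 -0.0345] j [-31.56  40.77 102.87   0.46  32.17  57.76] F [-0.1  0.1 -0.2] op 0.26
16.62 [ 0.527  -0.1921  0.0044] z [ 0.005 -0.999  0.036] y [ 0.0658 -0.0361] j [-31.58  40.75 102.82   0.4   32.12  57.75] F [ 0.4 -1.4  2.8] op 0.107
16.87 [ 0.527  -0.1921  0.0044] z [ 0.004 -0.999  0.036] y [ 0.0659 -0.036 ] j [-31.58  40.75 102.83   0.42  32.12  57.75] F [-0.8 -2.7  2.5] op 0.104
17.12 [ 0.5268 -0.1918  0.0042] z [ 0.004 -0.999  0.036] y [ 0.0654 -0.0353] j [-31.57  40.76 102.84   0.44  32.14  57.75] F [ 0.4 -3.4  2.3] op 0.102
17.12 [ 0.5268 -0.1918  0.0042] z [ 0.004 -0.999  0.036] y [ 0.0654 -0.0353] j [-31.57  40.76 102.84   0.44  32.14  57.75] F [ 0.4 -3.4  2.3] op 0.102
```

{"api": "arm_command", "payload": {"series": [[[0, -0.05, 0], 0, -1], [[0, -0.08, 0], 0, -1], [[0, -0.1, 0], 0, -1], [[0, -0.1, 0], 0, -1]]}}

```text
time_s: 17.45
position: [0.5125, -0.1805, 0.0652]
tcp_rot: [[-0.999, 0.04, 0.0], [-0.001, -0.014, -1.0], [-0.04, -0.999, 0.014]]
force: [0.8, -0.2, -4.0]
opening: 0.102
```

```bash
python3 - <<'E'
from h import *
settle(5);st()
plan((.527,.033,.1),yaw=-90)
im=bot.capture("side");crop(im,180,80,460,280,2.8,"s8")
E
```

```text
17.7 [ 0.5144 -0.1823  0.0649] z [ 0.001 -1.     0.018] y [ 0.0448 -0.0181] j [-31.53  34.24 102.23   0.7   40.8   57.86] F [ 0.3 -0.3 -4.1] op 0.101
true [ 0.5144 -0.1823  0.0914] tilt y [ 0.045 -0.018] zdir -89.9 op 0.101 t 17.7 F [ 0.3 -0.3 -4.1]
[0.527 0.033 0.1  ] total [-0.067 -0.06  -1.075] n 6 per row [-0.0112 -0.01   -0.1792]
turn shares total 0.01
```

View pics/s8.png

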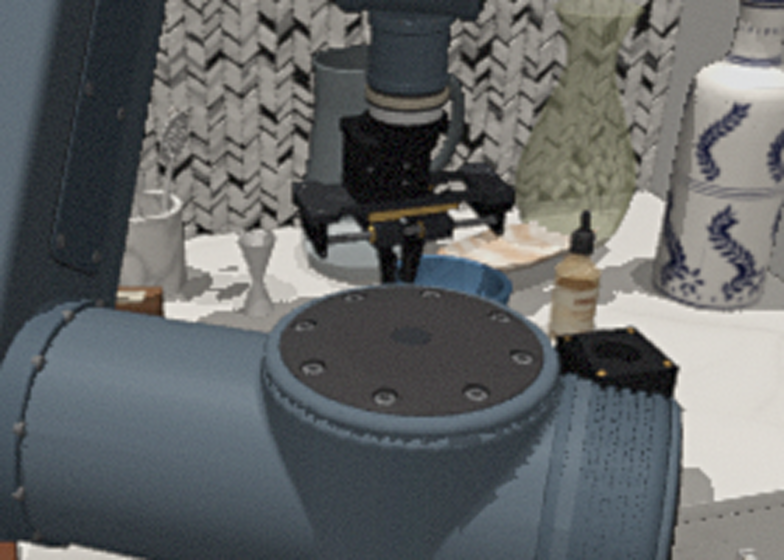

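{"api": "arm_command", "payload": {"series": [[[-0.008, -0.04, -0.08], 0, -1], [[-0.008, -0.04, -0.125], 0, -1], [[-0.008, -0.01, -0.125], 0, -1], [[-0.008, 0, -0.125], 0, -1], [[-0.008, 0, -0.125], 0, -1], [[-0.008, 0, -0.125], 0, -1], [[-0.008, 0, -0.125], 0, -1], [[-0.008, 0, -0.125], 0, -1], [[-0.008, 0, -0.07], 0, -1]]}}

```text
time_s: 18.5
position: [0.522, 0.0298, 0.068]
tcp_rot: [[-1.0, 0.022, -0.012], [0.012, -0.009, -1.0], [-0.022, -1.0, 0.009]]
force: [0.2, -0.3, -3.1]
opening: 0.105
```

```bash
python3 - <<'E'
from h import *
settle(6)
plan((.527,.033,.075),(.527,.033,.06),yaw=-90)
im=bot.capture("side");crop(im,140,80,420,280,2.8,"s9")
im=bot.capture("top");crop(im,180,100,420,280,3,"t9")
E
```

```text
true [0.5235 0.0262 0.0955] tilt y [ 0.025 -0.011] zdir -90.8 op 0.099 t 18.8 F [-0.3 -0.5 -2.3]
[0.527 0.033 0.075] total [-0.014  0.103 -0.035] n 1 per row [-0.0143  0.1026 -0.0352]
[0.527 0.033 0.06 ] total [ 0.002  0.075 -0.001] n 1 per row [ 0.0019  0.075  -0.0008]
turn shares total -0.17
```

View pics/s9.png

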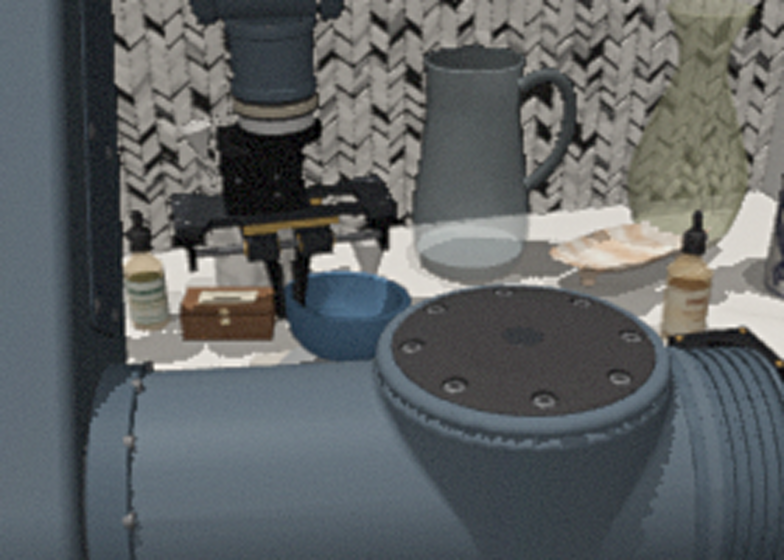

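View pics/t9.png

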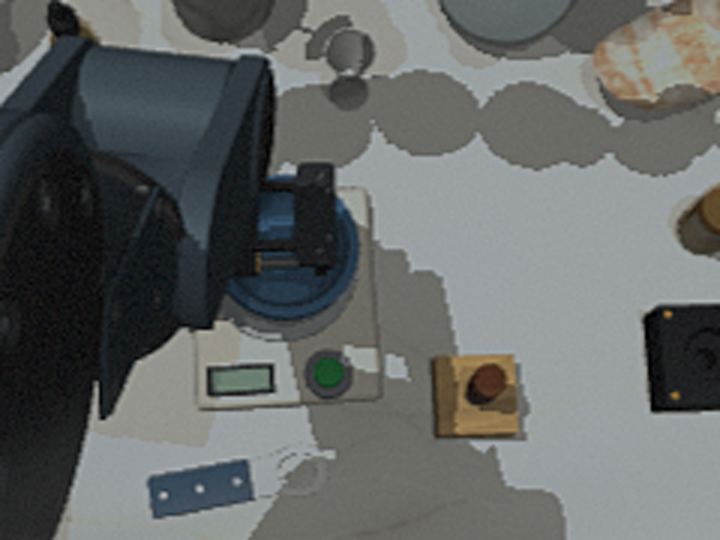

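{"api": "arm_command", "payload": {"series": [[[-0.014, 0.06, -0.035], -0.17, -1], [[0, 0.04, 0], 0, -1], [[0, 0.03, 0], 0, -1]]}}

```text
time_s: 19.15
position: [0.5294, 0.0307, 0.0428]
tcp_rot: [[-1.0, 0.03, -0.004], [0.004, -0.011, -1.0], [-0.03, -0.999, 0.011]]
force: [0.4, 0.3, -4.2]
opening: 0.103
```

```bash
python3 - <<'E'
from h import *
settle(6);plan((.527,.033,.058),yaw=-90)
E
```

```text
true [0.5295 0.031  0.0704] tilt y [ 0.031 -0.011] zdir -90.2 op 0.099 t 19.4 F [ 0.  -0.4 -4.5]
[0.527 0.033 0.058] total [ 0.014  0.061 -0.011] n 1 per row [ 0.0143  0.0614 -0.0107]
turn shares total -0.04
```

{"api": "arm_command", "payload": {"series": [[[0.014, 0.035, -0.011], 0, -1]]}}

```text
time_s: 19.53
position: [0.5293, 0.0328, 0.0381]
tcp_rot: [[-0.999, 0.036, -0.004], [0.004, -0.012, -1.0], [-0.036, -0.999, 0.012]]
force: [1.1, 6.5, 6.6]
opening: 0.102
```

```bash
python3 - <<'E'
from h import *
settle(5);plan((.527,.033,.058),yaw=-90)
E
```

```text
true [0.5287 0.0329 0.0643] tilt y [ 0.035 -0.012] zdir -90.1 op 0.103 t 19.8 F [2.1 0.2 4.1]
[0.527 0.033 0.058] total [ 0.009  0.031 -0.001] n 1 per row [ 0.0094  0.0312 -0.0009]
turn shares total -0.03
```

{"api": "arm_command", "payload": {"series": [[[0.0, 0.018, 0], 0, -1]]}}

```text
time_s: 19.87
position: [0.5295, 0.0336, 0.0355]
tcp_rot: [[-0.999, 0.037, -0.003], [0.003, -0.011, -1.0], [-0.037, -0.999, 0.011]]
force: [-1.5, 7.7, 9.0]
opening: 0.105
```

```bash
python3 - <<'E'
from h import *
settle(5);plan((.527,.033,.058),yaw=-90)
E
```

```text
true [0.5291 0.0337 0.0617] tilt y [ 0.036 -0.012] zdir -90.2 op 0.104 t 20.1 F [0.2 4.9 7.5]
[0.527 0.033 0.058] total [0.011 0.018 0.003] n 1 per row [0.0114 0.018  0.0032]
turn shares total -0.04
```

{"api": "arm_command", "payload": {"series": [[[0.008, 0.012, 0], 0, -1], [[0, 0, 0], 0, 0]]}}

```text
time_s: 20.28
position: [0.5282, 0.0346, 0.0341]
tcp_rot: [[-0.999, 0.038, -0.003], [0.003, -0.011, -1.0], [-0.038, -0.999, 0.011]]
force: [-0.8, 0.4, 0.2]
opening: 0.137
```

```bash
python3 - <<'E'
from h import *
settle(10);plan((.527,.036,.058),(.527,.036,.13),(.43,.036,.13),yaw=-90)
im=bot.capture("side");crop(im,140,80,420,280,2.8,"s10")
E
```

```text
true [0.5286 0.0342 0.0603] tilt y [ 0.038 -0.011] zdir -90.2 op 0.476 t 20.8 F [ 0.3 -1.   1. ]
[0.527 0.036 0.058] total [ 0.008  0.011 -0.009] n 1 per row [ 0.0084  0.011  -0.0093]
[0.527 0.036 0.13 ] total [-0.014 -0.36   0.004] n 2 per row [-0.0069 -0.1799  0.002 ]
[0.43  0.036 0.13 ] total [ 0.485 -0.019  0.002] n 3 per row [ 0.1615 -0.0062  0.0005]
turn shares total -0.04
```

View pics/s10.png

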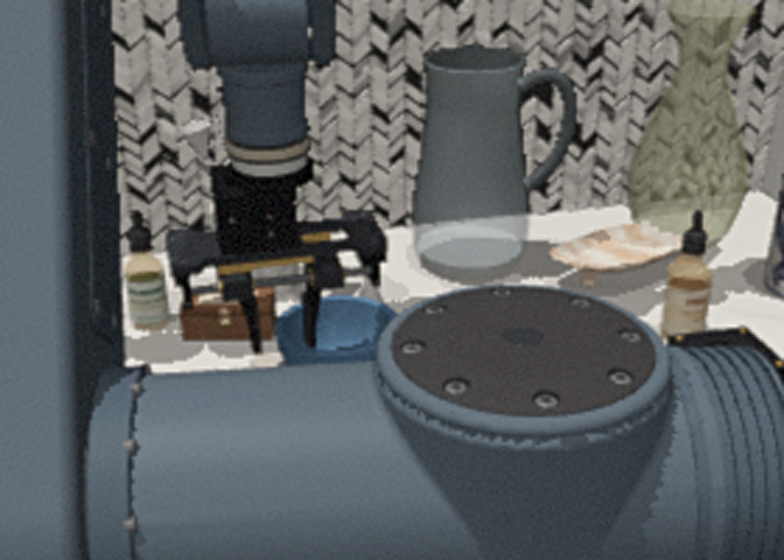

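{"api": "arm_command", "payload": {"series": [[[0, -0.08, 0], 0, 0], [[0, -0.15, 0], 0, 0], [[0, -0.15, 0], 0, 0], [[0, -0.12, 0], 0, -1], [[0.08, 0, -0.15], 0, -1], [[0.08, 0, -0.15], 0, -1], [[0.08, 0, -0.15], 0, -1], [[0.08, 0, -0.1], 0, -1]]}}

```text
time_s: 21.5
position: [0.4662, 0.1441, 0.1351]
tcp_rot: [[-0.999, 0.045, -0.015], [0.014, -0.011, -1.0], [-0.046, -0.999, 0.011]]
force: [-0.5, 0.7, -0.3]
opening: 0.204
```

```bash
python3 - <<'E'
from h import *
settle(10)
im=bot.capture("top");cv2.imwrite("pics/top11.png",im[:,:,::-1]);crop(im,200,120,440,280,3.3,"t11")
im=cv2.imread("pics/top11.png");hsv=cv2.cvtColor(im,cv2.COLOR_BGR2HSV)
m=cv2.inRange(hsv,(95,110,30),(120,255,255)); m[:140]=0;m[215:]=0;m[:,:235]=0;m[:,330:]=0
ct=max(cv2.findContours(m,cv2.RETR_EXTERNAL,cv2.CHAIN_APPROX_NONE)[0],key=len)
e=cv2.fitEllipse(ct);print(e,p2w("top",*e[0],.078))
b=(.4336,-.059,.05);plan((b[0],b[1],.11),b,yaw=-90)
E
```

```text
((271.3500061035156, 183.33914184570312), (45.407135009765625, 46.111209869384766), 90.69924926757812) [ 0.52828504 -0.01789616  0.078     ]
true [0.4672 0.1417 0.161 ] tilt y [ 0.044 -0.012] zdir -90.9 op 0.006 t 22.1 F [ 0.4  0.6 -0.2]
[ 0.4336 -0.059   0.11  ] total [0.164 0.26  1.003] n 6 per row [0.0273 0.0433 0.1672]
[ 0.4336 -0.059   0.05  ] total [ 0.013  0.3   -0.003] n 2 per row [ 0.0066  0.1498 -0.0017]
turn shares total -0.2
```

View pics/t11.png

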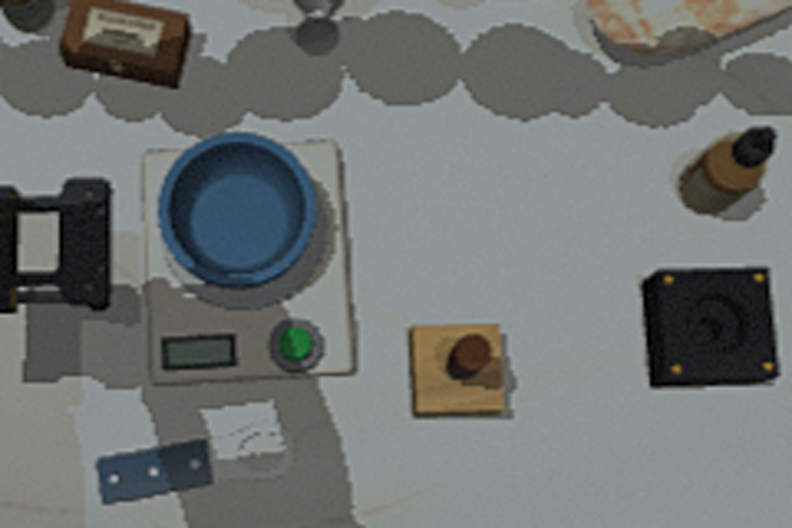

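{"api": "arm_command", "payload": {"series": [[[0.027, 0.02, 0.16], -0.2, -1], [[0.027, 0.03, 0.16], 0, -1], [[0.027, 0.05, 0.16], 0, -1], [[0.027, 0.05, 0.16], 0, -1], [[0.027, 0.05, 0.16], 0, -1], [[0.027, 0.05, 0.15], 0, -1], [[0, 0.1, 0], 0, -1], [[0, 0.1, 0], 0, -1]]}}

```text
time_s: 22.72
position: [0.4482, -0.0619, 0.0465]
tcp_rot: [[-0.998, 0.065, -0.001], [-0.0, -0.017, -1.0], [-0.065, -0.998, 0.017]]
force: [0.2, 0.9, 0.1]
opening: 0.004
```

```bash
python3 - <<'E'
from h import *
settle(8);plan((.4336,-.057,.045),(.4336,-.057,.035),yaw=-90)
E
```

```text
true [ 0.4483 -0.059   0.0743] tilt y [ 0.065 -0.016] zdir -89.7 op 0.005 t 23.1 F [-0.8 -0.7  0.6]
[ 0.4336 -0.057   0.045 ] total [ 0.083  0.141 -0.013] n 1 per row [ 0.0828  0.1414 -0.0126]
[ 0.4336 -0.057   0.035 ] total [ 0.003  0.05  -0.001] n 1 per row [ 0.0033  0.0499 -0.0008]
turn shares total 0.06
```

{"api": "arm_command", "payload": {"series": [[[0.042, 0.07, -0.006], 0, -1], [[0.042, 0.07, -0.006], 0, -1]]}}

```text
time_s: 23.28
position: [0.439, -0.0581, 0.0223]
tcp_rot: [[-0.997, 0.078, 0.008], [-0.009, -0.022, -1.0], [-0.078, -0.997, 0.022]]
force: [-0.6, 0.2, 0.1]
opening: 0.002
```

```bash
python3 - <<'E'
from h import *
settle(6);plan((.4336,-.057,.045),(.4336,-.057,.035),yaw=-90)
E
```

```text
true [ 0.4388 -0.0584  0.0485] tilt y [ 0.076 -0.021] zdir -89.6 op 0.006 t 23.6 F [-0.3 -0.2  0.4]
[ 0.4336 -0.057   0.045 ] total [ 0.027  0.015 -0.007] n 1 per row [ 0.0271  0.0153 -0.0073]
[ 0.4336 -0.057   0.035 ] total [ 0.004  0.05  -0.001] n 1 per row [ 0.0038  0.0498 -0.0011]
turn shares total 0.08
```

{"api": "arm_command", "payload": {"series": [[[0.005, 0.03, 0], 0, -1]]}}

```text
time_s: 23.67
position: [0.4399, -0.0589, 0.0171]
tcp_rot: [[-0.997, 0.08, 0.007], [-0.009, -0.022, -1.0], [-0.08, -0.997, 0.023]]
force: [0.9, 0.3, -0.3]
opening: 0.002
```

```bash
python3 - <<'E'
from h import *
settle(5);plan((.4336,-.057,.035),yaw=-90)
E
```

```text
true [ 0.4384 -0.0585  0.0425] tilt y [ 0.076 -0.021] zdir -89.6 op 0.004 t 23.9 F [-0.5 -0.3 -0.9]
[ 0.4336 -0.057   0.035 ] total [ 0.026  0.035 -0.009] n 1 per row [ 0.0265  0.0352 -0.0086]
turn shares total 0.08
```

{"api": "arm_command", "payload": {"series": [[[0.026, 0.035, -0.008], 0, -1]]}}

```text
time_s: 24.0
position: [0.4363, -0.0582, 0.0095]
tcp_rot: [[-0.997, 0.082, 0.006], [-0.008, -0.023, -1.0], [-0.082, -0.996, 0.024]]
force: [2.4, 0.1, 2.8]
opening: 0.004
```

```bash
python3 - <<'E'
from h import *
settle(5);plan((.4336,-.057,.030))
E
```

```text
true [ 0.4342 -0.0574  0.0354] tilt y [ 0.077 -0.021] zdir -89.6 op 0.005 t 24.2 F [-0.1 -0.9  2.8]
[ 0.4336 -0.057   0.03  ] total [ 0.005  0.026 -0.003] n 1 per row [ 0.0052  0.0264 -0.0026]
```

{"api": "arm_command", "payload": {"series": [[[0.0, 0.015, 0], 0, -1]]}}

```text
time_s: 24.33
position: [0.4343, -0.0574, 0.0065]
tcp_rot: [[-0.997, 0.077, 0.007], [-0.008, -0.021, -1.0], [-0.077, -0.997, 0.022]]
force: [-4.0, 0.7, 27.9]
opening: 0.0
```

```bash
python3 - <<'E'
from h import *
settle(4);plan((.4336,-.057,.027))
E
```

```text
true [ 0.4343 -0.0574  0.0334] tilt y [ 0.078 -0.021] zdir -89.6 op 0.007 t 24.5 F [-1.2 -0.7 14.2]
[ 0.4336 -0.057   0.027 ] total [ 0.006  0.031 -0.003] n 1 per row [ 0.006   0.0314 -0.0029]
```

{"api": "arm_command", "payload": {"series": [[[0.0, 0.015, 0], 0, -1]]}}

```text
time_s: 24.62
position: [0.4344, -0.0574, 0.0058]
tcp_rot: [[-0.997, 0.079, 0.007], [-0.009, -0.022, -1.0], [-0.079, -0.997, 0.023]]
force: [-6.5, 0.3, 54.5]
opening: 0.007
```

```bash
python3 - <<'E'
from h import *
settle(4);plan((.4336,-.057,.024))
E
```

```text
true [ 0.4344 -0.0574  0.0329] tilt y [ 0.08  -0.022] zdir -89.6 op 0.004 t 24.8 F [-3.9  0.7 32.8]
[ 0.4336 -0.057   0.024 ] total [ 0.007  0.044 -0.003] n 1 per row [ 0.0075  0.0438 -0.0032]
```

{"api": "arm_command", "payload": {"series": [[[0, -0.06, 0], 0, -1], [[0, -0.15, 0], 0, -1], [[0, -0.15, 0], 0, 0], [[0, -0.15, 0], 0, 0]]}}

```text
time_s: 25.15
position: [0.4213, -0.0534, 0.1079]
tcp_rot: [[-0.998, 0.066, 0.006], [-0.007, -0.017, -1.0], [-0.066, -0.998, 0.017]]
force: [0.8, 0.3, -0.2]
opening: 0.088
```

```bash
cat >> h.py <<'E'
def lumps(im,zt=.026,roi=(185,270,112,200),vmin=95):
    hsv=cv2.cvtColor(im,cv2.COLOR_RGB2HSV);m=np.zeros(im.shape[:2],np.uint8);a,b,c,d=roi
    m[a:b,c:d]=((hsv[a:b,c:d,2]>vmin)&(hsv[a:b,c:d,1]>60)&(hsv[a:b,c:d,0]<30))
    n,l,stt,c=cv2.connectedComponentsWithStats(m)
    for i in range(1,n):
        if stt[i][4]<20: continue
        pts=np.argwhere(l==i)[:,::-1].astype(np.float32)
        w=np.array([p2w("top",u,v,zt)[:2] for u,v in pts]);r=cv2.minAreaRect((w*1000).astype(np.float32))
        cv_=np.cov((w*1000).T);ang=.5*np.degrees(np.arctan2(2*cv_[0,1],cv_[0,0]-cv_[1,1]))
        print(stt[i][4],c[i].round(1),"w",w.mean(0).round(4),"rect",np.round(r[1],0),round(r[2],0),"pca",round(ang))
E
python3 - <<'E'
from h import *
settle(5);im=bot.capture("top");cv2.imwrite("pics/top12.png",im[:,:,::-1])
crop(im,100,150,310,290,3.8,"t12");lumps(im)
plan((.4336,-.057,.15))
E
```

```text
70 [172.6 205. ] w [0.492  0.2413] rect [21. 21.] 88.0 pca -15
73 [140.3 207.5] w [0.488  0.3253] rect [25. 18.] 3.0 pca 1
74 [139.  230.1] w [0.429 0.326] rect [24. 20.] 13.0 pca 13
55 [169.5 229.2] w [0.429  0.2473] rect [23. 21.] 88.0 pca -46
true [ 0.4219 -0.0536  0.1328] tilt y [ 0.067 -0.017] zdir -89.6 op 0.344 t 25.4 F [-0.4  0.9  0.1]
[ 0.4336 -0.057   0.15  ] total [-0.064 -0.081  0.019] n 1 per row [-0.0641 -0.0815  0.0187]
```

View pics/t12.png

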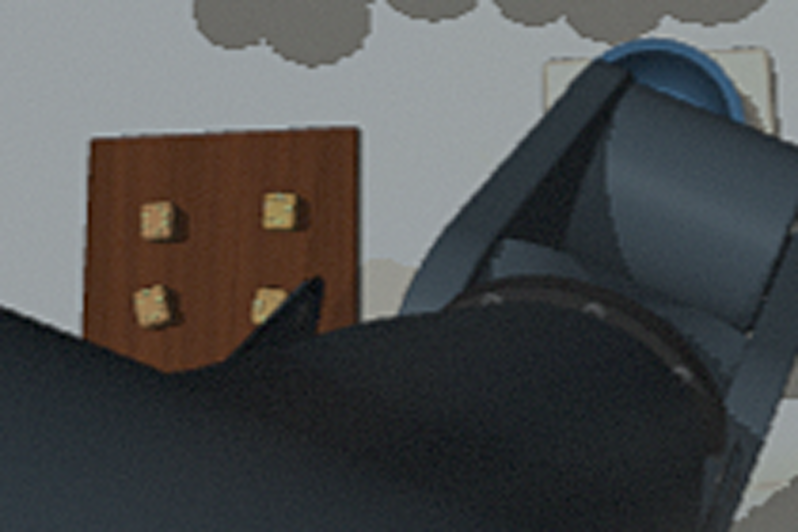

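```bash
python3 - <<'E'
from h import *
plan((.4219,.05,.15),(.492,.241,.12),(.492,.241,.06),yaw=-90)
E
```

```text
true [ 0.4219 -0.0536  0.1328] tilt y [ 0.067 -0.017] zdir -89.6 op 0.344 t 25.4 F [-0.4  0.9  0.1]
[0.4219 0.05   0.15  ] total [-0.01  -0.095 -0.517] n 3 per row [-0.0032 -0.0315 -0.1722]
[0.492 0.241 0.12 ] total [-0.347  0.157 -0.955] n 6 per row [-0.0578  0.0262 -0.1592]
[0.492 0.241 0.06 ] total [ 0.02   0.299 -0.005] n 2 per row [ 0.0101  0.1496 -0.0026]
turn shares total 0.08
```

{"api": "arm_command", "payload": {"series": [[[0, -0.03, -0.17], 0.0, 0], [[0, -0.03, -0.17], 0, 0], [[0, -0.03, -0.17], 0, 0], [[-0.058, 0.02, -0.159], 0, 0], [[-0.058, 0.02, -0.159], 0, 0], [[-0.058, 0.02, -0.159], 0, 0], [[-0.058, 0.02, -0.159], 0, 0], [[-0.058, 0.02, -0.159], 0, 0], [[-0.058, 0.02, -0.159], 0, 0], [[0.005, 0.1, 0], 0, 0], [[0.005, 0.1, 0], 0, 0], [[0.005, 0.05, 0], 0, 0]]}}

```text
time_s: 26.45
position: [0.4853, 0.2512, 0.0253]
tcp_rot: [[-0.999, 0.034, -0.0], [-0.0, -0.019, -1.0], [-0.034, -0.999, 0.019]]
force: [-0.8, -0.2, -0.2]
opening: 0.5
```

```bash
python3 - <<'E'
from h import *
settle(7)
plan((.492,.241,.035),(.492,.241,.014),yaw=-90)
E
```

```text
true [0.4874 0.2503 0.0563] tilt y [ 0.039 -0.017] zdir -90.2 op 0.498 t 26.8 F [-0.3 -1.3  0.7]
[0.492 0.241 0.035] total [-0.019  0.108  0.045] n 1 per row [-0.0189  0.1081  0.0447]
[0.492 0.241 0.014] total [ 0.004  0.105 -0.002] n 1 per row [ 0.0041  0.1049 -0.0018]
turn shares total -0.04
```

{"api": "arm_command", "payload": {"series": [[[-0.019, 0.05, 0.045], 0, 0], [[0, 0.075, 0], 0, 0], [[0, 0.07, 0], 0, 0]]}}

```text
time_s: 27.05
position: [0.498, 0.2401, -0.0054]
tcp_rot: [[-0.999, 0.051, -0.003], [0.002, -0.014, -1.0], [-0.052, -0.999, 0.014]]
force: [-0.5, 0.2, 0.2]
opening: 0.5
```

```bash
python3 - <<'E'
from h import *
st();settle(7)
plan((.492,.241,.014),yaw=-90)
E
```

```text
27.05 [ 0.498   0.2401 -0.0054] z [-0.003 -1.     0.014] y [ 0.0515 -0.0141] j [ 15.11  41.86 102.48  -2.84  33.06 107.61] F [-0.5  0.2  0.2] op 0.5
true [0.4972 0.2408 0.0215] tilt y [ 0.05  -0.014] zdir -90.1 op 0.501 t 27.4 F [-0.1  1.4 -0.3]
[0.492 0.241 0.014] total [ 0.028  0.036 -0.001] n 1 per row [ 0.0279  0.0362 -0.0014]
turn shares total -0.03
```

{"api": "arm_command", "payload": {"series": [[[0.028, 0.036, 0], 0, 0]]}}

```text
time_s: 27.48
position: [0.4948, 0.2413, -0.0108]
tcp_rot: [[-0.998, 0.056, -0.003], [0.002, -0.013, -1.0], [-0.056, -0.998, 0.013]]
force: [0.8, -0.1, 0.5]
opening: 0.505
```

```bash
python3 - <<'E'
from h import *
settle(4);plan((.492,.241,.014))
E
```

```text
true [0.4914 0.2407 0.0139] tilt y [ 0.049 -0.015] zdir -90.1 op 0.498 t 27.7 F [-0.2  0.3 -0.5]
[0.492 0.241 0.014] total [-0.003 -0.    -0.002] n 1 per row [-0.0031 -0.0003 -0.0015]
```

{"api": "arm_command", "payload": {"series": [[[0, 0.0, 0], 0, -1]]}}

```text
time_s: 27.77
position: [0.4915, 0.2408, -0.0125]
tcp_rot: [[-0.999, 0.05, -0.002], [0.001, -0.014, -1.0], [-0.05, -0.999, 0.014]]
force: [0.4, -0.6, -0.0]
opening: 0.472
```

```bash
python3 - <<'E'
from h import *
settle(14);st()
E
```

```text
28.47 [ 0.4915  0.2408 -0.0125] z [-0.002 -1.     0.014] y [ 0.0496 -0.0145] j [ 15.36  42.43 103.29  -2.95  31.79 107.93] F [ 0.6 -0.4  1.5] op 0.25
```

{"api": "arm_command", "payload": {"series": [[[0, -0.08, 0], 0, -1], [[0, -0.15, 0], 0, -1], [[0, -0.15, 0], 0, -1], [[0, -0.15, 0], 0, -1], [[0, -0.1, 0.05], 0, -1], [[-0.02, 0, 0.15], 0, -1], [[-0.02, 0, 0.15], 0, -1], [[-0.02, 0, 0.15], 0, -1], [[-0.02, 0, 0.15], 0, -1], [[-0.02, 0, 0.15], 0, -1], [[-0.02, 0, 0.15], 0, -1], [[-0.02, 0, 0.15], 0, -1], [[-0.02, 0, 0.15], 0, -1]]}}

```text
time_s: 29.55
position: [0.5159, -0.0114, 0.1245]
tcp_rot: [[-0.999, 0.048, 0.011], [-0.011, -0.014, -1.0], [-0.048, -0.999, 0.015]]
force: [0.5, -0.5, 0.3]
opening: 0.248
```

```bash
python3 - <<'E'
from h import *
settle(5);plan((.53,-.018,.082),yaw=-90)
im=bot.capture("side");crop(im,140,80,420,280,2.8,"s13")
im=bot.capture("top");crop(im,100,150,310,290,3.8,"t13");lumps(im)
E
```

```text
true [ 0.5155 -0.0097  0.1507] tilt y [ 0.047 -0.014] zdir -89.4 op 0.249 t 29.8 F [-0.   0.9  0.1]
[ 0.53  -0.018  0.082] total [-0.056  0.347  0.038] n 2 per row [-0.0279  0.1736  0.0188]
turn shares total 0.12
```

View pics/s13.png

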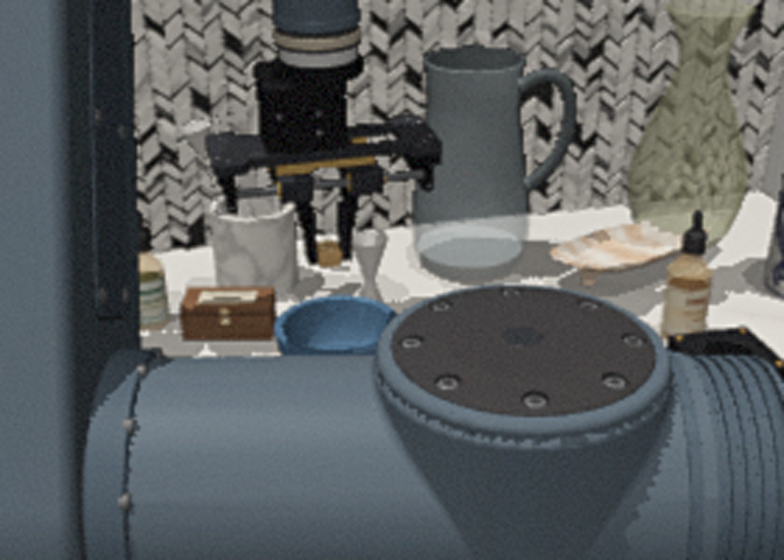

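{"api": "arm_command", "payload": {"series": [[[-0.05, 0.1, 0.03], 0.1, -1], [[-0.05, 0.12, 0.01], 0, -1], [[-0.01, 0.12, 0], 0, -1], [[0, 0.03, 0], 0, -1]]}}

```text
time_s: 30.23
position: [0.5432, -0.0121, 0.0522]
tcp_rot: [[-0.998, 0.054, 0.013], [-0.014, -0.014, -1.0], [-0.054, -0.998, 0.015]]
force: [-0.3, 0.9, -0.8]
opening: 0.248
```

```bash
python3 - <<'E'
from h import *
settle(5);plan((.538,-.018,.07),yaw=-90)
E
```

```text
true [ 0.545  -0.0133  0.0824] tilt y [ 0.06  -0.016] zdir -89.3 op 0.25 t 30.5 F [ 0.2  0.1 -0.1]
[ 0.538 -0.018  0.07 ] total [0.039 0.06  0.022] n 1 per row [0.0388 0.06   0.0219]
turn shares total 0.15
```

{"api": "arm_command", "payload": {"series": [[[0.038, 0.055, 0.022], 0.15, -1]]}}

```text
time_s: 30.57
position: [0.5417, -0.018, 0.0474]
tcp_rot: [[-0.998, 0.068, 0.001], [-0.002, -0.017, -1.0], [-0.068, -0.998, 0.018]]
force: [0.4, -0.1, -0.8]
opening: 0.246
```

```bash
python3 - <<'E'
from h import *
settle(4);st()
E
```

```text
30.77 [ 0.5383 -0.018   0.0454] z [-0.    -1.     0.016] y [ 0.0606 -0.0159] j [-1.3770e+01  3.5670e+01  1.0448e+02 -1.0000e-01  3.6260e+01  7.6300e+01] F [-0.2  0.1  0.3] op 0.247
```

{"api": "arm_command", "payload": {"series": [[[0, 0, 0], 0, -0.2]]}}

```text
time_s: 30.85
position: [0.539, -0.0181, 0.0464]
tcp_rot: [[-0.998, 0.062, -0.0], [-0.001, -0.016, -1.0], [-0.062, -0.998, 0.016]]
force: [0.3, -0.2, -0.0]
opening: 0.275
```

```bash
python3 - <<'E'
from h import *
settle(6);st()
E
```

```text
31.15 [ 0.5386 -0.018   0.0457] z [-0.    -1.     0.016] y [ 0.0612 -0.016 ] j [-1.3770e+01  3.5650e+01  1.0446e+02 -1.0000e-01  3.6270e+01  7.6290e+01] F [ 1.  -0.6  0.1] op 0.389
```

{"api": "arm_command", "payload": {"series": [[[0, -0.1, 0], 0, -0.2], [[0, -0.15, 0], 0, -0.2], [[0, -0.15, 0], 0, 0], [[0.023, 0, -0.156], 0, 0], [[0.023, 0, -0.156], 0, 0], [[0.023, 0, -0.156], 0, 0], [[0.023, 0, -0.156], 0, 0], [[0.023, 0, -0.156], 0, 0], [[0.023, 0, -0.156], 0, 0], [[0.023, 0, -0.156], 0, 0], [[0.023, 0, -0.156], 0, 0], [[0.023, 0, -0.156], 0, 0], [[0.023, 0, -0.156], 0, 0], [[0.02, 0.02, -0.14], 0, 0]]}}

```text
time_s: 32.32
position: [0.4885, 0.3321, 0.1184]
tcp_rot: [[-0.998, 0.068, -0.013], [0.012, -0.017, -1.0], [-0.069, -0.998, 0.016]]
force: [0.6, -0.3, -0.6]
opening: 0.5
```

```bash
python3 - <<'E'
from h import *
settle(5);plan((.488,.325,.05),yaw=-90)
im=bot.capture("top");crop(im,100,120,310,290,3.5,"t14");lumps(im)
E
```

```text
true [0.4882 0.3294 0.144 ] tilt y [ 0.066 -0.018] zdir -90.8 op 0.502 t 32.6 F [-1.2  0.2  0.3]
[0.488 0.325 0.05 ] total [0.032 0.469 0.014] n 3 per row [0.0107 0.1565 0.0047]
turn shares total -0.17
40 [139.  231.2] w [0.4262 0.3257] rect [17. 17.] 17.0 pca 60
63 [138.5 254.5] w [0.3666 0.3241] rect [18. 23.] 78.0 pca -1
```

View pics/t14.png

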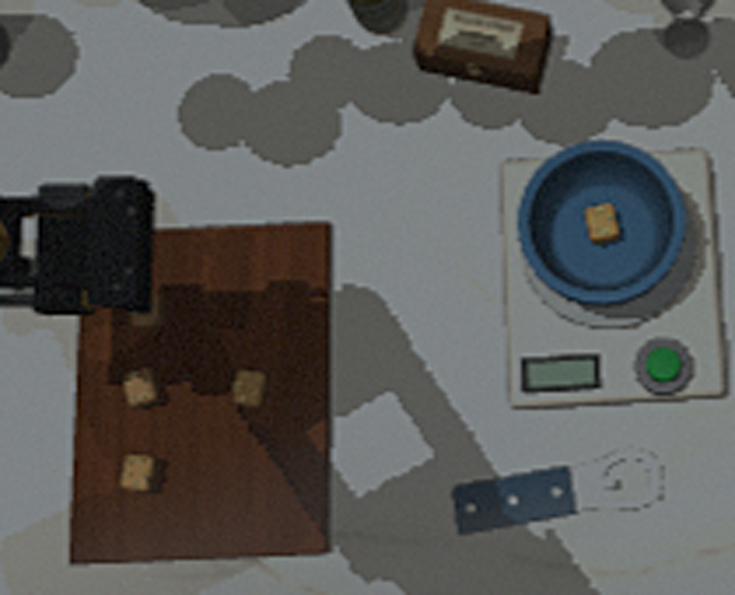

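{"api": "arm_command", "payload": {"series": [[[0.011, 0.14, 0.005], -0.17, 0], [[0.011, 0.14, 0.005], 0, 0], [[0.011, 0.12, 0.005], 0, 0]]}}

```text
time_s: 32.87
position: [0.4952, 0.3236, 0.0427]
tcp_rot: [[-0.997, 0.082, -0.006], [0.005, -0.012, -1.0], [-0.082, -0.997, 0.012]]
force: [0.8, -0.3, 0.5]
opening: 0.502
```

```bash
python3 - <<'E'
from h import *
settle(6);plan((.488,.325,.03),(.488,.325,.014),yaw=-90)
E
```

```text
true [0.4953 0.3249 0.0708] tilt y [ 0.083 -0.011] zdir -90.3 op 0.502 t 33.2 F [-0.4  0.  -0.2]
[0.488 0.325 0.03 ] total [ 0.053  0.2   -0.003] n 2 per row [ 0.0267  0.1002 -0.0014]
[0.488 0.325 0.014] total [ 0.007  0.08  -0.001] n 1 per row [ 0.0066  0.0797 -0.0009]
turn shares total -0.06
```

{"api": "arm_command", "payload": {"series": [[[0.05, 0.19, -0.003], 0, 0]]}}

```text
time_s: 33.25
position: [0.4974, 0.3285, 0.0132]
tcp_rot: [[-0.995, 0.102, -0.005], [0.005, -0.003, -1.0], [-0.102, -0.995, 0.003]]
force: [1.9, 0.8, 0.3]
opening: 0.504
```

```bash
python3 - <<'E'
from h import *
settle(6);plan((.488,.325,.014),yaw=-90)
E
```

```text
true [0.49   0.3257 0.0341] tilt y [ 0.086 -0.01 ] zdir -90.2 op 0.5 t 33.5 F [0.3 0.7 0.8]
[0.488 0.325 0.014] total [0.018 0.1   0.003] n 1 per row [0.0184 0.0995 0.0028]
turn shares total -0.05
```

{"api": "arm_command", "payload": {"series": [[[0.018, 0.1, 0.003], 0, 0]]}}

```text
time_s: 33.63
position: [0.4928, 0.3272, -0.0077]
tcp_rot: [[-0.995, 0.097, -0.004], [0.004, -0.005, -1.0], [-0.097, -0.995, 0.005]]
force: [1.0, 0.4, 0.7]
opening: 0.498
```

```bash
python3 - <<'E'
from h import *
settle(5);plan((.488,.325,.014))
E
```

```text
true [0.489  0.3253 0.0153] tilt y [ 0.088 -0.009] zdir -90.2 op 0.501 t 33.9 F [-0.1 -0.   0. ]
[0.488 0.325 0.014] total [0.005 0.006 0.002] n 1 per row [0.0053 0.0062 0.0017]
```

{"api": "arm_command", "payload": {"series": [[[0, 0.0, 0], 0, -1]]}}

```text
time_s: 33.97
position: [0.4895, 0.3256, -0.0101]
tcp_rot: [[-0.996, 0.089, -0.004], [0.003, -0.009, -1.0], [-0.089, -0.996, 0.008]]
force: [0.5, 0.1, 0.2]
opening: 0.476
```

```bash
python3 - <<'E'
from h import *
settle(13);st()
E
```

```text
34.62 [ 0.4891  0.3254 -0.0109] z [-0.004 -1.     0.009] y [ 0.0882 -0.0092] j [ 24.21  43.49  98.81  -4.64  33.38 118.21] F [-0.5 -0.9  4.9] op 0.247
```

{"api": "arm_command", "payload": {"series": [[[0, -0.08, 0], 0, -1], [[0, -0.15, 0], 0, -1], [[0, -0.15, 0], 0, -1], [[0, -0.15, 0], 0, -1], [[0, -0.1, 0.05], 0, -1], [[-0.02, 0, 0.157], 0, -1], [[-0.02, 0, 0.157], 0, -1], [[-0.02, 0, 0.157], 0, -1], [[-0.02, 0, 0.157], 0, -1], [[-0.02, 0, 0.157], 0, -1], [[-0.02, 0, 0.157], 0, -1], [[-0.02, 0, 0.157], 0, -1], [[-0.02, 0, 0.157], 0, -1], [[-0.02, 0, 0.157], 0, -1], [[-0.02, 0, 0.157], 0, -1], [[-0.02, 0, 0.12], 0, -1]]}}

```text
time_s: 35.95
position: [0.5201, -0.03, 0.1222]
tcp_rot: [[-0.996, 0.084, 0.008], [-0.008, -0.007, -1.0], [-0.083, -0.996, 0.008]]
force: [-0.4, 0.6, 0.8]
opening: 0.25
```

```bash
python3 - <<'E'
from h import *
settle(5);plan((.512,-.02,.115),(.512,-.02,.074),yaw=-90)
im=bot.capture("top");crop(im,100,150,310,290,3.8,"t15");lumps(im)
E
```

```text
true [ 0.5193 -0.0272  0.1485] tilt y [ 0.082 -0.006] zdir -89.5 op 0.244 t 36.2 F [ 0.5  0.5 -0.4]
[ 0.512 -0.02   0.115] total [ 0.05   0.164 -0.037] n 1 per row [ 0.0499  0.1639 -0.0373]
[ 0.512 -0.02   0.074] total [ 0.017  0.204 -0.001] n 2 per row [ 0.0084  0.1022 -0.0007]
turn shares total 0.1
```

{"api": "arm_command", "payload": {"series": [[[0.05, 0.164, -0.037], 0.1, -1]]}}

```text
time_s: 36.33
position: [0.5189, -0.0207, 0.0931]
tcp_rot: [[-0.995, 0.098, 0.002], [-0.003, -0.01, -1.0], [-0.098, -0.995, 0.011]]
force: [1.5, -0.3, 0.4]
opening: 0.247
```

```bash
python3 - <<'E'
from h import *
settle(6);plan((.512,-.02,.074))
E
```

```text
true [ 0.5129 -0.0192  0.116 ] tilt y [ 0.084 -0.006] zdir -89.8 op 0.247 t 36.6 F [-0.1 -0.5  0.3]
[ 0.512 -0.02   0.074] total [0.022 0.209 0.003] n 2 per row [0.0111 0.1044 0.0014]
```

{"api": "arm_command", "payload": {"series": [[[0.018, 0.19, 0], 0, -1]]}}

```text
time_s: 36.72
position: [0.5198, -0.0208, 0.0573]
tcp_rot: [[-0.995, 0.101, 0.004], [-0.005, -0.011, -1.0], [-0.101, -0.995, 0.011]]
force: [1.5, 0.0, -0.9]
opening: 0.249
```

```bash
python3 - <<'E'
from h import *
settle(6);plan((.512,-.02,.074))
E
```

```text
true [ 0.5137 -0.0197  0.0796] tilt y [ 0.087 -0.007] zdir -89.8 op 0.248 t 37.0 F [ 0.1 -0.1  0.2]
[ 0.512 -0.02   0.074] total [0.011 0.027 0.001] n 1 per row [0.0111 0.0273 0.0011]
```

{"api": "arm_command", "payload": {"series": [[[0, 0, 0], 0, -0.2]]}}

```text
time_s: 37.1
position: [0.5147, -0.02, 0.055]
tcp_rot: [[-0.996, 0.09, 0.003], [-0.004, -0.008, -1.0], [-0.09, -0.996, 0.008]]
force: [0.5, 1.3, 0.6]
opening: 0.273
```

```bash
python3 - <<'E'
from h import *
settle(6);st()
E
```

```text
37.4 [ 0.514  -0.0198  0.0539] z [ 0.003 -1.     0.008] y [ 0.0884 -0.0076] j [-15.27  33.31 109.01   1.69  32.68  73.15] F [-0.1  0.4  0.6] op 0.389
```

{"api": "arm_command", "payload": {"series": [[[0, -0.1, 0], 0, -0.2], [[0, -0.15, 0], 0, -0.2], [[0, -0.15, 0], 0, 0], [[0.038, 0, -0.157], 0, 0], [[0.038, 0, -0.157], 0, 0], [[0.038, 0, -0.157], 0, 0], [[0.038, 0, -0.157], 0, 0], [[0.038, 0, -0.157], 0, 0], [[0.038, 0, -0.157], 0, 0], [[0.038, 0, -0.157], 0, 0], [[0.038, 0, -0.157], 0, 0], [[0.038, 0, -0.157], 0, 0], [[0.038, 0, -0.157], 0, 0], [[0.03, 0.02, -0.14], 0, 0]]}}

```text
time_s: 38.57
position: [0.428, 0.3308, 0.1263]
tcp_rot: [[-0.995, 0.099, -0.012], [0.011, -0.009, -1.0], [-0.099, -0.995, 0.008]]
force: [0.5, -0.3, -0.3]
opening: 0.496
```

```bash
python3 - <<'E'
from h import *
settle(5);plan((.428,.325,.11),(.428,.325,.075),yaw=-90)
im=bot.capture("top");crop(im,100,120,310,290,3.5,"t16");lumps(im)
E
```

```text
true [0.4283 0.3283 0.1521] tilt y [ 0.097 -0.011] zdir -90.7 op 0.5 t 38.8 F [-0.5 -0.1  0. ]
[0.428 0.325 0.11 ] total [0.022 0.209 0.014] n 2 per row [0.0108 0.1047 0.0072]
[0.428 0.325 0.075] total [ 0.017  0.174 -0.002] n 1 per row [ 0.0171  0.1742 -0.0017]
turn shares total -0.15
34 [155.4 259.7] w [0.3524 0.2806] rect [19. 11.] 79.0 pca 78
```

View pics/t16.png

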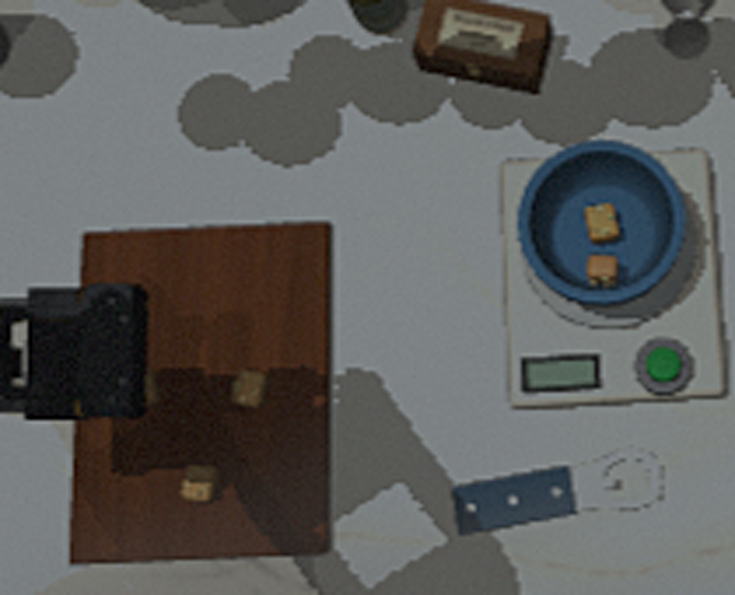

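{"api": "arm_command", "payload": {"series": [[[0.022, 0.19, 0.014], -0.15, 0], [[0.02, 0.15, 0], 0, 0]]}}

```text
time_s: 39.03
position: [0.4341, 0.3254, 0.0627]
tcp_rot: [[-0.994, 0.113, -0.004], [0.004, -0.003, -1.0], [-0.113, -0.994, 0.003]]
force: [-0.2, -0.1, -0.1]
opening: 0.499
```

```bash
python3 - <<'E'
from h import *
settle(6);plan((.428,.325,.04),(.428,.325,.014),yaw=-90)
E
```

```text
true [0.435  0.327  0.0908] tilt y [ 0.115 -0.002] zdir -90.2 op 0.498 t 39.3 F [-0.3  0.1  0.1]
[0.428 0.325 0.04 ] total [0.064 0.249 0.01 ] n 2 per row [0.0319 0.1243 0.0048]
[0.428 0.325 0.014] total [ 0.015  0.129 -0.   ] n 1 per row [ 0.0149  0.1291 -0.0002]
turn shares total -0.04
```

{"api": "arm_command", "payload": {"series": [[[0.045, 0.19, 0.008], 0, 0]]}}

```text
time_s: 39.42
position: [0.4383, 0.3291, 0.0325]
tcp_rot: [[-0.991, 0.132, -0.003], [0.004, 0.007, -1.0], [-0.132, -0.991, -0.007]]
force: [1.4, 0.7, 0.3]
opening: 0.501
```

```bash
python3 - <<'E'
from h import *
settle(6);plan((.428,.325,.014))
E
```

```text
true [0.4318 0.326  0.0541] tilt y [ 0.118 -0.001] zdir -90.2 op 0.497 t 39.7 F [ 0.2  0.3 -0.2]
[0.428 0.325 0.014] total [0.042 0.197 0.005] n 2 per row [0.0211 0.0985 0.0026]
```

{"api": "arm_command", "payload": {"series": [[[0.035, 0.18, 0], 0, 0]]}}

```text
time_s: 39.8
position: [0.4358, 0.3297, -0.0021]
tcp_rot: [[-0.991, 0.134, -0.003], [0.004, 0.008, -1.0], [-0.134, -0.991, -0.008]]
force: [0.9, 0.8, -0.6]
opening: 0.498
```

```bash
python3 - <<'E'
from h import *
settle(6);plan((.428,.325,.014))
E
```

```text
true [0.4302 0.3267 0.0196] tilt y [0.121 0.001] zdir -90.2 op 0.501 t 40.1 F [ 0.4  0.  -0.5]
[0.428 0.325 0.014] total [0.015 0.027 0.009] n 1 per row [0.0145 0.0266 0.0087]
```

{"api": "arm_command", "payload": {"series": [[[0.015, 0.027, 0.009], 0, 0]]}}

```text
time_s: 40.18
position: [0.4302, 0.3262, -0.01]
tcp_rot: [[-0.992, 0.127, -0.003], [0.003, 0.004, -1.0], [-0.127, -0.992, -0.004]]
force: [-0.6, 0.6, -0.0]
opening: 0.503
```

```bash
python3 - <<'E'
from h import *
settle(4);plan((.428,.325,.014))
E
```

```text
true [0.4281 0.325  0.0147] tilt y [0.122 0.002] zdir -90.2 op 0.504 t 40.4 F [0.5 0.8 0.2]
[0.428 0.325 0.014] total [0.001 0.003 0.   ] n 1 per row [0.0011 0.0035 0.0001]
```

{"api": "arm_command", "payload": {"series": [[[0, 0.0, 0], 0, -1]]}}

```text
time_s: 40.47
position: [0.4283, 0.3251, -0.0113]
tcp_rot: [[-0.992, 0.123, -0.003], [0.003, 0.002, -1.0], [-0.123, -0.992, -0.002]]
force: [-0.6, 0.7, 0.0]
opening: 0.472
```

```bash
python3 - <<'E'
from h import *
settle(13);st()
E
```

```text
41.12 [ 0.4282  0.325  -0.0118] z [-0.003 -1.    -0.002] y [0.122  0.0015] j [ 27.26  41.61 107.58  -7.49  24.72 124.08] F [0.1 0.1 0.9] op 0.252
```

{"api": "arm_command", "payload": {"series": [[[0, -0.08, 0], 0, -1], [[0, -0.15, 0], 0, -1], [[0, -0.15, 0], 0, -1], [[0, -0.15, 0], 0, -1], [[0, -0.1, 0.05], 0, -1], [[-0.045, 0, 0.157], 0, -1], [[-0.045, 0, 0.157], 0, -1], [[-0.045, 0, 0.157], 0, -1], [[-0.045, 0, 0.157], 0, -1], [[-0.045, 0, 0.157], 0, -1], [[-0.045, 0, 0.157], 0, -1], [[-0.045, 0, 0.157], 0, -1], [[-0.045, 0, 0.157], 0, -1], [[-0.045, 0, 0.157], 0, -1], [[-0.045, 0, 0.157], 0, -1], [[-0.04, 0, 0.12], 0, -1]]}}

```text
time_s: 42.45
position: [0.5119, -0.0324, 0.1302]
tcp_rot: [[-0.992, 0.124, 0.01], [-0.009, 0.004, -1.0], [-0.124, -0.992, -0.003]]
force: [0.9, 0.8, -0.5]
opening: 0.25
```

```bash
python3 - <<'E'
from h import *
settle(5);plan((.527,-.032,.115),(.527,-.032,.076),yaw=-90)
im=bot.capture("top");crop(im,100,150,310,290,3.8,"t17");lumps(im)
E
```

```text
true [ 0.5104 -0.0294  0.1562] tilt y [0.121 0.005] zdir -89.4 op 0.254 t 42.7 F [-0.4  0.3 -0.5]
[ 0.527 -0.032  0.115] total [-0.057  0.214  0.015] n 2 per row [-0.0287  0.1072  0.0075]
[ 0.527 -0.032  0.076] total [0.024 0.194 0.001] n 2 per row [0.0118 0.0968 0.0004]
turn shares total 0.13
```

{"api": "arm_command", "payload": {"series": [[[-0.057, 0.19, 0.015], 0.13, -1]]}}

```text
time_s: 42.83
position: [0.5275, -0.0304, 0.0979]
tcp_rot: [[-0.992, 0.13, 0.003], [-0.003, 0.003, -1.0], [-0.13, -0.992, -0.003]]
force: [0.8, -0.2, -0.4]
opening: 0.25
```

```bash
python3 - <<'E'
from h import *
settle(6);plan((.527,-.032,.076))
E
```

```text
true [ 0.5259 -0.0306  0.1211] tilt y [0.122 0.005] zdir -89.8 op 0.25 t 43.1 F [-0.3  0.4 -0.2]
[ 0.527 -0.032  0.076] total [0.022 0.225 0.008] n 2 per row [0.0112 0.1123 0.0041]
```

{"api": "arm_command", "payload": {"series": [[[0.027, 0.2, 0], 0, -1]]}}

```text
time_s: 43.22
position: [0.5324, -0.0317, 0.0617]
tcp_rot: [[-0.99, 0.141, 0.004], [-0.004, -0.0, -1.0], [-0.141, -0.99, 0.001]]
force: [2.1, -0.2, 0.1]
opening: 0.253
```

```bash
python3 - <<'E'
from h import *
settle(6);plan((.527,-.032,.076))
E
```

```text
true [ 0.5267 -0.0306  0.0834] tilt y [0.126 0.004] zdir -89.8 op 0.249 t 43.5 F [0.4 0.1 0.6]
[ 0.527 -0.032  0.076] total [0.003 0.037 0.007] n 1 per row [0.003  0.0368 0.007 ]
```

{"api": "arm_command", "payload": {"series": [[[0, 0, 0], 0, -0.2]]}}

```text
time_s: 43.6
position: [0.5277, -0.031, 0.0593]
tcp_rot: [[-0.991, 0.13, 0.003], [-0.003, 0.003, -1.0], [-0.13, -0.991, -0.003]]
force: [-0.8, -0.7, 0.4]
opening: 0.277
```

```bash
python3 - <<'E'
from h import *
settle(6);st()
E
```

```text
43.9 [ 0.527  -0.0307  0.0576] z [ 0.003 -1.    -0.003] y [0.1278 0.0037] j [-17.    33.08 108.86   4.53  31.18  69.1 ] F [-0.7  0.3  1.1] op 0.389
```

{"api": "arm_command", "payload": {"series": [[[0, -0.1, 0], 0, -0.2], [[0, -0.15, 0], 0, -0.2], [[0, -0.15, 0], 0, 0], [[0.055, 0, -0.155], 0, 0], [[0.055, 0, -0.155], 0, 0], [[0.055, 0, -0.155], 0, 0], [[0.055, 0, -0.155], 0, 0], [[0.055, 0, -0.155], 0, 0], [[0.055, 0, -0.155], 0, 0], [[0.055, 0, -0.155], 0, 0], [[0.055, 0, -0.155], 0, 0], [[0.055, 0, -0.14], 0, 0]]}}

```text
time_s: 44.9
position: [0.422, 0.2487, 0.1304]
tcp_rot: [[-0.99, 0.139, -0.013], [0.014, 0.0, -1.0], [-0.139, -0.99, -0.002]]
force: [1.1, 1.1, 0.1]
opening: 0.503
```

```bash
python3 - <<'E'
from h import *
settle(5);plan((.427,.2455,.11),(.427,.2455,.075),yaw=-90)
im=bot.capture("top");crop(im,100,120,310,290,3.5,"t18");lumps(im)
E
```

```text
true [0.4229 0.2468 0.1569] tilt y [0.139 0.   ] zdir -90.7 op 0.499 t 45.1 F [ 0.2 -0.1  0.1]
[0.427  0.2455 0.11  ] total [0.012 0.235 0.007] n 2 per row [0.006  0.1174 0.0033]
[0.427  0.2455 0.075 ] total [0.024 0.173 0.   ] n 1 per row [0.0243 0.1733 0.0003]
turn shares total -0.16
62 [155.6 257.8] w [0.3571 0.2804] rect [18. 23.] 88.0 pca 10
```

View pics/t18.png

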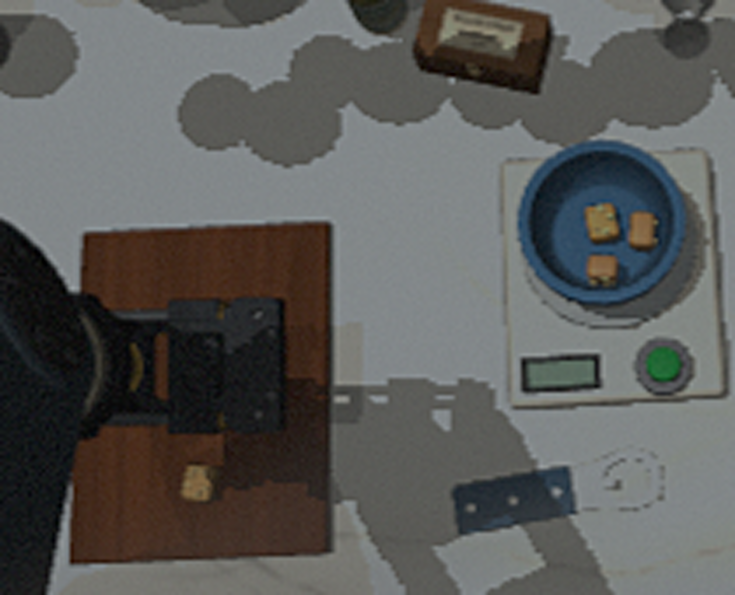

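{"api": "arm_command", "payload": {"series": [[[0.012, 0.2, 0.006], -0.16, 0]]}}

```text
time_s: 45.28
position: [0.4326, 0.2463, 0.0958]
tcp_rot: [[-0.988, 0.154, -0.002], [0.003, 0.005, -1.0], [-0.154, -0.988, -0.005]]
force: [2.0, 0.7, -0.9]
opening: 0.503
```

```bash
python3 - <<'E'
from h import *
settle(7);plan((.427,.2455,.05))
E
```

```text
true [0.4276 0.2449 0.1188] tilt y [0.142 0.001] zdir -90.2 op 0.501 t 45.6 F [-0.1 -0.3  0.3]
[0.427  0.2455 0.05  ] total [ 0.052  0.34  -0.003] n 2 per row [ 0.0259  0.1702 -0.0013]
```

{"api": "arm_command", "payload": {"series": [[[0.022, 0.2, 0], 0, 0]]}}

```text
time_s: 45.72
position: [0.4355, 0.2472, 0.0591]
tcp_rot: [[-0.987, 0.16, -0.003], [0.004, 0.007, -1.0], [-0.16, -0.987, -0.007]]
force: [2.5, 1.0, -0.2]
opening: 0.507
```

```bash
python3 - <<'E'
from h import *
settle(7);plan((.427,.2455,.05))
E
```

```text
true [0.4302 0.2455 0.0812] tilt y [0.147 0.002] zdir -90.1 op 0.504 t 46.1 F [-0.6  0.2  1. ]
[0.427  0.2455 0.05  ] total [0.038 0.152 0.   ] n 1 per row [0.0384 0.1518 0.0003]
```

{"api": "arm_command", "payload": {"series": [[[0.022, 0.19, 0], 0, 0]]}}

```text
time_s: 46.15
position: [0.4373, 0.248, 0.0233]
tcp_rot: [[-0.987, 0.163, -0.002], [0.003, 0.008, -1.0], [-0.163, -0.987, -0.008]]
force: [1.2, -0.2, 0.3]
opening: 0.502
```

```bash
python3 - <<'E'
from h import *
settle(7);plan((.427,.2455,.014),yaw=-90)
E
```

```text
true [0.4325 0.2461 0.0453] tilt y [0.15  0.004] zdir -90.1 op 0.496 t 46.5 F [-0.4 -0.2  0.2]
[0.427  0.2455 0.014 ] total [0.051 0.151 0.003] n 1 per row [0.0506 0.1506 0.0035]
turn shares total -0.03
```

{"api": "arm_command", "payload": {"series": [[[0.05, 0.15, 0.003], 0, 0]]}}

```text
time_s: 46.58
position: [0.4334, 0.2478, -0.0066]
tcp_rot: [[-0.986, 0.166, -0.002], [0.004, 0.009, -1.0], [-0.166, -0.986, -0.01]]
force: [1.4, 0.2, -0.6]
opening: 0.497
```

```bash
python3 - <<'E'
from h import *
settle(7);plan((.427,.2455,.014))
E
```

```text
true [0.4283 0.246  0.0157] tilt y [0.153 0.005] zdir -90.1 op 0.498 t 46.9 F [0.4 0.  0.5]
[0.427  0.2455 0.014 ] total [0.008 0.007 0.002] n 1 per row [0.0075 0.0074 0.0023]
```

{"api": "arm_command", "payload": {"series": [[[0, 0.0, 0], 0, -1]]}}

```text
time_s: 47.02
position: [0.4289, 0.2462, -0.0096]
tcp_rot: [[-0.988, 0.155, -0.002], [0.003, 0.005, -1.0], [-0.155, -0.988, -0.006]]
force: [-0.5, -0.8, 0.2]
opening: 0.474
```

```bash
python3 - <<'E'
from h import *
settle(13);st()
E
```

```text
47.67 [ 0.4284  0.246  -0.0105] z [-0.002 -1.    -0.005] y [0.1537 0.0047] j [ 18.65  40.26 115.68  -9.45  15.8  117.7 ] F [-0.7 -0.6  5.5] op 0.245
```

{"api": "arm_command", "payload": {"series": [[[0, -0.1, 0], 0, -1]]}}

```text
time_s: 47.75
position: [0.4243, 0.2453, 0.007]
tcp_rot: [[-0.989, 0.149, -0.003], [0.003, 0.003, -1.0], [-0.149, -0.989, -0.004]]
force: [0.9, -0.4, 0.2]
opening: 0.25
```

```bash
python3 - <<'E'
from h import *
settle(5);st()
E
```

```text
48.0 [0.4253 0.2459 0.0089] z [-0.002 -1.    -0.005] y [0.1536 0.0047] j [ 18.77  37.68 115.71  -8.23  18.32 116.55] F [-0.3  0.2  0.2] op 0.248
```

{"api": "arm_command", "payload": {"series": [[[0, -0.2, 0], 0, -1], [[0, 0, 0], 0, -1]]}}

```text
time_s: 48.17
position: [0.4162, 0.2445, 0.0424]
tcp_rot: [[-0.99, 0.14, -0.003], [0.003, -0.0, -1.0], [-0.14, -0.99, -0.0]]
force: [-0.1, -0.2, 1.2]
opening: 0.25
```

```bash
python3 - <<'E'
from h import *
st();settle(5);st()
E
```

```text
48.17 [0.4162 0.2445 0.0424] z [-0.003 -1.    -0.   ] y [ 1.399e-01 -1.000e-04] j [ 18.99  33.21 115.35  -6.44  23.97 114.87] F [-0.1 -0.2  1.2] op 0.25
48.42 [0.4146 0.2434 0.0391] z [-0.003 -1.     0.002] y [ 0.1344 -0.0023] j [ 18.93  33.6  115.44  -6.5   23.82 114.91] F [ 0.  -0.4  0. ] op 0.248
```

{"api": "arm_command", "payload": {"series": [[[0, -0.2, 0], 0, -1], [[0, 0, 0], 0, -1]]}}

```text
time_s: 48.58
position: [0.4068, 0.2425, 0.0736]
tcp_rot: [[-0.993, 0.122, -0.004], [0.003, -0.007, -1.0], [-0.122, -0.993, 0.006]]
force: [1.0, -0.4, 0.6]
opening: 0.247
```

```bash
python3 - <<'E'
from h import *
st();settle(5);st();plan((.527,.01,.16),yaw=-90)
E
```

```text
48.58 [0.4068 0.2425 0.0736] z [-0.004 -1.     0.006] y [ 0.1218 -0.0067] j [ 19.15  29.16 114.58  -5.33  29.88 113.83] F [ 1.  -0.4  0.6] op 0.247
48.83 [0.4046 0.2412 0.0701] z [-0.005 -1.     0.009] y [ 0.1155 -0.0091] j [ 19.1   29.54 114.74  -5.37  29.73 113.86] F [ 0.5 -0.4  0.7] op 0.248
true [0.4046 0.2412 0.0966] tilt y [ 0.115 -0.009] zdir -90.3 op 0.248 t 48.8 F [ 0.5 -0.4  0.7]
[0.527 0.01  0.16 ] total [-0.649 -0.234  1.156] n 8 per row [-0.0811 -0.0292  0.1445]
turn shares total -0.06
```

{"api": "arm_command", "payload": {"series": [[[0, -0.2, 0], 0, -1], [[0, 0, 0], 0, -1], [[-0.085, 0, 0.15], 0, -1], [[-0.085, -0.01, 0.15], 0, -1], [[-0.085, -0.01, 0.15], 0, -1], [[-0.085, -0.01, 0.15], 0, -1], [[-0.085, -0.01, 0.15], 0, -1], [[-0.085, -0.01, 0.15], 0, -1], [[-0.085, -0.01, 0.15], 0, -1], [[-0.08, -0.01, 0.13], 0, -1]]}}

```text
time_s: 49.67
position: [0.5307, 0.0005, 0.1347]
tcp_rot: [[-0.995, 0.101, 0.009], [-0.01, -0.012, -1.0], [-0.101, -0.995, 0.013]]
force: [0.7, 0.7, 0.0]
opening: 0.249
```

```bash
python3 - <<'E'
from h import *
settle(6);plan((.527,-.006,.115),(.527,-.006,.076),yaw=-90)
E
```

```text
true [0.5284 0.0036 0.1606] tilt y [ 0.098 -0.01 ] zdir -89.4 op 0.247 t 50.0 F [-0.7  0.8 -0. ]
[ 0.527 -0.006  0.115] total [0.03  0.227 0.046] n 2 per row [0.015  0.1133 0.0228]
[ 0.527 -0.006  0.076] total [ 0.019  0.194 -0.002] n 2 per row [ 0.0096  0.097  -0.0011]
turn shares total 0.13
```

{"api": "arm_command", "payload": {"series": [[[0.02, 0.19, 0.046], 0.13, -1]]}}

```text
time_s: 50.05
position: [0.5331, -0.0049, 0.1009]
tcp_rot: [[-0.994, 0.112, 0.003], [-0.004, -0.013, -1.0], [-0.112, -0.994, 0.013]]
force: [0.9, -0.5, -0.9]
opening: 0.252
```

```bash
python3 - <<'E'
from h import *
settle(6);plan((.527,-.006,.076))
E
```

```text
true [ 0.5286 -0.0052  0.1237] tilt y [ 0.1  -0.01] zdir -89.9 op 0.248 t 50.4 F [ 1.1 -0.   0.1]
[ 0.527 -0.006  0.076] total [0.032 0.236 0.002] n 2 per row [0.0159 0.1182 0.0008]
```

{"api": "arm_command", "payload": {"series": [[[0.03, 0.2, 0], 0, -1]]}}

```text
time_s: 50.43
position: [0.5346, -0.0065, 0.0639]
tcp_rot: [[-0.993, 0.119, 0.003], [-0.004, -0.015, -1.0], [-0.119, -0.993, 0.015]]
force: [2.1, -0.2, 0.8]
opening: 0.247
```

```bash
python3 - <<'E'
from h import *
settle(6);plan((.527,-.006,.076))
E
```

```text
true [ 0.528  -0.0057  0.0855] tilt y [ 0.104 -0.011] zdir -89.9 op 0.251 t 50.7 F [ 0.8  0.5 -0.4]
[ 0.527 -0.006  0.076] total [0.01  0.047 0.001] n 1 per row [0.0098 0.0469 0.0011]
```

{"api": "arm_command", "payload": {"series": [[[0, 0.03, 0], 0, -1], [[0, 0, 0], 0, -0.2]]}}

```text
time_s: 50.9
position: [0.5314, -0.0062, 0.0572]
tcp_rot: [[-0.994, 0.112, 0.002], [-0.004, -0.013, -1.0], [-0.112, -0.994, 0.014]]
force: [-0.4, 0.3, -0.4]
opening: 0.275
```

```bash
python3 - <<'E'
from h import *
settle(6);st()
E
```

```text
51.2 [ 0.5307 -0.0061  0.0563] z [ 0.002 -1.     0.013] y [ 0.1098 -0.0127] j [-13.2   33.55 107.65   1.35  32.5   75.55] F [-0.2  0.1  0.6] op 0.39
```

{"api": "arm_command", "payload": {"series": [[[0, -0.15, 0], 0, -0.2], [[0, -0.2, 0], 0, -0.2], [[0, 0, 0], 0, 0], [[0, 0, 0], 0, 0], [[0, -0.15, 0], 0, 0], [[0, 0, 0], 0, 0], [[0.085, 0, -0.143], 0, 0], [[0.085, 0, -0.143], 0, 0], [[0.085, 0, -0.143], 0, 0], [[0.085, 0, -0.143], 0, 0], [[0.085, 0, -0.143], 0, 0], [[0.085, 0, -0.143], 0, 0], [[0.085, 0, -0.143], 0, 0], [[0.085, 0, -0.143], 0, 0], [[0.085, 0, -0.143], 0, 0], [[0.07, 0, -0.12], 0, 0]]}}

```text
time_s: 52.53
position: [0.3506, 0.2808, 0.1272]
tcp_rot: [[-0.994, 0.104, -0.014], [0.012, -0.017, -1.0], [-0.104, -0.994, 0.015]]
force: [0.3, 0.2, 0.3]
opening: 0.5
```

```bash
python3 - <<'E'
from h import *
settle(5);plan((.357,.28,.11),(.357,.28,.075),yaw=-90)
im=bot.capture("top");crop(im,100,120,310,290,3.5,"t19");lumps(im)
E
```

```text
true [0.3525 0.2793 0.1542] tilt y [ 0.105 -0.017] zdir -90.8 op 0.501 t 52.8 F [0.1 0.3 0.3]
[0.357 0.28  0.11 ] total [ 0.001  0.222 -0.007] n 2 per row [ 0.0006  0.1111 -0.0037]
[0.357 0.28  0.075] total [ 0.018  0.174 -0.003] n 1 per row [ 0.0185  0.174  -0.0027]
turn shares total -0.17
```

View pics/t19.png

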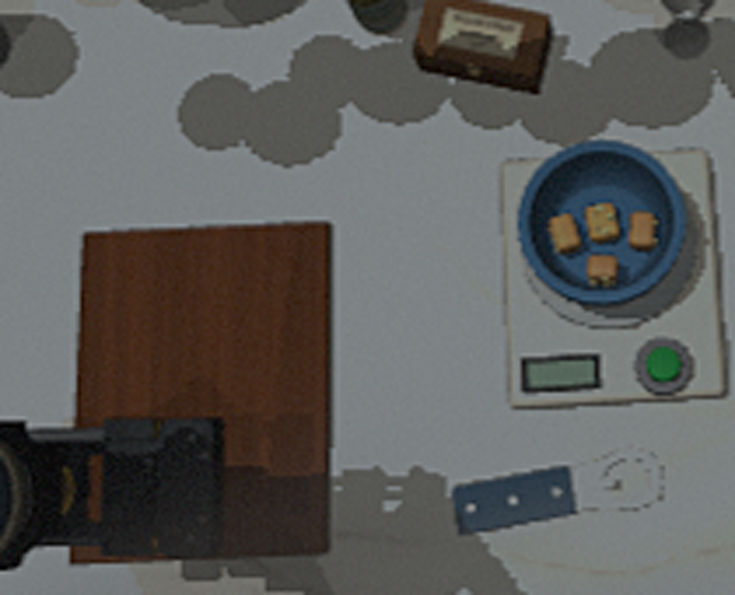

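{"api": "arm_command", "payload": {"series": [[[0.01, 0.2, -0.006], -0.17, 0]]}}

```text
time_s: 52.92
position: [0.3612, 0.2814, 0.0926]
tcp_rot: [[-0.993, 0.12, -0.003], [0.002, -0.01, -1.0], [-0.12, -0.993, 0.01]]
force: [1.2, 0.6, -0.2]
opening: 0.503
```

```bash
python3 - <<'E'
from h import *
settle(6);plan((.357,.28,.05))
E
```

```text
true [0.3563 0.2792 0.1159] tilt y [ 0.108 -0.016] zdir -90.2 op 0.499 t 53.2 F [-0.1 -0.4 -0.5]
[0.357 0.28  0.05 ] total [ 0.032  0.328 -0.009] n 2 per row [ 0.016   0.1639 -0.0047]
```

{"api": "arm_command", "payload": {"series": [[[0.018, 0.2, 0], 0, 0]]}}

```text
time_s: 53.3
position: [0.3634, 0.2816, 0.0559]
tcp_rot: [[-0.992, 0.125, -0.004], [0.003, -0.007, -1.0], [-0.125, -0.992, 0.007]]
force: [1.9, 0.3, -0.2]
opening: 0.499
```

```bash
python3 - <<'E'
from h import *
settle(6);plan((.357,.28,.05))
E
```

```text
true [0.3581 0.2791 0.0783] tilt y [ 0.112 -0.014] zdir -90.2 op 0.506 t 53.6 F [0.  0.7 0.2]
[0.357 0.28  0.05 ] total [ 0.022  0.14  -0.006] n 1 per row [ 0.0215  0.1398 -0.0064]
```

{"api": "arm_command", "payload": {"series": [[[0.02, 0.19, 0], 0, 0]]}}

```text
time_s: 53.68
position: [0.3642, 0.2819, 0.0204]
tcp_rot: [[-0.992, 0.128, -0.003], [0.002, -0.006, -1.0], [-0.128, -0.992, 0.005]]
force: [1.8, -0.4, 0.1]
opening: 0.503
```

```bash
python3 - <<'E'
from h import *
settle(6);plan((.357,.28,.014),yaw=-90)
E
```

```text
true [0.3594 0.2792 0.0425] tilt y [ 0.115 -0.012] zdir -90.2 op 0.5 t 54.0 F [-0.4 -0.2  0.1]
[0.357 0.28  0.014] total [ 0.029  0.14  -0.006] n 1 per row [ 0.0286  0.1402 -0.0057]
turn shares total -0.04
```

{"api": "arm_command", "payload": {"series": [[[0.028, 0.138, -0.005], 0, 0]]}}

```text
time_s: 54.07
position: [0.3616, 0.2823, -0.0068]
tcp_rot: [[-0.992, 0.128, -0.003], [0.003, -0.006, -1.0], [-0.128, -0.992, 0.005]]
force: [1.2, 0.3, -0.5]
opening: 0.498
```

```bash
python3 - <<'E'
from h import *
settle(7);plan((.357,.28,.014))
E
```

```text
true [0.3579 0.2803 0.016 ] tilt y [ 0.118 -0.011] zdir -90.2 op 0.5 t 54.4 F [-0.6  0.2 -0.3]
[0.357 0.28  0.014] total [0.006 0.01  0.001] n 1 per row [0.0059 0.0095 0.0014]
```

{"api": "arm_command", "payload": {"series": [[[0, 0.0, 0], 0, -1]]}}

```text
time_s: 54.5
position: [0.3585, 0.2805, -0.0094]
tcp_rot: [[-0.993, 0.12, -0.003], [0.002, -0.01, -1.0], [-0.12, -0.993, 0.01]]
force: [1.2, 0.1, 0.7]
opening: 0.474
```

```bash
python3 - <<'E'
from h import *
settle(13);st()
E
```

```text
55.15 [ 0.358   0.2803 -0.0103] z [-0.003 -1.     0.01 ] y [ 0.1183 -0.0108] j [ 26.63  39.66 118.93 -13.13  16.01 129.23] F [ 0.2 -0.2  5. ] op 0.252
```

{"api": "arm_command", "payload": {"series": [[[0, -0.1, 0], 0, -1], [[0, -0.2, 0], 0, -1], [[0, 0, 0], 0, -1]]}}

```text
time_s: 55.4
position: [0.3498, 0.2805, 0.0487]
tcp_rot: [[-0.994, 0.113, -0.004], [0.002, -0.013, -1.0], [-0.113, -0.994, 0.013]]
force: [0.1, 0.9, 0.2]
opening: 0.25
```

```bash
python3 - <<'E'
from h import *
settle(5);st()
E
```

```text
55.65 [0.3477 0.2788 0.0439] z [-0.004 -1.     0.017] y [ 0.1047 -0.0175] j [ 27.08  32.16 118.12  -8.59  25.07 124.9 ] F [-0.2 -0.2 -0.1] op 0.247
```

{"api": "arm_command", "payload": {"series": [[[0, -0.2, 0], 0, -1], [[0, 0, 0], 0, -1]]}}

```text
time_s: 55.82
position: [0.3408, 0.2777, 0.0778]
tcp_rot: [[-0.996, 0.09, -0.005], [0.002, -0.025, -1.0], [-0.09, -0.996, 0.025]]
force: [1.8, 1.0, 0.7]
opening: 0.246
```

```bash
python3 - <<'E'
from h import *
settle(5);st()
E
```

```text
56.07 [0.3386 0.2761 0.0745] z [-0.005 -1.     0.028] y [ 0.0841 -0.0284] j [ 27.35  28.07 117.05  -7.02  31.52 123.45] F [0.4 0.2 0.3] op 0.246
```

{"api": "arm_command", "payload": {"series": [[[0, -0.2, 0], 0, -1], [[0, 0, 0], 0, -1]]}}

```text
time_s: 56.23
position: [0.3331, 0.2759, 0.1098]
tcp_rot: [[-0.997, 0.072, -0.005], [0.003, -0.035, -0.999], [-0.072, -0.997, 0.034]]
force: [1.1, -0.4, 0.0]
opening: 0.25
```

```bash
python3 - <<'E'
from h import *
settle(5);st();plan((.527,-.015,.16),yaw=-90)
E
```

```text
56.48 [0.3304 0.274  0.1063] z [-0.006 -0.999  0.038] y [ 0.0652 -0.0385] j [ 27.63  24.08 115.58  -5.97  38.2  122.51] F [-0.2  0.  -0.6] op 0.248
true [0.3304 0.274  0.1328] tilt y [ 0.065 -0.039] zdir -90.3 op 0.248 t 56.5 F [-0.2  0.  -0.6]
[ 0.527 -0.015  0.16 ] total [-0.995 -0.016  1.443] n 10 per row [-0.0995 -0.0016  0.1443]
turn shares total -0.07
```

{"api": "arm_command", "payload": {"series": [[[-0.1, -0.01, 0.145], -0.07, -1], [[-0.1, -0.01, 0.145], 0, -1], [[-0.1, -0.01, 0.145], 0, -1], [[-0.1, -0.01, 0.145], 0, -1], [[-0.1, -0.01, 0.145], 0, -1], [[-0.1, -0.01, 0.145], 0, -1], [[-0.1, -0.01, 0.145], 0, -1], [[-0.1, -0.01, 0.145], 0, -1], [[-0.1, -0.01, 0.145], 0, -1], [[-0.08, 0, 0.12], 0, -1]]}}

```text
time_s: 57.32
position: [0.5254, -0.0175, 0.1411]
tcp_rot: [[-0.999, 0.051, 0.014], [-0.016, -0.039, -0.999], [-0.05, -0.998, 0.039]]
force: [0.4, 0.7, 0.1]
opening: 0.251
```

```bash
python3 - <<'E'
from h import *
settle(6);plan((.527,-.018,.115),(.527,-.018,.08),yaw=-90)
E
```

```text
true [ 0.5222 -0.014   0.1668] tilt y [ 0.047 -0.037] zdir -89.1 op 0.245 t 57.6 F [-1.   0.4 -0.1]
[ 0.527 -0.018  0.115] total [-0.012  0.26   0.01 ] n 2 per row [-0.0059  0.1302  0.0052]
[ 0.527 -0.018  0.08 ] total [ 0.008  0.175 -0.007] n 1 per row [ 0.008   0.1747 -0.0067]
turn shares total 0.2
```

{"api": "arm_command", "payload": {"series": [[[-0.05, 0.19, 0.02], 0.2, -1]]}}

```text
time_s: 57.7
position: [0.5361, -0.0181, 0.1077]
tcp_rot: [[-0.998, 0.056, 0.002], [-0.004, -0.039, -0.999], [-0.056, -0.998, 0.039]]
force: [1.0, -0.2, -0.1]
opening: 0.249
```

```bash
python3 - <<'E'
from h import *
settle(6);plan((.535,-.019,.072))
E
```

```text
true [ 0.5338 -0.0184  0.1308] tilt y [ 0.048 -0.037] zdir -89.9 op 0.247 t 58.0 F [ 0.4 -0.5  0.5]
[ 0.535 -0.019  0.072] total [ 0.008  0.294 -0.008] n 2 per row [ 0.0041  0.1468 -0.0041]
```

{"api": "arm_command", "payload": {"series": [[[0.01, 0.2, 0], 0, -1]]}}

```text
time_s: 58.08
position: [0.5408, -0.0207, 0.0716]
tcp_rot: [[-0.998, 0.067, 0.002], [-0.005, -0.042, -0.999], [-0.067, -0.997, 0.042]]
force: [1.0, -0.5, -0.4]
opening: 0.249
```

```bash
python3 - <<'E'
from h import *
settle(6);plan((.535,-.019,.072),yaw=-90)
E
```

```text
true [ 0.5349 -0.02    0.0932] tilt y [ 0.052 -0.038] zdir -89.9 op 0.251 t 58.4 F [ 0.3  0.3 -0.1]
[ 0.535 -0.019  0.072] total [ 0.005  0.105 -0.009] n 1 per row [ 0.005   0.1054 -0.0092]
turn shares total 0.02
```

{"api": "arm_command", "payload": {"series": [[[0.005, 0.105, -0.005], 0, -1]]}}

```text
time_s: 58.47
position: [0.5393, -0.0207, 0.0507]
tcp_rot: [[-0.998, 0.063, 0.002], [-0.004, -0.041, -0.999], [-0.063, -0.997, 0.041]]
force: [0.4, -1.0, 0.2]
opening: 0.251
```

```bash
python3 - <<'E'
from h import *
settle(6);plan((.535,-.019,.072))
E
```

```text
true [ 0.5358 -0.02    0.0736] tilt y [ 0.054 -0.039] zdir -89.9 op 0.252 t 58.8 F [-0.4  0.4 -0.7]
[ 0.535 -0.019  0.072] total [ 0.004  0.008 -0.005] n 1 per row [ 0.0044  0.0075 -0.0053]
```

{"api": "arm_command", "payload": {"series": [[[0, 0, 0], 0, -0.2]]}}

```text
time_s: 58.85
position: [0.5362, -0.0201, 0.0481]
tcp_rot: [[-0.998, 0.055, 0.002], [-0.004, -0.039, -0.999], [-0.055, -0.998, 0.039]]
force: [0.5, 0.5, -0.2]
opening: 0.273
```

```bash
python3 - <<'E'
from h import *
settle(6);st()
E
```

```text
59.15 [ 0.5359 -0.02    0.0472] z [ 0.002 -0.999  0.039] y [ 0.0541 -0.0389] j [-13.16  35.48 104.49  -2.46  36.53  78.62] F [ 0.9  0.7 -0.4] op 0.396
```

{"api": "arm_command", "payload": {"series": [[[0, -0.1, 0], 0, -0.2], [[0, -0.15, 0], 0, -0.2], [[0, -0.15, 0], 0, -0.2], [[0, -0.1, 0], 0, 0], [[0.1, 0, -0.15], 0, 0], [[0.1, 0, -0.15], 0, 0], [[0.1, 0, -0.15], 0, 0], [[0.1, 0, -0.15], 0, 0], [[0, 0, -0.1], 0, 0]]}}

```text
time_s: 59.9
position: [0.4507, 0.1229, 0.1415]
tcp_rot: [[-0.998, 0.057, -0.01], [0.007, -0.04, -0.999], [-0.057, -0.998, 0.04]]
force: [0.2, 0.1, -0.2]
opening: 0.502
```

```bash
python3 - <<'E'
from h import *
settle(5);plan((.4085,-.181,.16),yaw=-90)
im=bot.capture("top");cv2.imwrite("pics/top20.png",im[:,:,::-1]);crop(im,230,130,450,280,3.5,"t20")
E
```

```text
true [0.4573 0.1207 0.1688] tilt y [ 0.064 -0.041] zdir -90.6 op 0.504 t 60.1 F [-1.  -0.3 -0.3]
[ 0.4085 -0.181   0.16  ] total [0.235 0.09  1.508] n 9 per row [0.0261 0.01   0.1676]
turn shares total -0.13
```

View pics/t20.png

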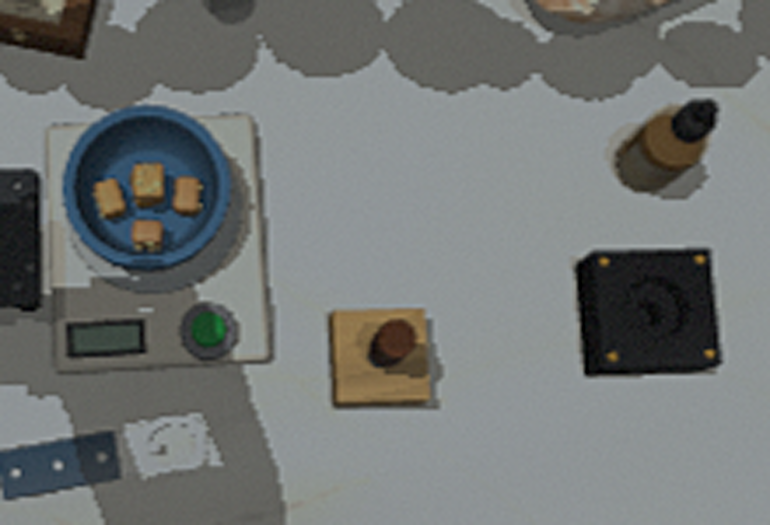

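```bash
python3 - <<'E'
from h import *
ims=np.mean([bot.capture("top").astype(float) for _ in range(12)],0)
np.save("pics/avg.npy",ims)
def f(x,y): return (x+.5)/3.5-.5+230,(y+.5)/3.5-.5+130
print("top",p2w("top",*f(397,337),.125))
a=np.clip(ims*1.0,0,255).astype(np.uint8).copy()
for b in [(.408,-.181),]:
    t=np.linspace(0,2*np.pi,40)
    for z in(.065,.125):
        pts=w2p("top",[[b[0]+.013*np.cos(k),b[1]+.013*np.sin(k),z] for k in t])
        print(z,pts.mean(0))
g=cv2.resize(a[212:250,315:365],None,fx=12,fy=12,interpolation=cv2.INTER_CUBIC)
for z in(.065,.125):
    pts=(w2p("top",[[.408+.013*np.cos(k),-.181+.013*np.sin(k),z] for k in t])-[315,212]+.5)*12
    cv2.polylines(g,[pts.astype(int)],True,(255,0,0),1)
s=np.clip((ims[195:242,390:440]-10)*4,0,255).astype(np.uint8)
s=cv2.resize(s,None,fx=10,fy=10,interpolation=cv2.INTER_CUBIC)
for c,r,z in(((.437,-.3775),.022,.048),((.437,-.3775),.022,.028)):
    pts=(w2p("top",[[c[0]+r*np.cos(k),c[1]+r*np.sin(k),z] for k in t])-[390,195]+.5)*10
    s2=s.copy();cv2.polylines(s,[pts.astype(int)],True,(255,0,0),1)
o=np.zeros((480,1110,3),np.uint8);o[:g.shape[0],:g.shape[1]]=g;o[:s.shape[0],605:605+s.shape[1]]=s
cv2.imwrite("pics/ov.png",cv2.resize(o[:,:,::-1],(800,346)))
E
```

```text
top [ 0.41081391 -0.18127537  0.125     ]
0.065 [339.62512267 230.48174399]
0.125 [343.01390344 227.0235024 ]
```

View pics/ov.png

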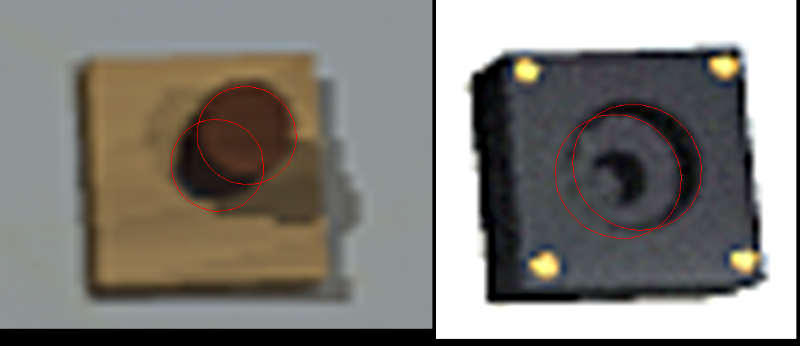

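{"api": "arm_command", "payload": {"series": [[[0.026, -0.01, 0.168], -0.13, 0.4], [[0.026, -0.01, 0.168], 0, 0.4], [[0.026, -0.01, 0.168], 0, 0.4], [[0.026, -0.01, 0.168], 0, 0.4], [[0.026, -0.01, 0.168], 0, 0.4], [[0.026, -0.01, 0.168], 0, 0.4], [[0.026, -0.01, 0.168], 0, 0.4], [[0.026, 0, 0.168], 0, 0.4], [[0.02, 0, 0.14], 0, 0.4], [[0, -0.2, 0], 0, 0.4], [[0, 0, 0], 0, 0.4]]}}

```text
time_s: 61.72
position: [0.4094, -0.1866, 0.2048]
tcp_rot: [[-0.998, 0.065, 0.009], [-0.011, -0.039, -0.999], [-0.065, -0.997, 0.039]]
force: [0.9, -0.6, -0.8]
opening: 0.697
```

```bash
python3 - <<'E'
from h import *
settle(5);st()
E
```

```text
61.97 [ 0.4059 -0.1814  0.2   ] z [ 0.013 -0.999  0.032] y [ 0.0563 -0.0314] j [-39.04  14.27 109.27   0.8   52.82  49.71] F [-0.1  0.6  0.3] op 0.703
```

{"api": "arm_command", "payload": {"series": [[[0, -0.2, 0], 0, 0.4], [[0, 0, 0], 0, 0.4]]}}

```text
time_s: 62.13
position: [0.4023, -0.1776, 0.2383]
tcp_rot: [[-0.999, 0.051, 0.016], [-0.017, -0.026, -1.0], [-0.05, -0.998, 0.027]]
force: [2.2, -1.0, -0.1]
opening: 0.701
```

```bash
python3 - <<'E'
from h import *
settle(5);st()
E
```

```text
62.38 [ 0.3987 -0.1753  0.2331] z [ 0.015 -1.     0.02 ] y [ 0.0415 -0.0193] j [-39.    11.14 106.95   0.74  59.37  49.76] F [ 0.8  0.7 -0.1] op 0.698
```

{"api": "arm_command", "payload": {"series": [[[0, -0.2, 0], 0, 0.4], [[0, 0, 0], 0, 0.4]]}}

```text
time_s: 62.55
position: [0.3959, -0.1731, 0.2712]
tcp_rot: [[-0.999, 0.036, 0.016], [-0.016, -0.015, -1.0], [-0.036, -0.999, 0.015]]
force: [1.4, -1.4, 1.3]
opening: 0.702
```

```bash
python3 - <<'E'
from h import *
settle(6);st();plan((.4095,-.181,.17),yaw=-90)
E
```

```text
62.85 [ 0.3921 -0.1705  0.2659] z [ 0.015 -1.     0.007] y [ 0.0261 -0.007 ] j [-39.05   8.47 104.28   0.69  65.84  49.78] F [-0.1  0.1  0.6] op 0.7
true [ 0.3921 -0.1705  0.2924] tilt y [ 0.026 -0.007] zdir -89.1 op 0.7 t 62.9 F [-0.1  0.1  0.6]
[ 0.4095 -0.181   0.17  ] total [-0.07   0.615  0.049] n 4 per row [-0.0175  0.1536  0.0123]
turn shares total 0.19
```

{"api": "arm_command", "payload": {"series": [[[-0.07, 0.18, 0.049], 0.19, 0.4]]}}

```text
time_s: 62.93
position: [0.4092, -0.1815, 0.2344]
tcp_rot: [[-0.999, 0.034, 0.001], [-0.001, -0.014, -1.0], [-0.034, -0.999, 0.014]]
force: [1.1, -1.1, -0.4]
opening: 0.701
```

```bash
python3 - <<'E'
from h import *
settle(6)
E
```

{"api": "arm_command", "payload": {"series": [[[0, 0.2, 0], 0, 0.4]]}}

```text
time_s: 63.32
position: [0.4136, -0.1846, 0.1974]
tcp_rot: [[-0.999, 0.042, 0.001], [-0.002, -0.019, -1.0], [-0.042, -0.999, 0.019]]
force: [0.8, -1.3, -0.0]
opening: 0.7
```

```bash
python3 - <<'E'
from h import *
settle(6)
E
```

{"api": "arm_command", "payload": {"series": [[[0, 0.19, 0], 0, 0.4]]}}

```text
time_s: 63.7
position: [0.4158, -0.1857, 0.1613]
tcp_rot: [[-0.999, 0.044, 0.001], [-0.002, -0.021, -1.0], [-0.044, -0.999, 0.021]]
force: [2.2, -0.4, 0.1]
opening: 0.698
```

```bash
python3 - <<'E'
from h import *
settle(6);plan((.4095,-.181,.14),(.4095,-.181,.083),yaw=-90)
im=bot.capture("side");crop(im,200,80,480,280,2.8,"s21")
E
```

```text
true [ 0.4109 -0.1821  0.1831] tilt y [ 0.031 -0.011] zdir -90.0 op 0.697 t 64.0 F [ 1.  -0.1 -0. ]
[ 0.4095 -0.181   0.14  ] total [ 0.014  0.215 -0.008] n 2 per row [ 0.007   0.1076 -0.0039]
[ 0.4095 -0.181   0.083 ] total [ 0.009  0.285 -0.003] n 2 per row [ 0.0045  0.1424 -0.0016]
turn shares total 0.01
```

View pics/s21.png

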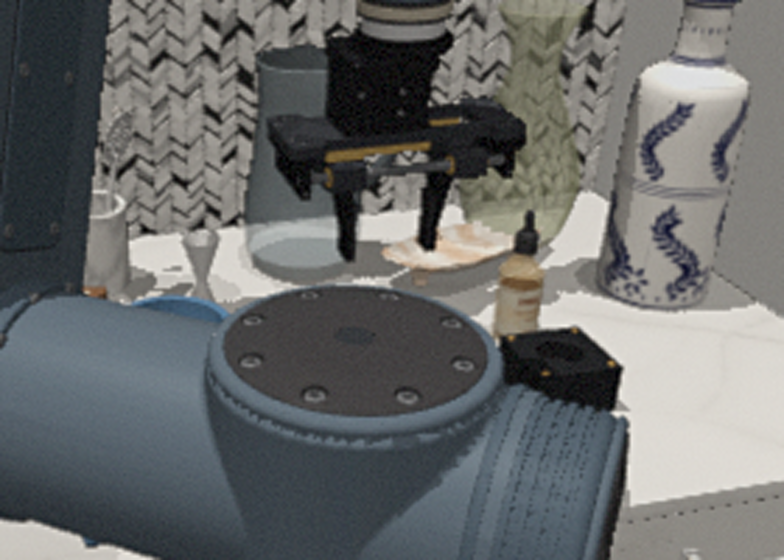

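{"api": "arm_command", "payload": {"series": [[[0.012, 0.18, -0.006], 0, 0.4]]}}

```text
time_s: 64.13
position: [0.4153, -0.1855, 0.126]
tcp_rot: [[-0.999, 0.045, 0.001], [-0.002, -0.022, -1.0], [-0.045, -0.999, 0.022]]
force: [1.3, -1.1, -0.1]
opening: 0.7
```

```bash
python3 - <<'E'
from h import *
settle(6)
E
```

{"api": "arm_command", "payload": {"series": [[[0.01, 0.17, 0], 0, 0.4]]}}

```text
time_s: 64.52
position: [0.4146, -0.186, 0.0929]
tcp_rot: [[-0.999, 0.046, 0.001], [-0.002, -0.023, -1.0], [-0.046, -0.999, 0.023]]
force: [0.8, -1.3, 0.3]
opening: 0.701
```

```bash
python3 - <<'E'
from h import *
settle(6);plan((.4095,-.181,.083))
E
```

```text
true [ 0.4104 -0.1829  0.1158] tilt y [ 0.035 -0.014] zdir -90.0 op 0.705 t 64.8 F [ 0.5  0.1 -0.5]
[ 0.4095 -0.181   0.083 ] total [ 0.01   0.163 -0.012] n 1 per row [ 0.0101  0.1634 -0.0117]
```

{"api": "arm_command", "payload": {"series": [[[0.01, 0.15, 0], 0, 0.4]]}}

```text
time_s: 64.9
position: [0.4137, -0.1863, 0.0637]
tcp_rot: [[-0.999, 0.046, 0.001], [-0.002, -0.023, -1.0], [-0.046, -0.999, 0.023]]
force: [0.5, -0.8, -0.3]
opening: 0.7
```

```bash
python3 - <<'E'
from h import *
settle(6);plan((.4095,-.181,.083))
E
```

```text
true [ 0.41   -0.1837  0.087 ] tilt y [ 0.037 -0.016] zdir -90.0 op 0.7 t 65.2 F [-0.9  0.1  0.6]
[ 0.4095 -0.181   0.083 ] total [ 0.003  0.02  -0.014] n 1 per row [ 0.0034  0.0197 -0.0137]
```

{"api": "arm_command", "payload": {"series": [[[0.003, 0.02, -0.014], 0, 0.4]]}}

```text
time_s: 65.28
position: [0.4109, -0.1821, 0.058]
tcp_rot: [[-0.999, 0.04, 0.0], [-0.001, -0.018, -1.0], [-0.04, -0.999, 0.018]]
force: [0.8, -0.7, 0.7]
opening: 0.705
```

```bash
python3 - <<'E'
from h import *
settle(5)
E
```

{"api": "arm_command", "payload": {"series": [[[0, 0, 0], 0, -1]]}}

```text
time_s: 65.62
position: [0.4098, -0.181, 0.0569]
tcp_rot: [[-0.999, 0.038, 0.001], [-0.002, -0.016, -1.0], [-0.038, -0.999, 0.016]]
force: [-0.1, -0.1, 0.3]
opening: 0.673
```

```bash
python3 - <<'E'
from h import *
settle(18,6);st()
E
```

```text
65.67 [ 0.4098 -0.181   0.0569] z [ 0.001 -1.     0.016] y [ 0.0377 -0.0162] j [-38.65  30.68 115.99   1.21  31.06  50.24] F [ 0.2  0.5 -0.6] op 0.643
65.97 [ 0.4097 -0.1809  0.0567] z [ 0.001 -1.     0.016] y [ 0.0373 -0.0159] j [-38.66  30.71 116.     1.21  31.06  50.24] F [ 0.2 -0.5  0.4] op 0.393
66.27 [ 0.4097 -0.1809  0.0567] z [ 0.001 -1.     0.016] y [ 0.0374 -0.0159] j [-38.66  30.7  116.     1.21  31.06  50.24] F [ 0.4 -0.4 -0.1] op 0.289
66.52 [ 0.4097 -0.1809  0.0567] z [ 0.001 -1.     0.016] y [ 0.0373 -0.0159] j [-38.66  30.7  116.     1.21  31.06  50.24] F [ 0.1  0.7 -0.5] op 0.29
```

{"api": "arm_command", "payload": {"series": [[[0, -0.05, 0], 0, -1]]}}

```text
time_s: 66.6
position: [0.4085, -0.1802, 0.0657]
tcp_rot: [[-0.999, 0.035, 0.001], [-0.001, -0.014, -1.0], [-0.035, -0.999, 0.014]]
force: [-0.1, -0.0, -2.6]
opening: 0.287
```

```bash
python3 - <<'E'
from h import *
settle(6);st()
E
```

```text
66.9 [ 0.4091 -0.1806  0.0665] z [ 0.001 -1.     0.016] y [ 0.0369 -0.0155] j [-38.67  29.47 115.69   1.16  32.64  50.29] F [-0.1 -0.2 -1.3] op 0.288
```

{"api": "arm_command", "payload": {"series": [[[0, -0.15, 0], 0, -1]]}}

```text
time_s: 66.98
position: [0.407, -0.1798, 0.0928]
tcp_rot: [[-0.999, 0.032, 0.001], [-0.001, -0.012, -1.0], [-0.032, -0.999, 0.012]]
force: [1.5, -1.0, -0.9]
opening: 0.289
```

```bash
python3 - <<'E'
from h import *
settle(6);st()
E
```

```text
67.28 [ 0.4071 -0.1795  0.0957] z [ 0.001 -1.     0.014] y [ 0.0353 -0.0143] j [-38.72  25.84 114.6    1.03  37.47  50.4 ] F [-0.9 -0.1 -1.2] op 0.291
```

{"api": "arm_command", "payload": {"series": [[[0, -0.18, 0], 0, -1]]}}

```text
time_s: 67.37
position: [0.4016, -0.1759, 0.1258]
tcp_rot: [[-1.0, 0.022, 0.001], [-0.001, -0.004, -1.0], [-0.022, -1.0, 0.004]]
force: [-0.3, -0.8, -2.0]
opening: 0.289
```

```bash
python3 - <<'E'
from h import *
settle(6);st();plan((.4373,-.3761,.155),yaw=-90)
E
```

```text
67.67 [ 0.4051 -0.1784  0.1309] z [ 0.001 -1.     0.013] y [ 0.0338 -0.013 ] j [-38.78  21.73 112.95   0.92  43.35  50.5 ] F [-0.3 -1.5 -1.9] op 0.288
true [ 0.4051 -0.1784  0.1574] tilt y [ 0.034 -0.013] zdir -89.9 op 0.288 t 67.7 F [-0.3 -1.5 -1.9]
[ 0.4373 -0.3761  0.155 ] total [-0.159  0.03   0.989] n 6 per row [-0.0265  0.005   0.1648]
turn shares total 0.01
```

{"api": "arm_command", "payload": {"series": [[[-0.027, 0, 0.165], 0, -1], [[-0.027, 0, 0.165], 0, -1], [[-0.027, 0, 0.165], 0, -1], [[-0.027, 0, 0.165], 0, -1], [[-0.027, 0, 0.165], 0, -1], [[-0.027, 0, 0.16], 0, -1]]}}

```text
time_s: 68.17
position: [0.4307, -0.3679, 0.1238]
tcp_rot: [[-1.0, 0.016, 0.01], [-0.009, 0.008, -1.0], [-0.016, -1.0, -0.008]]
force: [1.5, -0.7, -1.7]
opening: 0.294
```

```bash
python3 - <<'E'
from h import *
settle(7);st();plan((.4373,-.3761,.155),yaw=-90)
im=bot.capture("side");crop(im,320,60,520,240,3.3,"s22")
im=bot.capture("top");crop(im,330,120,480,260,3.5,"t22")
E
```

```text
68.52 [ 0.4304 -0.365   0.1244] z [ 0.011 -1.    -0.008] y [0.0154 0.0086] j [-52.25  30.74  95.11   1.24  54.    36.42] F [-0.   0.5 -0.7] op 0.289
true [ 0.4304 -0.365   0.1509] tilt y [0.015 0.009] zdir -89.4 op 0.289 t 68.5 F [-0.   0.5 -0.7]
[ 0.4373 -0.3761  0.155 ] total [-0.034 -0.02   0.056] n 1 per row [-0.0342 -0.0202  0.0558]
turn shares total 0.13
```

View pics/s22.png

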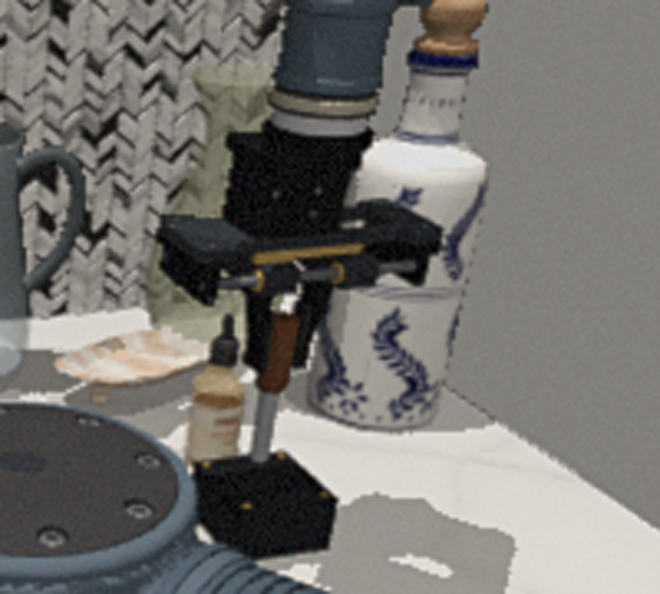

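```bash
python3 - <<'E'
from h import *
q=w2p("side",[[.429,-.365,.0725],[.429,-.365,.1925],[.429,-.365,.1325]]);print(q.round(1).tolist(),((q-[320,60])*3.3).round(0).tolist())
R=np.array(bot.read_state()['tcp_rot']);f=np.array([.429,-.365,.0725]);print(((w2p("side",[f-R[:,1]*.12])-[320,60])*3.3))
im=np.mean([bot.capture("side").astype(float) for _ in range(6)],0).astype(np.uint8)
crop(im,370,120,430,220,6,"s23")
print((q-[370,120])*6)
E
```

```text
[[398.4, 198.2], [405.6, 155.2], [401.9, 177.4]] [[259.0, 456.0], [282.0, 314.0], [270.0, 387.0]]
[[284.79078387 315.08781535]]
[[170.2176782  469.131653  ]
 [213.41509043 211.26965388]
 [191.14658633 344.19893571]]
```

View pics/s23.png

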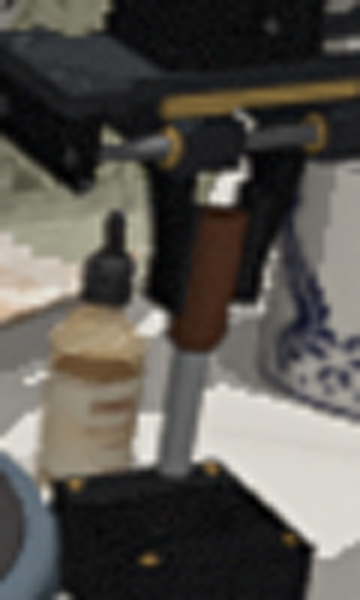

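View pics/t22.png

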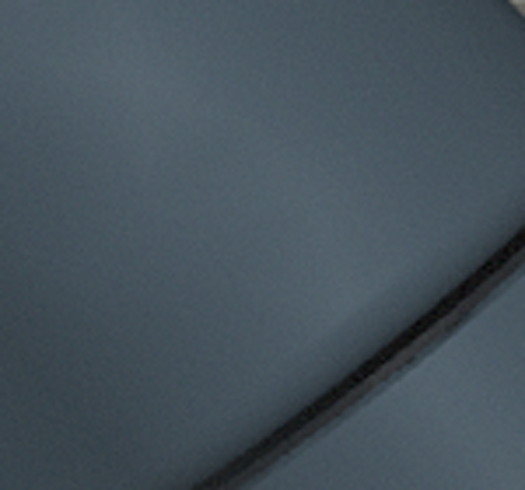

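{"api": "arm_command", "payload": {"series": [[[-0.034, 0, 0.048], 0.13, -1]]}}

```text
time_s: 69.0
position: [0.4368, -0.3738, 0.1254]
tcp_rot: [[-1.0, 0.015, 0.0], [-0.0, 0.009, -1.0], [-0.015, -1.0, -0.009]]
force: [-0.6, 0.3, -1.6]
opening: 0.291
```

```bash
python3 - <<'E'
from h import *
settle(6);plan((.437,-.3745,.12))
E
```

```text
true [ 0.4379 -0.3758  0.152 ] tilt y [0.017 0.007] zdir -90.0 op 0.294 t 69.3 F [ 0.4  0.3 -1.6]
[ 0.437  -0.3745  0.12  ] total [ 0.007  0.16  -0.005] n 1 per row [ 0.0071  0.1598 -0.0052]
```

{"api": "arm_command", "payload": {"series": [[[0, 0.12, 0], 0, -1]]}}

```text
time_s: 69.38
position: [0.4406, -0.3783, 0.1052]
tcp_rot: [[-1.0, 0.023, 0.0], [-0.0, -0.001, -1.0], [-0.023, -1.0, 0.001]]
force: [0.2, -0.7, -1.5]
opening: 0.288
```

```bash
python3 - <<'E'
from h import *
settle(6);plan((.437,-.3745,.12))
E
```

```text
true [ 0.4385 -0.3758  0.1286] tilt y [0.017 0.006] zdir -90.0 op 0.289 t 69.7 F [ 0.1  0.6 -1.9]
[ 0.437  -0.3745  0.12  ] total [ 0.008  0.043 -0.006] n 1 per row [ 0.0082  0.043  -0.0065]
```

{"api": "arm_command", "payload": {"series": [[[0.008, 0.07, -0.006], 0, -1]]}}

```text
time_s: 69.77
position: [0.4392, -0.3771, 0.0911]
tcp_rot: [[-1.0, 0.022, 0.0], [-0.0, -0.0, -1.0], [-0.022, -1.0, 0.0]]
force: [1.0, -1.0, -1.8]
opening: 0.288
```

```bash
python3 - <<'E'
from h import *
settle(6);plan((.437,-.3745,.105))
E
```

```text
true [ 0.4375 -0.375   0.1154] tilt y [0.018 0.005] zdir -90.0 op 0.289 t 70.1 F [-0.8 -0.7 -0.6]
[ 0.437  -0.3745  0.105 ] total [ 0.004  0.052 -0.002] n 1 per row [ 0.0036  0.0519 -0.0024]
```

{"api": "arm_command", "payload": {"series": [[[0, 0.02, 0], 0, -1]]}}

```text
time_s: 70.15
position: [0.4383, -0.3759, 0.0861]
tcp_rot: [[-1.0, 0.02, 0.0], [-0.0, 0.003, -1.0], [-0.02, -1.0, -0.003]]
force: [1.5, -0.4, -0.9]
opening: 0.289
```

```bash
python3 - <<'E'
from h import *
settle(5);plan((.437,-.3745,.105))
E
```

```text
true [ 0.4376 -0.375   0.1115] tilt y [0.018 0.005] zdir -90.0 op 0.287 t 70.4 F [-0.3 -0.3 -1.7]
[ 0.437  -0.3745  0.105 ] total [ 0.004  0.032 -0.003] n 1 per row [ 0.0038  0.0322 -0.0026]
```

{"api": "arm_command", "payload": {"series": [[[0, 0.015, 0], 0, -1]]}}

```text
time_s: 70.48
position: [0.438, -0.3754, 0.0824]
tcp_rot: [[-1.0, 0.019, 0.0], [-0.0, 0.004, -1.0], [-0.019, -1.0, -0.004]]
force: [-0.6, 0.3, -1.4]
opening: 0.292
```

```bash
python3 - <<'E'
from h import *
settle(5);plan((.437,-.3745,.105))
E
```

```text
true [ 0.4377 -0.375   0.1083] tilt y [0.018 0.005] zdir -90.0 op 0.289 t 70.7 F [ 0.2 -0.5 -1.4]
[ 0.437  -0.3745  0.105 ] total [ 0.004  0.017 -0.002] n 1 per row [ 0.0036  0.0167 -0.0023]
```

{"api": "arm_command", "payload": {"series": [[[0, 0.012, 0], 0, -1]]}}

```text
time_s: 70.82
position: [0.438, -0.3753, 0.0798]
tcp_rot: [[-1.0, 0.019, 0.0], [-0.0, 0.004, -1.0], [-0.019, -1.0, -0.004]]
force: [-0.0, 0.5, -0.7]
opening: 0.293
```

```bash
python3 - <<'E'
from h import *
settle(4);st()
E
```

```text
71.02 [ 0.4379 -0.3753  0.0796] z [ 0.    -1.    -0.004] y [0.0187 0.0043] j [-52.28  35.23  95.41   1.32  48.91  36.85] F [ 0.1 -1.2  0.4] op 0.293
```

{"api": "arm_command", "payload": {"series": [[[0, 0.012, 0], 0, -1]]}}

```text
time_s: 71.1
position: [0.4385, -0.3758, 0.0786]
tcp_rot: [[-1.0, 0.02, 0.0], [-0.0, 0.003, -1.0], [-0.02, -1.0, -0.003]]
force: [-1.9, 2.4, 19.9]
opening: 0.285
```

```bash
python3 - <<'E'
from h import *
settle(4);st()
E
```

```text
71.3 [ 0.4381 -0.3764  0.0778] z [ 0.001 -1.    -0.002] y [0.0191 0.0018] j [-52.3   35.4   95.45   1.24  48.58  36.85] F [-1.3 -2.1  2.3] op 0.287
```

{"api": "arm_command", "payload": {"series": [[[0, 0.01, 0], 0, -1]]}}

```text
time_s: 71.38
position: [0.438, -0.3772, 0.0765]
tcp_rot: [[-1.0, 0.019, 0.001], [-0.001, 0.0, -1.0], [-0.019, -1.0, -0.0]]
force: [-1.9, -1.0, 0.0]
opening: 0.288
```

```bash
python3 - <<'E'
from h import *
settle(4);st()
E
```

```text
71.58 [ 0.4378 -0.377   0.0755] z [ 0.001 -1.    -0.001] y [0.0185 0.001 ] j [-52.33  35.61  95.51   1.17  48.28  36.84] F [-1.9 -2.8 -0. ] op 0.289
```

{"api": "arm_command", "payload": {"series": [[[0.003, 0.015, 0.006], 0, -1]]}}

```text
time_s: 71.67
position: [0.4372, -0.3779, 0.0724]
tcp_rot: [[-1.0, 0.019, 0.001], [-0.001, 0.002, -1.0], [-0.019, -1.0, -0.002]]
force: [0.1, -0.1, -1.3]
opening: 0.289
```

```bash
python3 - <<'E'
from h import *
settle(4);st()
E
```

```text
71.87 [ 0.437  -0.3774  0.0717] z [ 0.001 -1.    -0.003] y [0.0178 0.0028] j [-52.43  35.96  95.6    1.22  47.95  36.71] F [-0.3 -0.4 -1.9] op 0.29
```

{"api": "arm_command", "payload": {"series": [[[0.002, 0.015, 0.004], 0, -1]]}}

```text
time_s: 71.95
position: [0.437, -0.3778, 0.0688]
tcp_rot: [[-1.0, 0.018, 0.001], [-0.001, 0.003, -1.0], [-0.018, -1.0, -0.003]]
force: [0.7, -0.8, -1.1]
opening: 0.289
```

```bash
python3 - <<'E'
from h import *
settle(4);st()
E
```

```text
72.15 [ 0.4367 -0.3777  0.0684] z [ 0.001 -1.    -0.004] y [0.0177 0.0038] j [-52.49  36.26  95.68   1.27  47.62  36.62] F [-0.3 -0.1 -1.3] op 0.289
```

{"api": "arm_command", "payload": {"series": [[[0, 0.015, 0], 0, -1]]}}

```text
time_s: 72.23
position: [0.4371, -0.3779, 0.0658]
tcp_rot: [[-1.0, 0.018, 0.001], [-0.001, 0.003, -1.0], [-0.018, -1.0, -0.003]]
force: [-0.1, 0.4, -0.3]
opening: 0.292
```

```bash
python3 - <<'E'
from h import *
settle(4);st()
E
```

```text
72.43 [ 0.4367 -0.3775  0.0653] z [ 0.001 -1.    -0.004] y [0.0175 0.0041] j [-52.48  36.55  95.78   1.28  47.26  36.62] F [-0.4 -0.4 -1.8] op 0.288
```

{"api": "arm_command", "payload": {"series": [[[0, 0.02, 0], 0, -1]]}}

```text
time_s: 72.52
position: [0.4371, -0.378, 0.0618]
tcp_rot: [[-1.0, 0.018, 0.001], [-0.001, 0.003, -1.0], [-0.018, -1.0, -0.003]]
force: [-0.8, 0.6, -0.9]
opening: 0.29
```

```bash
python3 - <<'E'
from h import *
settle(4);st()
E
```

```text
72.72 [ 0.4366 -0.3775  0.0611] z [ 0.001 -1.    -0.004] y [0.0173 0.0044] j [-52.48  36.93  95.9    1.29  46.78  36.61] F [-0.4 -0.4 -1.5] op 0.292
```

{"api": "arm_command", "payload": {"series": [[[0, 0.018, 0], 0, -1]]}}

```text
time_s: 72.8
position: [0.437, -0.3779, 0.0579]
tcp_rot: [[-1.0, 0.018, 0.001], [-0.001, 0.003, -1.0], [-0.018, -1.0, -0.003]]
force: [-1.0, -0.2, 0.2]
opening: 0.288
```

```bash
python3 - <<'E'
from h import *
settle(4);st()
E
```

```text
73.0 [ 0.4366 -0.3774  0.0573] z [ 0.001 -1.    -0.005] y [0.017  0.0045] j [-52.48  37.27  96.01   1.29  46.34  36.6 ] F [-0.2  0.4 -2.2] op 0.29
```

{"api": "arm_command", "payload": {"series": [[[0, 0.01, 0], 0, -1]]}}

```text
time_s: 73.08
position: [0.4368, -0.3776, 0.0556]
tcp_rot: [[-1.0, 0.017, 0.001], [-0.0, 0.004, -1.0], [-0.017, -1.0, -0.004]]
force: [-1.8, 0.3, 17.7]
opening: 0.289
```

```bash
python3 - <<'E'
from h import *
settle(4);st()
E
```

```text
73.28 [ 0.4368 -0.3776  0.0557] z [ 0.001 -1.    -0.004] y [0.0175 0.004 ] j [-52.48  37.42  96.05   1.3   46.11  36.6 ] F [-0.6 -0.4  2.6] op 0.291
```

{"api": "arm_command", "payload": {"series": [[[0, 0, 0], 0, 0.3]]}}

```text
time_s: 73.37
position: [0.437, -0.3777, 0.0559]
tcp_rot: [[-1.0, 0.018, 0.0], [-0.0, 0.004, -1.0], [-0.018, -1.0, -0.004]]
force: [0.4, -0.6, -0.5]
opening: 0.32
```

```bash
python3 - <<'E'
from h import *
settle(14);st()
E
```

```text
74.07 [ 0.4369 -0.3776  0.0557] z [ 0.001 -1.    -0.004] y [0.0175 0.004 ] j [-52.47  37.42  96.04   1.3   46.11  36.6 ] F [ 0.3 -0.6  0.2] op 0.65
```

{"api": "arm_command", "payload": {"series": [[[0, -0.1, 0], 0, 0.3], [[0, -0.15, 0], 0, 0.3], [[0, -0.15, 0], 0, 0.3], [[0, -0.15, 0], 0, 0.3], [[0, -0.15, 0], 0, 0.3], [[0.15, 0, 0.12], 0, 0.3], [[0.15, 0, 0.12], 0, 0.3], [[0.15, 0, 0.12], 0, 0.3], [[0.15, 0, 0.12], 0, 0.3], [[0.15, 0, 0.12], 0, 0.3], [[0.15, 0, 0.12], 0, 0.3]]}}

```text
time_s: 74.98
position: [0.2556, -0.5227, 0.1998]
tcp_rot: [[-1.0, 0.019, 0.017], [-0.017, 0.003, -1.0], [-0.019, -1.0, -0.003]]
force: [1.4, -0.2, -0.8]
opening: 0.653
```

```bash
python3 - <<'E'
from h import *
settle(8);st()
im=bot.capture("side");crop(im,320,100,520,250,3.8,"s30")
im=bot.capture("top");cv2.imwrite("pics/t30.png",im[:,:,::-1])
f=w2p("side",[[.4355,-.3775,.124],[.4355,-.3775,.064]]);print((f-[320,100])*3.8)
E
```

```text
75.38 [ 0.2582 -0.5207  0.1994] z [ 0.018 -1.    -0.004] y [0.0191 0.0046] j [-75.29  26.42  88.45   1.24  65.12  13.15] F [-0.4  0.3 -0.5] op 0.648
[[321.15016402 299.4088535 ]
 [307.75546786 377.41613565]]
```

View pics/s30.png

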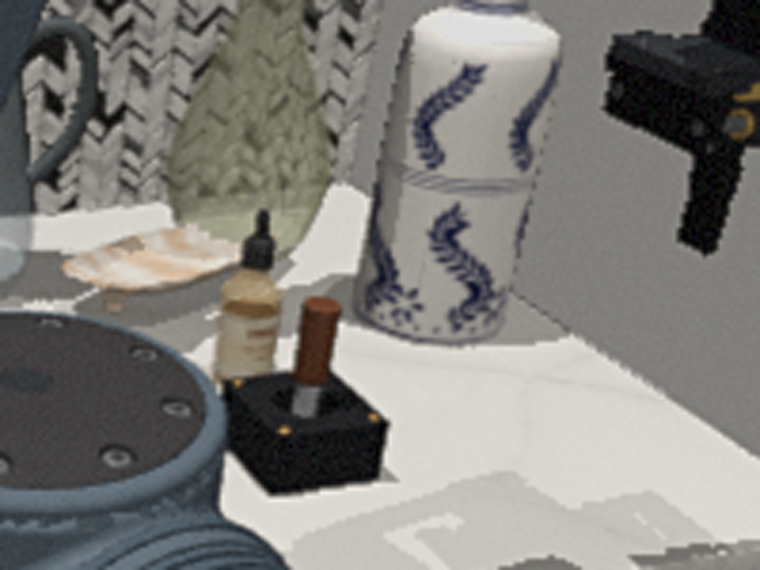

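View pics/t30.png

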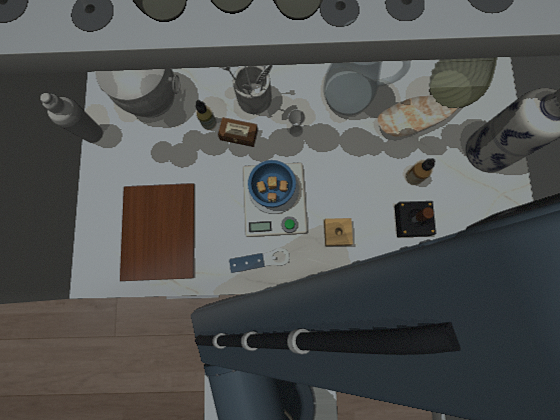

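```bash
python3 - <<'E'
from h import *
im=np.mean([bot.capture("top").astype(float) for _ in range(6)],0).astype(np.uint8);crop(im,235,150,315,240,6,"t31")
E
```

```text
(no output)
```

View pics/t31.png

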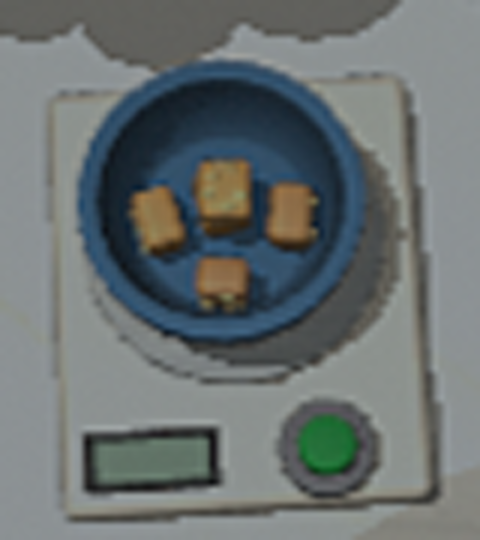

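```bash
python3 - <<'E'
from rig import bot
print(bot.hand_in())
E
```

```text
the job is handed in; nothing more can be done
None
```

The job is done and handed in at about 76 s of simulated time. My final camera and force checks found nothing out of place, but two points below are less than certain.

**What I did, in order**
- **Bowl:** I set it upright on the scale's pan, about 4 mm from the pan's centre, and let go of it.
- **Tare:** I pressed the button after releasing the bowl. It gave about 3 N of spring force and then met a hard stop.
- **Sugar:** All 5 lumps present went into the bowl. One was knocked aside partway through, and I found it again and picked it up from its new place.
- **Muddler:** The foot dropped into the bore by its bevel. It touched bottom at exactly the height expected for fully home, and I then released it.

**What the last checks showed**
- The bowl is level on the scale and the board is empty.
- Four lump outlines are visible in the bowl. The rear one is two lumps stacked, going by where I released the last lump and its larger outline.
- The muddler is upright, and its top is where a fully seated one should appear.
- The amber bottle has not moved, and the arm is clear of everything.

**What went wrong or disagreed**
- **Tool position:** The reported position read about 26.5 mm too low compared with touching the worktop. My first bowl grasp therefore closed on air, touching nothing, and I corrected for the offset after that.
- **Tool tilt:** The tool slowly tilted as it moved, up to 9 degrees. I reduced it to about 1 degree before inserting the muddler.
- **High contact forces:** The closed fingertips pressed the worktop at up to 61 N during the height check and the tare button at up to 54 N. Both are under the 120 N wrist limit, and I took only the fingers to be in contact, so the 40 N limit on the gripper's body should not apply. I could not confirm that.
- **Tare press:** I judged it from force and depth only, because the display shows nothing.

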